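Pin the monitor riser together and stamp its delivery note

ROBOT

A 6-joint arm with a two-finger parallel gripper is mounted at the origin on the work surface. World frame = base frame: x ahead of the robot, y to its left, z up, the work surface at z = 0. Lengths are in m, angles in degrees, forces in N, time in s.
With the tool pointing down it reaches from about 0.35 to 0.875 m from the base axis. Payload 4.2 kg.
Tool frame: the origin (TCP) lies midway between the tips of the shut fingers; the grasp point (between the pads) lies 19 mm behind it (r.grasp_offset is the distance from the TCP to the grasp point, in m); z points along the fingers, y is the direction in which the jaws open and shut (so a half turn about z gives the same grasp; the last joint's range is limited). The gripper opens to 87 mm and grips with 3 to 60 N. Pads are 19 mm wide; open, the fingers measure 117 mm over their backs; the gripper's body (75 mm by 190 mm) begins 51 mm behind the grasp point.
Start: joints at [-51.016, 22.042, 0.453, 0, -68.411, -14.817], TCP at [0.256, -0.57, 0.223] pointing down, gripper open.
Joint ranges: [-179.83, 179.83], [-69.29, 118.12], [-61.27, 80.66], [-181.25, 117.63], [-171.15, -9.14], [-177.46, 177.46]. Speed limits (degrees/s): [159.86, 159.86, 180, 180, 180, 180].

INTERFACE

Orientations are given as a 3x3 rotation matrix whose columns are the frame's x, y, z axes.
In Python, from station import r gives the robot as it stands.
- The arm moves only by the shell command python3 -m crank 'ROWS'. ROWS is JSON, a list of rows, each a list of 3 entries, a list of its own where there are three numbers: the closure, from -1 (fully open) to 1 (shut), so that 0 is half open, then the shift along the tool's x, y, z as a fraction of full scale, then the turn, a rotation vector about the tool's x, y, z as a fraction of full scale. In form: [[fingers, [dx, dy, dz], [wx, wy, wz]], ...]. A call has 1 to 8 rows; each row shifts and turns the commanded pose from where the row before left it, along the tool's axes as they then stand; what a row does not reach is not made up. Full scale, the value 1, is 100 mm for a shift and 45 degrees for a turn. A row lasts 1/10 s, in which the tool goes at most 50 mm and 8.59 degrees, less where a joint would pass 70% of its speed; a pose out of reach is approached as far as the arm can. A call with a number of a shift or a turn outside -1 to 1 is refused whole. A call with a gripper value outside its range is refused whole. The fingers move at their own pace and stop on an object; the grip force is fixed at half the most. Time passes only in rows, so rows that do not move let the fingers close. It gives the time, the measured TCP pose, the force and the opening at its end, in the units of the state.
- r.sense(): the state, without advancing time (a new reading comes with each control period).
- r.capture(name): name is "scene" or "top" or "wrist"; returns a dict with "img" (480x640x3 uint8, blue, green, red), "fx", "fy", "cx", "cy" (pixels), "R" (3x3) and "t" (3): a world point X has camera coordinates R X + t. Camera axes: x right, y down, z forward; pixel columns grow to the right and rows downward; lengths in m; the calibration is good to about 2 mm. A picture is of the moment at which its call begins. There is no depth.
- r.finish_job(): hands the job in, once; it reports no verdict.
The state is a dict: "time_s": time; "joints": joint angles; "joint_velocities": joint speeds; "effort": joint torques, N m; "tcp_pos": TCP position; "ee_rot": TCP orientation; "wrist_force": force on the tool from outside, world axes, zero at the start; "moment": the same for the moment, N m; "gripper_width": opening from 0.0 (shut) to 1.0 (fully open).
Only numpy, scipy, OpenCV 4.12 (cv2) and the standard library are available. Lean on these libraries where they do the work, as an engineer would, in place of code of your own. Each camera call takes 0.05 s, during which the arm holds its last target.

TASK

Slide the front shelf of the monitor riser fully home so its lugs line up with the forks, then push every pin from the hardware block down through a fork, one to a fork, until its collar sits on the plate. Stand the pen pot upright on the front shelf, left of the grip tab as the robot sees it. When the riser is pinned, stand the hand stamp squarely inside the printed frame on the clipboard's delivery note, press its cap right down to the stop, and set it back upright in the middle of its rubber mat. Leave the mug and the tape roll where they are.

Things in the scene. Friction and masses are not known exactly. Their poses are not given: they have to be found in the camera images.
- leaf (a joint): the sliding front shelf of the two-part wooden monitor riser: 0 = pulled fully out towards the robot, 0.050 m = home against its stop, where its five lug holes line up with the five forks. Slides along the riser's +x with about 3 N friction and stays where it is left
- leaf_grip (a point): top centre of the upright aluminium grip tab on the sliding shelf: 12 mm thick along riser x, 60 mm wide along y, rising 30 mm above the 75 mm high shelf top (tab top z = 105 mm). Moves with the shelf; 80 mm before the fork row when home. Push its robot-side face towards riser +x. The shelf top reaches 46 mm behind the tab centre and 54 mm beyond it. Axes as riser
- riser: fixed rear part of the wooden monitor riser, 250 mm wide along y, top 75 mm above the table; origin at table level under the middle of the row of forks; +x is the way the front shelf slides home, the forks stand in a row along y; the fixed wooden top begins 20 mm beyond the row. A small spring ball in each upper fork plate presses on the pin from the +x side with 2 to 4 N
- fork0 (a point): centre of the pin hole at the upper face of a steel fork, at riser (0, -92, 76) mm. Two level 34 x 34 x 6 mm plates (z 56-62, 70-76 mm) with the shelf's 6 mm lug between them once it is home; vertical 16 mm through holes in all three, free space below. A spring ball grips the pin, so it does not fall in but must be pushed down (under 10 N) until its collar lies on the plate
- fork1 (a point): centre of the pin hole at the upper face of a steel fork, at riser (0, -46, 76) mm. Two level 34 x 34 x 6 mm plates (z 56-62, 70-76 mm) with the shelf's 6 mm lug between them once it is home; vertical 16 mm through holes in all three, free space below. A spring ball grips the pin, so it does not fall in but must be pushed down (under 10 N) until its collar lies on the plate
- fork2 (a point): centre of the pin hole at the upper face of a steel fork, at riser (0, 0, 76) mm. Two level 34 x 34 x 6 mm plates (z 56-62, 70-76 mm) with the shelf's 6 mm lug between them once it is home; vertical 16 mm through holes in all three, free space below. A spring ball grips the pin, so it does not fall in but must be pushed down (under 10 N) until its collar lies on the plate
- fork3 (a point): centre of the pin hole at the upper face of a steel fork, at riser (0, 46, 76) mm. Two level 34 x 34 x 6 mm plates (z 56-62, 70-76 mm) with the shelf's 6 mm lug between them once it is home; vertical 16 mm through holes in all three, free space below. A spring ball grips the pin, so it does not fall in but must be pushed down (under 10 N) until its collar lies on the plate
- fork4 (a point): centre of the pin hole at the upper face of a steel fork, at riser (0, 92, 76) mm. Two level 34 x 34 x 6 mm plates (z 56-62, 70-76 mm) with the shelf's 6 mm lug between them once it is home; vertical 16 mm through holes in all three, free space below. A spring ball grips the pin, so it does not fall in but must be pushed down (under 10 N) until its collar lies on the plate
- pin0: steel headed pin, upright, 0.1 kg: shank 14 mm diameter, 34 mm long, tip tapered over 9 mm to 7 mm; collar 26 mm diameter, 4 mm thick; round head 20 mm diameter, 30 mm high. Origin at the tip, z up to the head: collar underside at +34, head +38 to +68 mm. At the start it stands in the block, collar on the block top. May be absent (None). All alike, fit any fork
- pin1: steel headed pin, upright, 0.1 kg: shank 14 mm diameter, 34 mm long, tip tapered over 9 mm to 7 mm; collar 26 mm diameter, 4 mm thick; round head 20 mm diameter, 30 mm high. Origin at the tip, z up to the head: collar underside at +34, head +38 to +68 mm. At the start it stands in the block, collar on the block top. May be absent (None). All alike, fit any fork
- pin2: steel headed pin, upright, 0.1 kg: shank 14 mm diameter, 34 mm long, tip tapered over 9 mm to 7 mm; collar 26 mm diameter, 4 mm thick; round head 20 mm diameter, 30 mm high. Origin at the tip, z up to the head: collar underside at +34, head +38 to +68 mm. At the start it stands in the block, collar on the block top. May be absent (None). All alike, fit any fork
- pin3: steel headed pin, upright, 0.1 kg: shank 14 mm diameter, 34 mm long, tip tapered over 9 mm to 7 mm; collar 26 mm diameter, 4 mm thick; round head 20 mm diameter, 30 mm high. Origin at the tip, z up to the head: collar underside at +34, head +38 to +68 mm. At the start it stands in the block, collar on the block top. May be absent (None). All alike, fit any fork
- pin4: steel headed pin, upright, 0.1 kg: shank 14 mm diameter, 34 mm long, tip tapered over 9 mm to 7 mm; collar 26 mm diameter, 4 mm thick; round head 20 mm diameter, 30 mm high. Origin at the tip, z up to the head: collar underside at +34, head +38 to +68 mm. At the start it stands in the block, collar on the block top. May be absent (None). All alike, fit any fork
- block: fixed hardware block of brown board, 220 x 60 x 42 mm, origin at the centre of its underside; five 18 mm holes along its x at -84, -42, 0, 42, 84 mm hold the pins
- stamper: loose self-inking hand stamp, 0.2 kg, 84 mm high: foot 66 (x) x 46 (y) x 10 mm, grey body 54 x 34 mm, and a black cap (the spring plunger) 60 (x) x 40 (y) mm that spans 40 to 84 mm above the foot's underside. Origin at the centre of the underside. It can be lifted by its cap, gripped across the 40 mm
- plunger (a joint): how far the stamp's cap is pressed down: 0 = up, 0.014 m = at its stop. Spring: about 4 N to start, 8 N at the stop; it comes back up when released
- clipboard: fixed black clipboard, 240 (x) x 170 (y) x 4 mm, with a delivery note on it, top at 5 mm; steel clip at its +x end, 14 mm high; origin at the centre of its underside
- stamp_frame (a point): centre of the empty printed frame (80 mm along the clipboard's x, 60 mm along its y) on the delivery note, at the paper's surface 5 mm above the table, 45 mm from the clipboard's centre away from the clip. Its axes are the clipboard's
- rest: fixed black rubber mat for the stamp, 85 (x) x 65 (y) x 4 mm, origin at the centre of its underside
- pen_pot: loose empty square pen pot of dark steel, open at the top, 56 x 56 mm, 90 mm high, 3 mm walls, 0.2 kg; origin at the centre of its underside
- shelf_spot (a point): a point on the front shelf's top (75 mm above the table), midway between its front and rear edges and 88 mm left (+y) of the grip tab's middle: the free place left of the tab is 95 mm wide and 100 mm deep. Moves with the shelf, axes as riser
- mug: loose white mug, 80 mm diameter, 95 mm high, a bystander; origin under its centre
- tape_roll: loose roll of parcel tape lying flat, 100 mm diameter, 48 mm high, a bystander; origin under its centre
Things that resemble listed ones, but are neither listed nor needed, are in the scene too. Leave any red or yellow look-alike of the pin2 alone.

How it is judged:
By the outcome, as a careful person would: the job done as asked, in the order asked, and still so for the second after the job is handed in, with the robot touching nothing.
Of pin0, pin1, pin2, pin3, pin4 only 3 to 5 are there at a start; the rules pass over those that are not, and their reading is None.
At some moment in a run one of stamper may be knocked a few centimetres aside while the robot is not near it.
It also fails if it takes over 210 s, if anything falls off the work surface, if the arm or the gripper's body presses on something with over 40 N, if the wrist force passes 120 N, or if a joint passes its speed limit or range.

## Working session

There is one attempt and no reset: what is moved stays moved. The work goes in short steps, Python scripts to look and compute and a shell command to move; the robot and the scene stay as the last step left them, time stands still between calls to the robot, and variables do not carry over. Pictures are saved under pics/ and viewed, and the job is handed in when it is done.

```bash
ls; mkdir -p pics; python3 - <<'E'
from station import r
import cv2,json
s=r.sense()
print({k:(v if not hasattr(v,'tolist') else v.tolist()) for k,v in s.items()})
for n in ["scene","top","wrist"]:
    c=r.capture(n); cv2.imwrite(f"pics/{n}0.png",c["img"]); print(n,c["fx"],c["fy"],c["cx"],c["cy"],c["R"],c["t"])
E
```

```text
pics
{'time_s': 0.0, 'joints': [-51.017788461852575, 22.09166150876414, 0.379629219825016, -0.029202293258320897, -68.41016471356623, -14.816496171452947], 'joint_velocities': [-0.07951032142428344, 0.05652110864819097, -0.00712938248589343, 0.08437112672698611, -0.028631908870549463, 0.009727426948227712], 'effort': [0.0008148392953444272, -39.066535234451294, 18.741341829299927, 4.219945818185806, 0.011009315494447947, -0.00018192286461271578], 'tcp_pos': [0.2556339343490763, -0.5696733019863959, 0.221448530923058], 'ee_rot': [[-0.9124421653029359, -0.4092045305068523, -0.0009732368450704263], [-0.4092056784772516, 0.9124400730518857, 0.001955962944949662], [8.76313994359329e-05, 0.0021829571082482447, -0.9999976135066531]], 'wrist_force': [-0.12674386540123642, -0.9977723065959717, 0.18421778902029937], 'moment': [0.017490805113624053, 0.010544663421773553, 0.03279826107503409], 'gripper_width': 1.0014364101579056}
scene 433.55349552243837 433.55349552243837 318.013324349303 235.91757087954306 [[-0.5995065   0.80036636 -0.00237658]
 [ 0.52986021  0.39465755 -0.75066209]
 [-0.59986675 -0.45128606 -0.66068206]] [ 0.35023661 -0.22925653  1.38581965]
top 552.296636368136 552.296636368136 321.95467634864497 241.4069348487647 [[-0.012794   -0.99991051  0.00390942]
 [-0.9918787   0.01219625 -0.12660135]
 [ 0.12654234 -0.00549741 -0.99194597]] [0.02106824 0.58251556 1.18299828]
wrist 423.1380818752819 423.1380818752819 318.5959248286542 240.04779184953907 [[-0.40993892  0.91210966  0.00245905]
 [ 0.87543196  0.39269476  0.28179729]
 [ 0.25606437  0.11767241 -0.95947081]] [ 0.62488835 -0.03227936  0.39200062]
```

View pics/scene0.png

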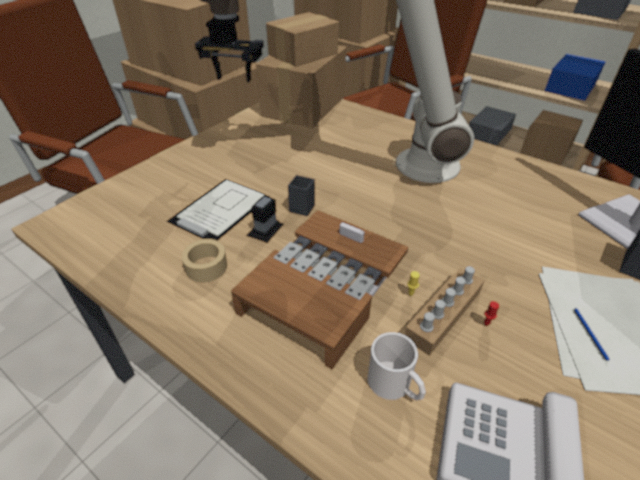

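View pics/top0.png

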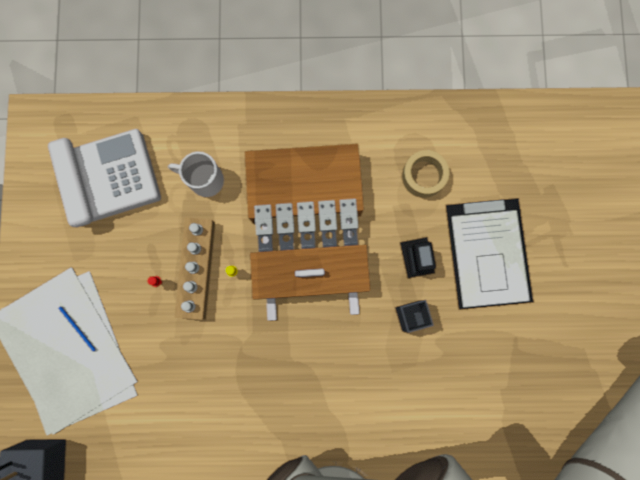

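View pics/wrist0.png

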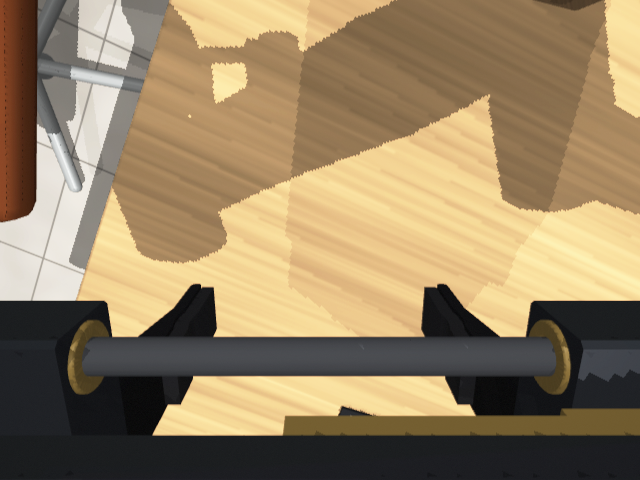

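```bash
python3 - <<'E'
import cv2
a=cv2.imread('pics/top0.png')
cv2.imwrite('pics/c1.png',cv2.resize(a[130:330,140:380],None,fx=3.3,fy=3,interpolation=cv2.INTER_CUBIC)[:600,:800])
cv2.imwrite('pics/c2.png',cv2.resize(a[190:350,380:550],None,fx=3.5,fy=3.5,interpolation=cv2.INTER_CUBIC))
a=cv2.imread('pics/scene0.png')
cv2.imwrite('pics/c3.png',cv2.resize(a[170:370,220:510],None,fx=2.7,fy=2.7,interpolation=cv2.INTER_CUBIC))
E
```

```text
(no output)
```

View pics/c1.png

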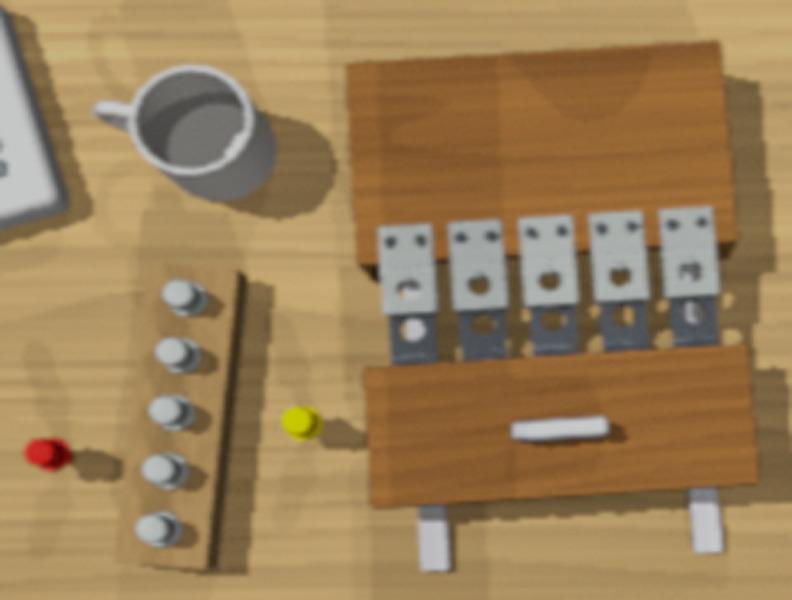

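View pics/c2.png

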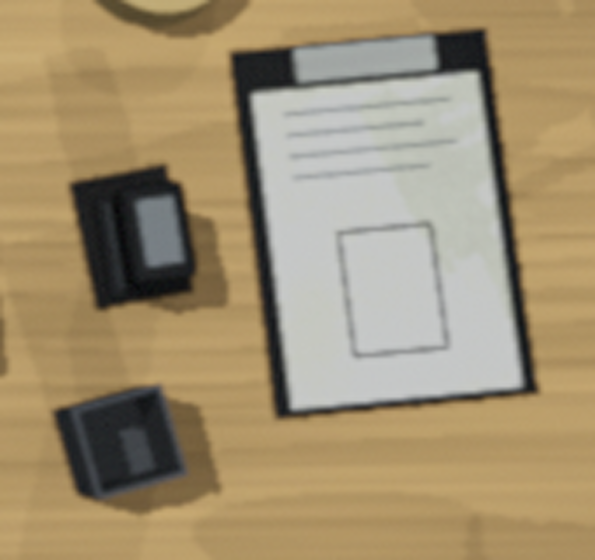

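View pics/c3.png

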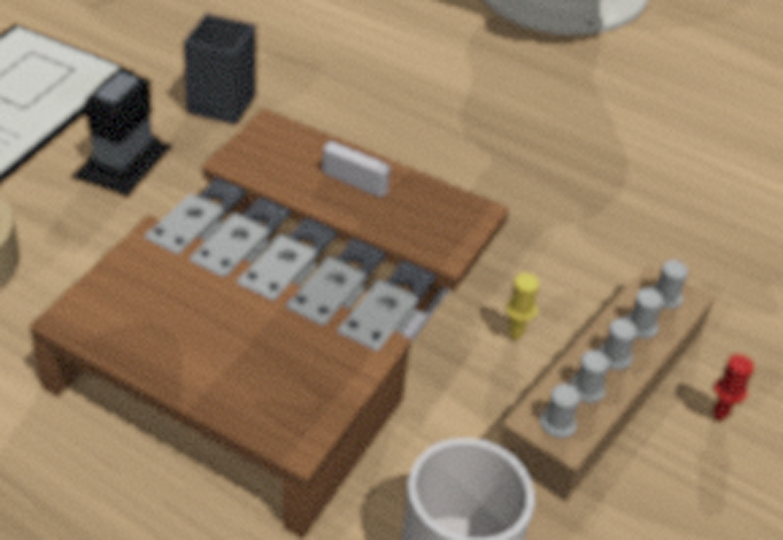

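```bash
cat > h.py <<'E'
import numpy as np, cv2
from station import r
from scipy.spatial.transform import Rotation as Ro
def cap(n,save=None):
    c=r.capture(n)
    if save: cv2.imwrite('pics/'+save+'.png',c["img"])
    return c
def ray(c,uv,z):
    uv=np.atleast_2d(np.array(uv,float)); d=np.c_[(uv[:,0]-c["cx"])/c["fx"],(uv[:,1]-c["cy"])/c["fy"],np.ones(len(uv))]
    R=np.array(c["R"]);t=np.array(c["t"]); o=-R.T@t; w=d@R
    return o+w*((z-o[2])/w[:,2])[:,None]
def proj(c,X):
    p=np.atleast_2d(X)@np.array(c["R"]).T+np.array(c["t"]); return np.c_[p[:,0]/p[:,2]*c["fx"]+c["cx"],p[:,1]/p[:,2]*c["fy"]+c["cy"]]
def blobs(m,amin=20,amax=1e9):
    n,l,s,ce=cv2.connectedComponentsWithStats(m.astype(np.uint8))
    return [(ce[i],s[i]) for i in range(1,n) if amin<=s[i][4]<=amax]
def go(xyz,yaw=None):
    """report shift in tool axes (fraction) from measured pose; yaw=desired world angle deg of tool y axis"""
    s=r.sense(); R=np.array(s['ee_rot']); d=R.T@(np.array(xyz)-np.array(s['tcp_pos']))
    out=['shift',np.round(d/0.1,3).tolist()]
    if yaw is not None:
        a=np.radians(yaw); y=np.array([np.cos(a),np.sin(a),0]); z=np.array([0,0,-1.]); x=np.cross(y,z)
        T=np.c_[x,y,z]; out+=['turn',np.round(np.degrees(Ro.from_matrix(R.T@T).as_rotvec())/45,3).tolist()]
    print(*out)
def st():
    s=r.sense(); print('t',round(s['time_s'],2),'tcp',np.round(np.array(s['tcp_pos'])*1e3,1),'F',np.round(s['wrist_force'],1),'w',round(s['gripper_width']*87,1))
E
python3 - <<'E'
from h import *
c=cap('top'); a=c['img']; hsv=cv2.cvtColor(a,cv2.COLOR_BGR2HSV)
# light grey
g=(hsv[...,1]<45)&(hsv[...,2]>120); 
for ce,s in blobs(g[130:330,140:380],25,3000): print('grey',ce+[140,130],s, np.round(ray(c,ce+[140,130],.076)[0]*1e3,1))
print(hsv[222,285],hsv[222,300],hsv[229,195],hsv[272,310],hsv[316,414],hsv[257,425],hsv[257,405])
cv2.imwrite('pics/m1.png',cv2.resize((g[130:330,140:380]*255).astype(np.uint8),None,fx=3,fy=3,interpolation=0))
d=(hsv[...,2]<75)
for ce,s in blobs(d[230:340,390:445],50): print('dark',ce+[390,230],s)
cv2.imwrite('pics/m2.png',cv2.resize((d[180:340,380:550]*255).astype(np.uint8),None,fx=3,fy=3,interpolation=0))
E
```

```text
grey [145.55484897 177.84737679] [  0   6  17  67 629] [721.3 394.4  76. ]
grey [194.77546296 170.60416667] [ 28  22  49  37 432] [736.1 288.1  76. ]
grey [348.31333333 213.80222222] [200  69  18  30 450] [636.9 -43.5  76. ]
grey [327.13013699 215.20319635] [179  71  18  30 438] [634.4   2.1  76. ]
grey [284.24825986 218.10208817] [136  73  18  30 431] [629.2  94.3  76. ]
grey [305.74717833 216.62528217] [157  72  19  30 443] [631.9  48.1  76. ]
grey [262.97959184 219.62585034] [115  75  17  30 441] [626.5 140.   76. ]
grey [193.69879518 227.68674699] [49 93 13 12 83] [610.8 288.4  76. ]
grey [265.3 239.5] [123 106   6   8  40] [583.4 135.   76. ]
grey [191.86585366 246.79268293] [ 47 112  13  12  82] [569.6 291.6  76. ]
grey [190.02298851 266.51724138] [ 45 132  13  12  87] [527.5 294.8  76. ]
grey [309.27272727 272.10795455] [155 139  30   8 176] [512.4  41.7  76. ]
grey [188.11235955 286.02247191] [ 43 151  13  12  89] [486.2 298.1  76. ]
grey [353.50537634 303.70967742] [209 163  10  22 186] [444.6 -50.8  76. ]
grey [185.98823529 305.49411765] [ 41 171  13  11  85] [445.3 301.8  76. ]
grey [270.91194969 311.0754717 ] [127 170  10  21 159] [431.4 123.2  76. ]
[ 36  13 102] [ 75   6 176] [ 78   7 185] [ 90   1 200] [99 39 46] [103  23 131] [160  23  33]
dark [416.5029656  257.77461447] [ 11   8  35  40 843]
dark [413.62745098 315.94640523] [  6  71  36  31 765]
```

View pics/m1.png

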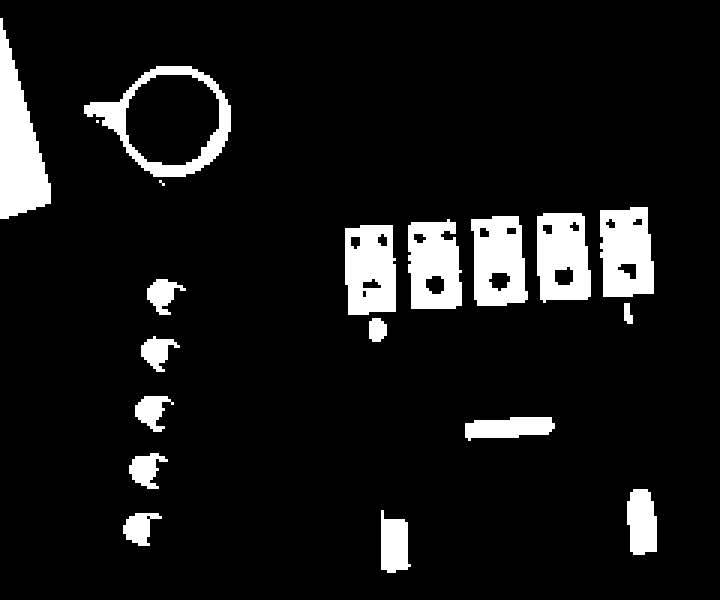

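View pics/m2.png

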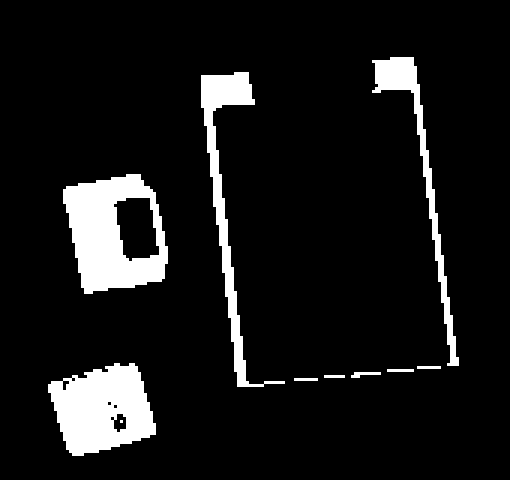

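```bash
python3 - <<'E'
from h import *
c=cap('top')
print(ray(c,[309.3,272.1],.105)*1e3)
go([.425,.037,.2],93.2); st()
E
```

```text
[[510.33738084  41.14703183 105.        ]]
shift [-4.029, 4.845, 0.225] turn [0.001, -0.0, 0.466]
t 0.25 tcp [ 255.8 -570.   222. ] F [ 0.3  0.2 -0.8] w 86.8
```

```bash
python3 -m crank '[[1,[-0.28,0.34,0.02],[0,0,0]],[1,[-0.28,0.34,0.02],[0,0,0]],[1,[-0.28,0.34,0.02],[0,0,0]],[1,[-0.28,0.34,0.02],[0,0,0]],[1,[-0.28,0.34,0.02],[0,0,0]],[1,[-0.28,0.34,0.02],[0,0,0]],[1,[-0.28,0.34,0.02],[0,0,0]],[1,[-0.28,0.34,0.02],[0,0,0]]]'; python3 -m crank '[[1,[-0.28,0.34,0.02],[0,0,0]],[1,[-0.28,0.34,0.02],[0,0,0]],[1,[-0.28,0.34,0.02],[0,0,0]],[1,[-0.28,0.34,0],[0,0,0]],[1,[0,0,0],[0,0,0.16]],[1,[0,0,0],[0,0,0.15]],[1,[0,0,0],[0,0,0.15]],[1,[0,0,0],[0,0,0]]]'; python3 -c "
from h import *
st(); go([.425,.037,.085],93.2)"
```

```text
time_s: 1.05
tcp_pos: [0.349, -0.2287, 0.2067]
ee_rot: [[-0.912, -0.409, 0.001], [-0.409, 0.912, -0.0], [-0.001, -0.0, -1.0]]
wrist_force: [1.1, -0.7, -0.3]
gripper_width: 0.354
time_s: 1.85
tcp_pos: [0.3954, -0.0602, 0.2006]
ee_rot: [[-0.998, -0.061, 0.0], [-0.061, 0.998, 0.0], [-0.0, 0.0, -1.0]]
wrist_force: [-0.9, -0.6, -0.0]
gripper_width: 0.004
t 1.85 tcp [395.4 -60.2 200.6] F [-0.9 -0.6 -0. ] w 0.4
shift [-0.355, 0.952, 1.156] turn [0.0, 0.0, 0.007]
```

```bash
python3 -m crank '[[1,[-0.12,0.32,0.2],[0,0,0]],[1,[-0.12,0.32,0.2],[0,0,0]],[1,[-0.12,0.32,0.2],[0,0,0]],[1,[0,0,0.3],[0,0,0]],[1,[0,0,0.25],[0,0,0]],[1,[0,0,0],[0,0,0]],[1,[-0.25,0,0],[0,0,0]],[1,[-0.2,0,0],[0,0,0]]]'; python3 -m crank '[[1,[-0.1,0,0],[0,0,0]],[1,[-0.1,0,0],[0,0,0]],[1,[-0.1,0,0],[0,0,0]],[1,[-0.1,0,0],[0,0,0]],[1,[-0.1,0,0],[0,0,0]]]'; python3 -c "
from h import *
st();c=cap('top','push1')"
```

```text
time_s: 2.65
tcp_pos: [0.4721, 0.0404, 0.087]
ee_rot: [[-0.998, -0.063, 0.002], [-0.063, 0.998, 0.0], [-0.002, 0.0, -1.0]]
wrist_force: [0.5, 0.3, 0.5]
gripper_width: 0.003
time_s: 3.15
tcp_pos: [0.5198, 0.0428, 0.0856]
ee_rot: [[-0.998, -0.061, -0.002], [-0.061, 0.998, -0.001], [0.002, -0.001, -1.0]]
wrist_force: [-2.7, -1.1, 2.8]
gripper_width: 0.004
t 3.15 tcp [519.8  42.8  85.6] F [-2.7 -1.1  2.8] w 0.3
```

View pics/push1.png

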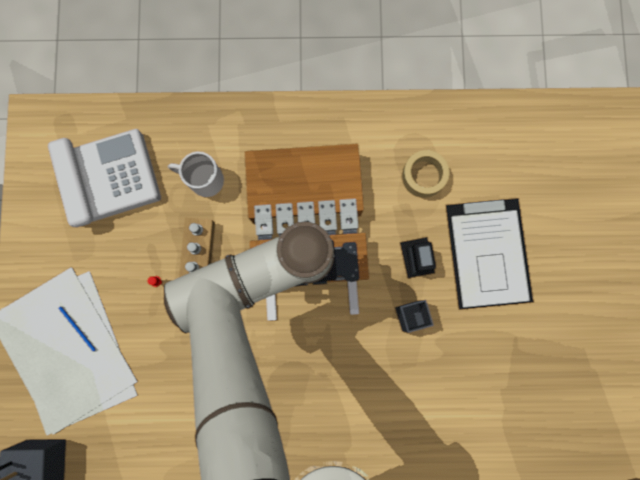

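```bash
python3 -m crank '[[1,[-0.06,0,0],[0,0,0]],[1,[-0.06,0,0],[0,0,0]],[1,[-0.06,0,0],[0,0,0]],[1,[-0.03,0,0],[0,0,0]],[1,[0,0,0],[0,0,0]]]';python3 -m crank '[[1,[-0.04,0,0],[0,0,0]],[1,[-0.03,0,0],[0,0,0]],[1,[0,0,0],[0,0,0]]]'
```

```text
time_s: 3.7
tcp_pos: [0.5221, 0.0408, 0.0824]
ee_rot: [[-0.998, -0.056, -0.042], [-0.056, 0.998, -0.008], [0.043, -0.006, -0.999]]
wrist_force: [-39.5, 5.7, 24.4]
gripper_width: 0.008
time_s: 4.0
tcp_pos: [0.5221, 0.0406, 0.0823]
ee_rot: [[-0.997, -0.055, -0.057], [-0.055, 0.998, -0.01], [0.057, -0.007, -0.998]]
wrist_force: [-55.6, 9.6, 37.4]
gripper_width: 0.002
```

```bash
python3 -m crank '[[1,[0.2,0,0],[0,0,0]],[1,[0.3,0,0],[0,0,0]],[1,[0.1,0,-0.3],[0,0,0]],[-1,[0,0,-0.4],[0,0,0]],[-1,[-0.2,0,-0.4],[0,0,0]],[-1,[-0.2,0,-0.3],[0,0,0]],[-1,[-0.2,0,0],[0,0,0]],[-1,[0,0,0],[0,0,0]]]'; python3 -c "
from h import *
st();c=cap('wrist','w1');go([.425,.037,.085],93.2)"
```

```text
time_s: 4.8
tcp_pos: [0.5515, 0.0458, 0.2266]
ee_rot: [[-0.998, -0.06, 0.005], [-0.06, 0.998, 0.002], [-0.005, 0.001, -1.0]]
wrist_force: [0.7, -0.5, -1.1]
gripper_width: 0.374
t 4.8 tcp [551.5  45.8 226.6] F [ 0.7 -0.5 -1.1] w 32.5
shift [1.249, -0.01, 1.402] turn [0.001, 0.002, 0.005]
```

View pics/w1.png

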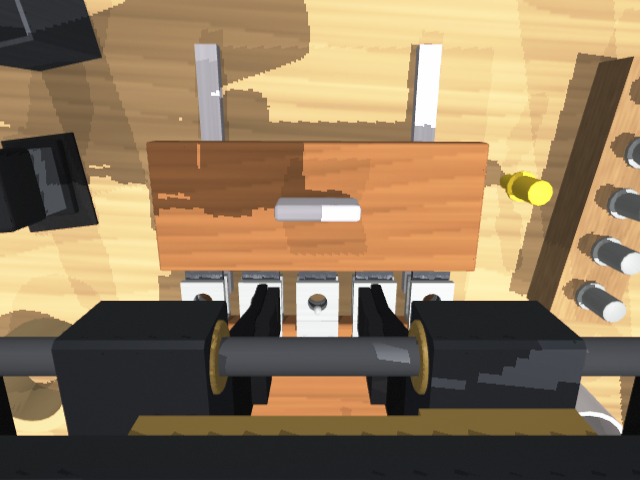

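```bash
python3 -m crank '[[-1,[-0.3,0,0],[0,0,0]],[-1,[-0.35,0,0],[0,0,0]],[-1,[-0.3,0,0],[0,0,0]],[-1,[0,0,0],[0,0,0]],[-1,[0,0,0],[0,0,0]]]'; python3 - <<'E'
from h import *
st();c=cap('wrist','w2'); np.save('w2.npy',{k:np.array(v) for k,v in c.items()},allow_pickle=True); cap('top','t2')
E
```

```text
time_s: 5.35
tcp_pos: [0.6425, 0.0508, 0.224]
ee_rot: [[-0.998, -0.06, -0.003], [-0.06, 0.998, -0.0], [0.003, -0.0, -1.0]]
wrist_force: [-1.2, 0.2, 0.7]
gripper_width: 0.879
t 5.35 tcp [642.5  50.8 224. ] F [-1.2  0.2  0.7] w 76.5
```

View pics/w2.png

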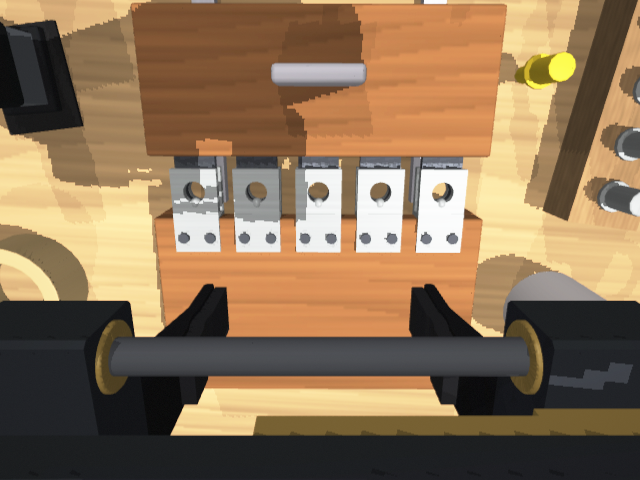

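```bash
python3 - <<'E'
import cv2
a=cv2.imread('pics/w2.png')
cv2.imwrite('pics/w2c.png',cv2.resize(a[145:260,160:480],None,fx=2.5,fy=2.5,interpolation=cv2.INTER_CUBIC))
E
```

```text
(no output)
```

View pics/w2c.png

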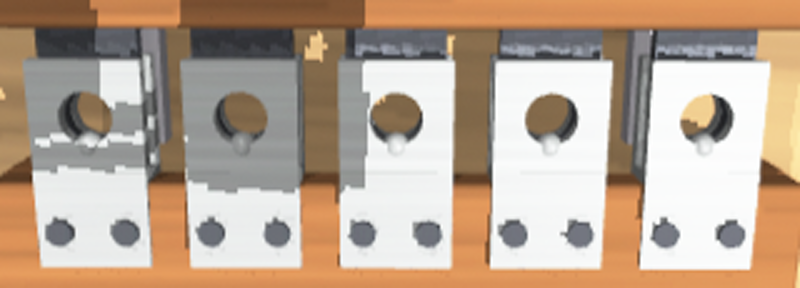

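```bash
python3 - <<'E'
from h import *
w=np.load('w2.npy',allow_pickle=True).item(); t=r.capture('top')
A=ray(w,[[194,191.8],[256,191.8],[318.4,191.8],[380.4,192.2],[442.6,192.2]],.076)*1e3
B=ray(t,[[349.1,219.7],[328.2,221.7],[306.4,223.7],[285.5,224.7],[264.2,225.7]],.076)*1e3
print(A.round(1));print(B.round(1))
k=np.arange(5)
for X in (A,B):
    p=[np.polyfit(k,X[:,i],1) for i in (0,1)]; print(np.round(p,2), np.degrees(np.arctan2(-p[0][0],p[1][0])))
# plates in top current view
hsv=cv2.cvtColor(t['img'],cv2.COLOR_BGR2HSV); g=(hsv[...,1]<45)&(hsv[...,2]>150)
for ce,s in blobs(g[130:330,140:380],25,3000): print(np.round(ce+[140,130],1),s)
E
```

```text
[[623.1 -44.2  76. ]
 [620.3   1.6  76. ]
 [617.4  47.6  76. ]
 [615.   93.4  76. ]
 [612.1 139.3  76. ]]
[[624.1 -45.   76. ]
 [620.3   0.   76. ]
 [616.5  46.9  76. ]
 [614.8  91.7  76. ]
 [613.2 137.4  76. ]]
[[ -2.71 623.  ]
 [ 45.87 -44.22]] 3.3855348076478107
[[ -2.71 623.19]
 [ 45.64 -45.07]] 3.3923420636801866
[243.3 163.4] [  73    1   69   63 2535]
[348.7 210.1] [201  75  16   9 101]
[304.5 218.2] [158  77  16  25 261]
[326.4 209.7] [179  76  16   9  86]
[284.4 220.5] [136  79  18  24 320]
[263.1 223.5] [115  83  17  22 304]
[345.  224.8] [202  91   8   8  41]
[270.5 305.1] [126 160  10  31 263]
```

```bash
python3 - <<'E'
from h import *
go([.59,.285,.28],93.39)
E
```

```text
shift [0.378, 2.37, -0.543] turn [-0.0, -0.0, 0.002]
```

```bash
python3 -m crank '[[-1,[0.06,0.4,-0.09],[0,0,0]],[-1,[0.06,0.4,-0.09],[0,0,0]],[-1,[0.06,0.4,-0.09],[0,0,0]],[-1,[0.06,0.4,-0.09],[0,0,0]],[-1,[0.06,0.4,-0.09],[0,0,0]],[-1,[0.06,0.4,-0.09],[0,0,0]],[-1,[0,0,0],[0,0,0]],[-1,[0,0,0],[0,0,0]]]';  python3 - <<'E'
from h import *
st();c=cap('wrist','w3'); np.save('w3.npy',{k:np.array(v) for k,v in c.items()},allow_pickle=True)
E
```

```text
time_s: 6.3
tcp_pos: [0.5917, 0.2888, 0.2801]
ee_rot: [[-0.998, -0.063, 0.0], [-0.063, 0.998, 0.0], [-0.0, 0.0, -1.0]]
wrist_force: [0.4, -1.0, -0.5]
gripper_width: 0.995
t 6.3 tcp [591.7 288.8 280.1] F [ 0.4 -1.  -0.5] w 86.5
```

View pics/w3.png

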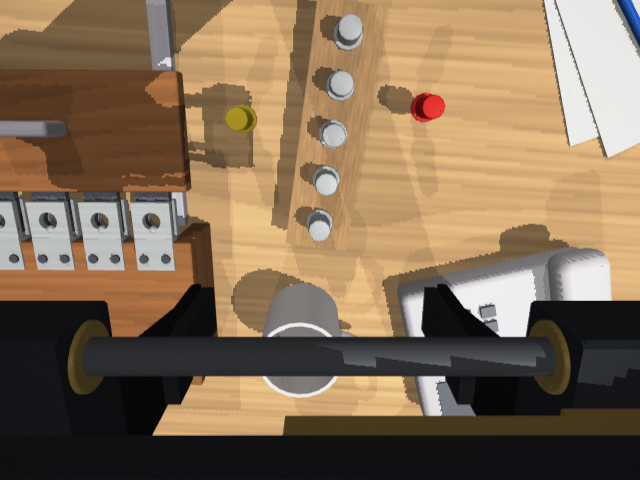

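```bash
python3 - <<'E'
import cv2
a=cv2.imread('pics/w3.png')
cv2.imwrite('pics/w3c.png',cv2.resize(a[0:250,280:400],None,fx=2.4*2,fy=2.4,interpolation=cv2.INTER_CUBIC))
for i,(x,y) in enumerate([(349,30),(319,226)]): pass
import numpy as np
tiles=[cv2.resize(a[y-30:y+25,x-30:x+30] if y>=30 else a[0:55,x-30:x+30],(390,357),interpolation=cv2.INTER_CUBIC)[:290] for x,y in [(349,30),(332,134),(326,181),(319,226)]]
cv2.imwrite('pics/w3d.png',np.vstack([np.hstack(tiles[:2]),np.hstack(tiles[2:])]))
E
```

```text
(no output)
```

View pics/w3d.png

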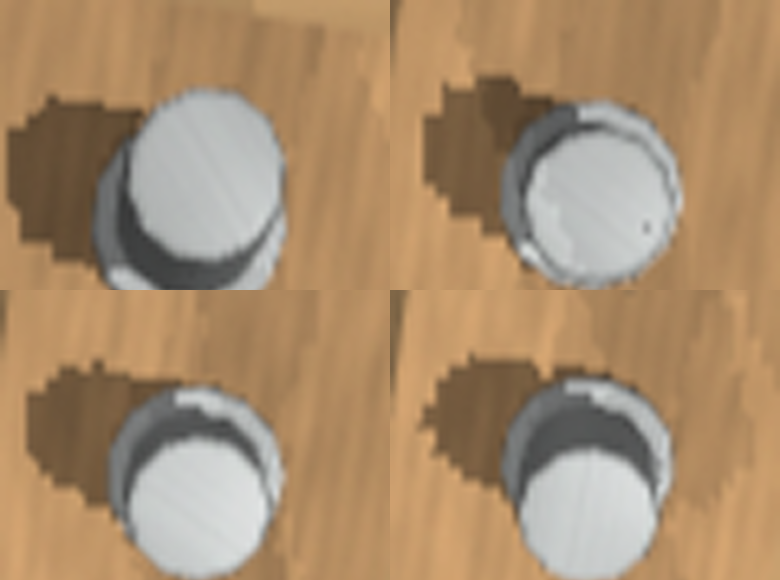

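```bash
python3 - <<'E'
from h import *
w=np.load('w3.npy',allow_pickle=True).item()
P=ray(w,[[350.8,26.9],[334.5,135.2],[326.6,184.5],[319.5,230.5]],.076)[:,:2]*1e3
k=np.array([0,2,3,4]); print(P.round(1))
p=[np.polyfit(k,P[:,i],1) for i in (0,1)]; print(np.round(p,2), np.hypot(p[0][0],p[1][0]))
print([np.round([np.polyval(q,i) for q in p],1).tolist() for i in range(5)])
a=w['img'] # yellow check of forks in this view
print(ray(w,[[152,220],[101,220]],.076)*1e3)
E
```

```text
[[444.8 303.5]
 [528.1 296.9]
 [570.  293.1]
 [611.7 289.6]]
[[ 41.72 444.78]
 [ -3.49 303.62]] 41.861789505241696
[[444.8, 303.6], [486.5, 300.1], [528.2, 296.6], [569.9, 293.1], [611.6, 289.6]]
[[611.41873414 140.31203688  76.        ]
 [614.28227346  95.07328398  76.        ]]
```

```bash
python3 - <<'E'
from h import *
go([.6116,.2896,.049],93.39)
E
```

```text
shift [-0.198, 0.006, 2.307] turn [-0.0, -0.0, 0.003]
```

```bash
python3 -m crank '[[0,[-0.1,0,0.4],[0,0,0]],[0,[-0.1,0,0.4],[0,0,0]],[0,[0,0,0.4],[0,0,0]],[0,[0,0,0.2],[0,0,0]],[0,[0,0,0],[0,0,0]],[0,[0,0,0],[0,0,0]]]';  python3 - <<'E'
from h import *
st();go([.6116,.2896,.049],93.39); cap('wrist','w4')
E
```

```text
time_s: 6.95
tcp_pos: [0.6133, 0.2883, 0.1403]
ee_rot: [[-0.998, -0.059, 0.001], [-0.059, 0.998, -0.0], [-0.001, -0.0, -1.0]]
wrist_force: [0.3, 0.2, 0.1]
gripper_width: 0.551
t 6.95 tcp [613.3 288.3 140.3] F [0.3 0.2 0.1] w 48.0
shift [0.017, 0.015, 0.913] turn [-0.001, 0.001, 0.0]
```

View pics/w4.png

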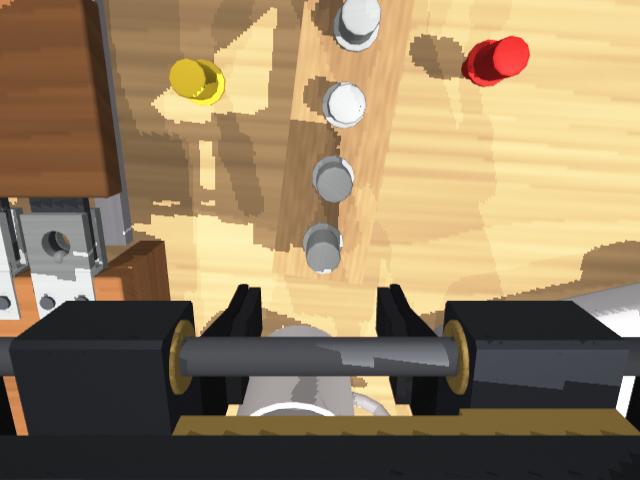

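```bash
cat >> h.py <<'E'
def gon(xyz,yaw,n=6):
    P=[];Rs=[]
    for i in range(n):
        s=r.sense(); P.append(s['tcp_pos']); Rs.append(np.array(s['ee_rot'])); r.capture('wrist')
    p=np.mean(P,0); R=Ro.from_matrix(np.array(Rs)).mean().as_matrix(); print('std mm',np.std(P,0).round(4)*1e3,'mean',np.round(p*1e3,2),'t',round(s['time_s'],2),'F',np.round(s['wrist_force'],1))
    d=R.T@(np.array(xyz)-p); a=np.radians(yaw); y=np.array([np.cos(a),np.sin(a),0]); z=np.array([0,0,-1.]); T=np.c_[np.cross(y,z),y,z]
    print('shift',np.round(d/.1,3).tolist(),'turn',np.round(np.degrees(Ro.from_matrix(R.T@T).as_rotvec())/45,4).tolist())
E
python3 -m crank '[[0,[0.01,0.01,0.4],[0,0,0]],[0,[0,0,0.4],[0,0,0]],[0,[0,0,0.11],[0,0,0]],[0,[0,0,0],[0,0,0]]]'; python3 -c "
from h import *
gon([.6116,.2896,.049],93.39)"
```

```text
time_s: 7.4
tcp_pos: [0.6116, 0.2899, 0.0484]
ee_rot: [[-0.998, -0.061, -0.001], [-0.061, 0.998, -0.001], [0.001, -0.001, -1.0]]
wrist_force: [-0.3, -0.2, 0.8]
gripper_width: 0.498
std mm [0.6 0.5 1.1] mean [612.88 290.98  50.73] t 7.65 F [ 0.4 -0.7 -0.7]
shift [0.014, -0.013, 0.017] turn [0.0018, 0.004, 0.0023]
```

```bash
python3 -m crank '[[1,[0,0,0],[0,0,0]],[1,[0,0,0],[0,0,0]],[1,[0,0,0],[0,0,0]],[1,[0,0,-0.3],[0,0,0]],[1,[0,0,-0.4],[0,0,0]],[1,[0,0,-0.3],[0,0,0]],[1,[0,0,0],[0,0,0]],[1,[0,0,0],[0,0,0]]]'; python3 -c "
from h import *
gon([.6236,-.0442,.15],93.39,4);st()"
```

```text
time_s: 8.5
tcp_pos: [0.6114, 0.2904, 0.1489]
ee_rot: [[-0.998, -0.06, 0.0], [-0.06, 0.998, 0.001], [-0.0, 0.001, -1.0]]
wrist_force: [1.0, -0.3, -2.0]
gripper_width: 0.201
std mm [0.3 0.3 0.9] mean [610.81 289.97 147.42] t 8.65 F [-0.2 -0.5 -1.4]
shift [0.073, -3.343, -0.024] turn [-0.0008, -0.0026, 0.0013]
t 8.7 tcp [610.7 289.8 146.6] F [ 0.  -0.1 -1. ] w 17.4
```

```bash
python3 -m crank '[[1,[0.01,-0.42,0],[0,0,0]],[1,[0.01,-0.42,0],[0,0,0]],[1,[0.01,-0.42,0],[0,0,0]],[1,[0.01,-0.42,0],[0,0,0]],[1,[0.01,-0.42,0],[0,0,0]],[1,[0.01,-0.42,0],[0,0,0]],[1,[0.01,-0.42,0],[0,0,0]],[1,[0,-0.4,0],[0,0,0]]]'; python3 -m crank '[[1,[0,0,0],[0,0,0]],[1,[0,0,0],[0,0,0]]]'; python3 -c "
from h import *
gon([.6236,-.0442,.12],93.39);st();cap('wrist','w5');cap('scene','s5');cap('top','t5')
import cv2
a=cv2.imread('pics/s5.png');cv2.imwrite('pics/s5c.png',cv2.resize(a[170:330,220:460],None,fx=3.3,fy=3.3,interpolation=cv2.INTER_CUBIC))"
```

```text
time_s: 9.5
tcp_pos: [0.624, -0.0454, 0.1474]
ee_rot: [[-0.998, -0.06, -0.002], [-0.06, 0.998, -0.0], [0.002, -0.0, -1.0]]
wrist_force: [0.5, 0.1, -1.2]
gripper_width: 0.198
time_s: 9.7
tcp_pos: [0.6243, -0.0445, 0.1474]
ee_rot: [[-0.998, -0.058, -0.002], [-0.058, 0.998, -0.0], [0.002, -0.0, -1.0]]
wrist_force: [-0.2, 0.1, -0.9]
gripper_width: 0.2
std mm [0.2 0.8 0.3] mean [624.6  -42.96 147.92] t 9.95 F [-0.6  0.1 -0.3]
shift [0.01, -0.012, 0.279] turn [0.0, -0.0014, 0.0023]
t 10.0 tcp [624.8 -42.3 148.5] F [-0.3 -0.6 -0.4] w 17.9
```

View pics/w5.png

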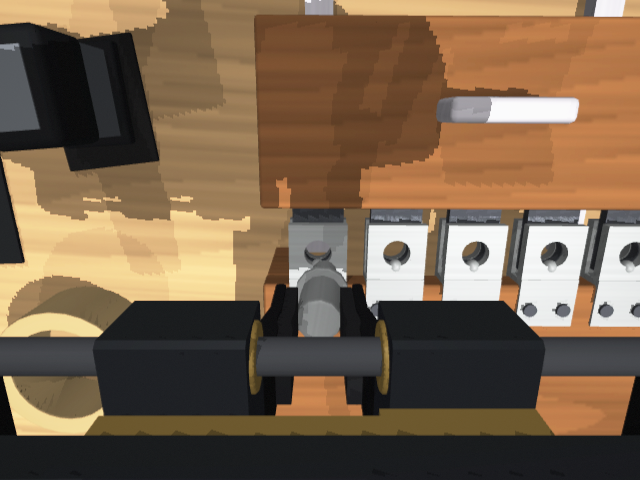

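View pics/s5c.png

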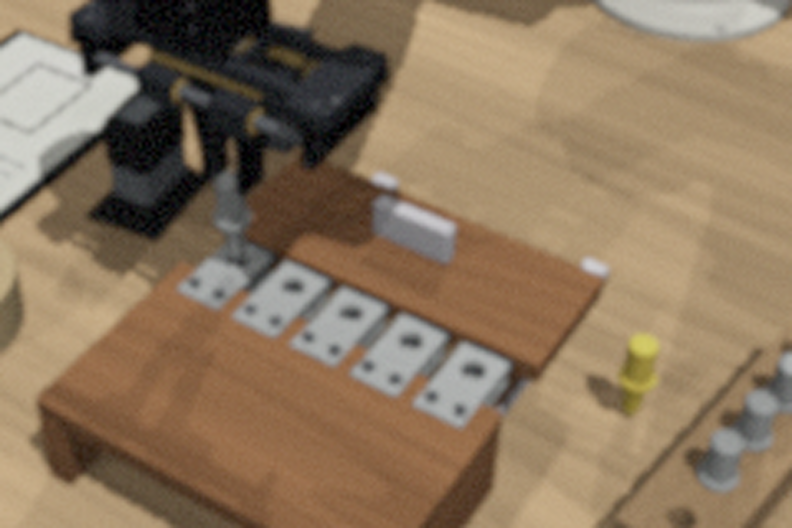

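```bash
python3 -m crank '[[1,[0.01,-0.01,0.25],[0,0,0]],[1,[0,0,0.07],[0,0,0]],[1,[0,0,0.07],[0,0,0]],[1,[0,0,0],[0,0,0]]]';python3 -m crank '[[1,[0,0,0.06],[0,0,0]],[1,[0,0,0],[0,0,0]]]';python3 -m crank '[[1,[0,0,0.07],[0,0,0]],[1,[0,0,0],[0,0,0]]]'
```

```text
time_s: 10.55
tcp_pos: [0.6382, -0.0432, 0.1239]
ee_rot: [[-0.997, -0.067, 0.038], [-0.067, 0.998, -0.0], [-0.038, -0.003, -0.999]]
wrist_force: [4.6, 2.8, 30.9]
gripper_width: 0.22
time_s: 10.75
tcp_pos: [0.6399, -0.0427, 0.1185]
ee_rot: [[-0.997, -0.067, 0.042], [-0.067, 0.998, 0.0], [-0.042, -0.002, -0.999]]
wrist_force: [7.3, 3.3, 29.9]
gripper_width: 0.211
time_s: 10.95
tcp_pos: [0.6413, -0.043, 0.1114]
ee_rot: [[-0.997, -0.068, 0.045], [-0.068, 0.998, 0.0], [-0.044, -0.003, -0.999]]
wrist_force: [10.9, 0.3, 29.1]
gripper_width: 0.05
```

```bash
python3 -c "
from h import *
st();cap('wrist','w6');cap('scene','s6')
import cv2
a=cv2.imread('pics/s6.png');cv2.imwrite('pics/s6c.png',cv2.resize(a[150:310,200:440],None,fx=3.3,fy=3.3,interpolation=cv2.INTER_CUBIC))"
```

```text
t 10.95 tcp [641.3 -43.  111.4] F [10.9  0.3 29.1] w 4.3
```

View pics/w6.png

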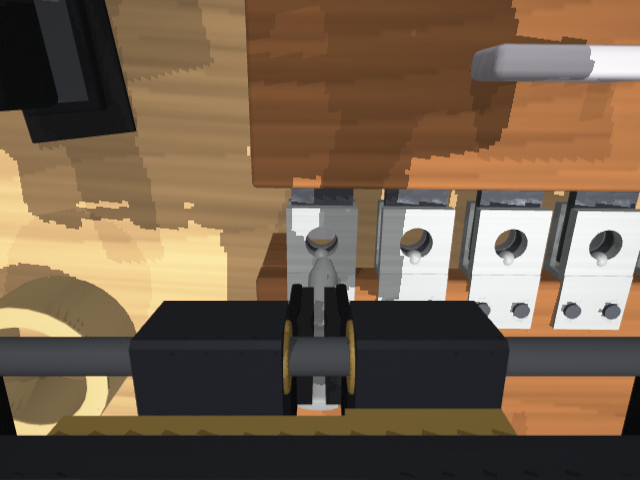

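View pics/s6c.png

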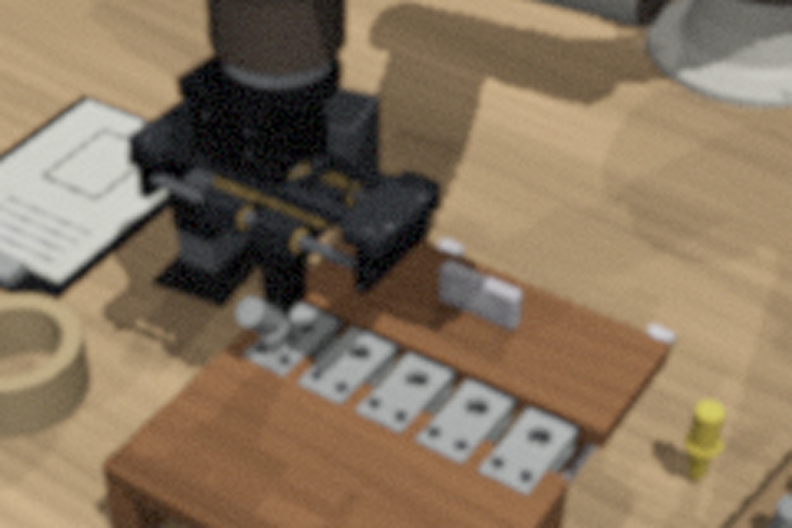

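```bash
python3 -m crank '[[1,[0,0,-0.05],[0,0,0]],[1,[0,0,-0.05],[0,0,0]],[1,[0,0,-0.05],[0,0,0]],[1,[0,0,0],[0,0,0]]]'; python3 -c "
from h import *
st();cap('wrist','w7');cap('scene','s7')
import cv2
a=cv2.imread('pics/s7.png');cv2.imwrite('pics/s7c.png',cv2.resize(a[190:310,220:380],None,fx=4.9,fy=4.9,interpolation=cv2.INTER_CUBIC))
a=cv2.imread('pics/w7.png');cv2.imwrite('pics/w7c.png',a[150:450,100:600])"
```

```text
time_s: 11.45
tcp_pos: [0.6272, -0.0443, 0.116]
ee_rot: [[-0.998, -0.062, 0.009], [-0.062, 0.998, -0.0], [-0.009, -0.001, -1.0]]
wrist_force: [1.3, -0.1, 11.4]
gripper_width: 0.002
t 11.45 tcp [627.2 -44.3 116. ] F [ 1.3 -0.1 11.4] w 0.1
```

View pics/w7c.png

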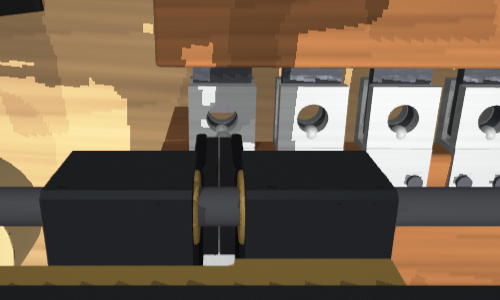

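View pics/s7c.png

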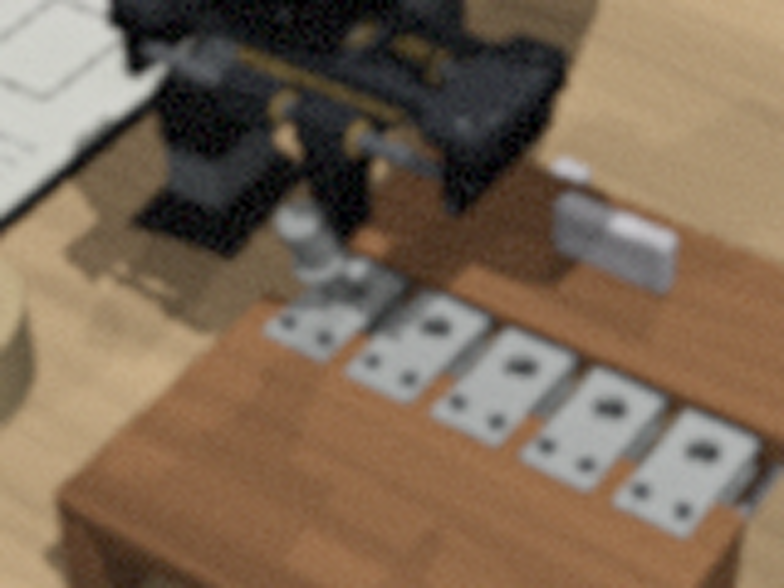

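```bash
python3 -m crank '[[1,[0,0,-0.05],[0,0,0]],[1,[0,0,-0.05],[0,0,0]],[1,[0,0,-0.05],[0,0,0]],[1,[0,0,-0.1],[0,0,0]],[1,[0,0,-0.1],[0,0,0]],[1,[0,0,0],[0,0,0]]]'; python3 -c "
from h import *
st();cap('wrist','w8');cap('scene','s8')
import cv2
a=cv2.imread('pics/s8.png');cv2.imwrite('pics/s8c.png',cv2.resize(a[190:310,220:380],None,fx=4.9,fy=4.9,interpolation=cv2.INTER_CUBIC))
a=cv2.imread('pics/w8.png');cv2.imwrite('pics/w8c.png',a[150:450,100:600])"
```

```text
time_s: 12.15
tcp_pos: [0.6251, -0.0445, 0.1487]
ee_rot: [[-0.998, -0.061, 0.004], [-0.061, 0.998, 0.0], [-0.004, -0.0, -1.0]]
wrist_force: [-0.0, -0.5, 0.7]
gripper_width: 0.005
t 12.15 tcp [625.1 -44.5 148.7] F [-0.  -0.5  0.7] w 0.4
```

View pics/w8c.png

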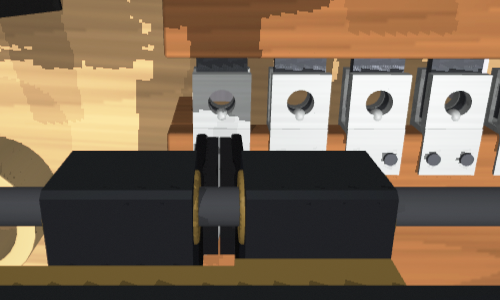

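View pics/s8c.png

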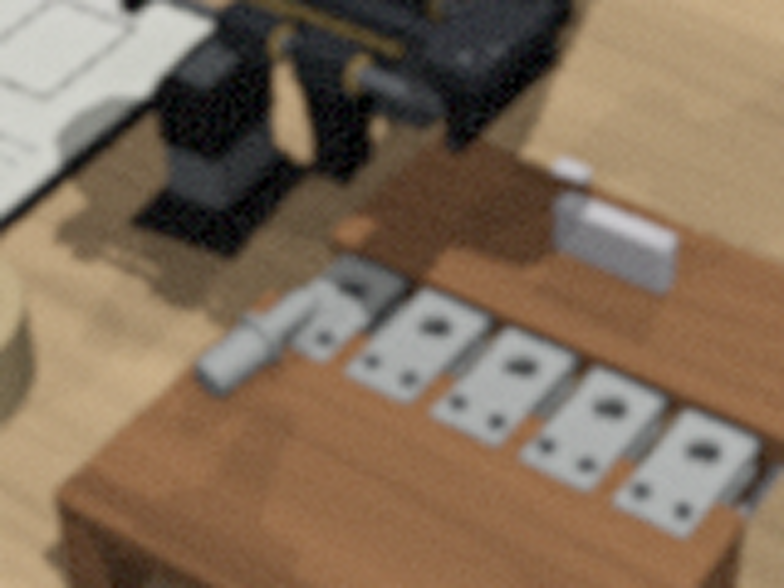

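```bash
python3 - <<'E'
from h import *
a=cv2.imread('pics/w5.png'); cv2.imwrite('pics/w5c.png',cv2.resize(a[210:350,250:400],None,fx=4,fy=4,interpolation=cv2.INTER_CUBIC))
a=cv2.imread('pics/s5.png'); cv2.imwrite('pics/s5d.png',cv2.resize(a[200:270,260:330],None,fx=8,fy=8,interpolation=cv2.INTER_CUBIC))
E
```

```text
(no output)
```

View pics/w5c.png

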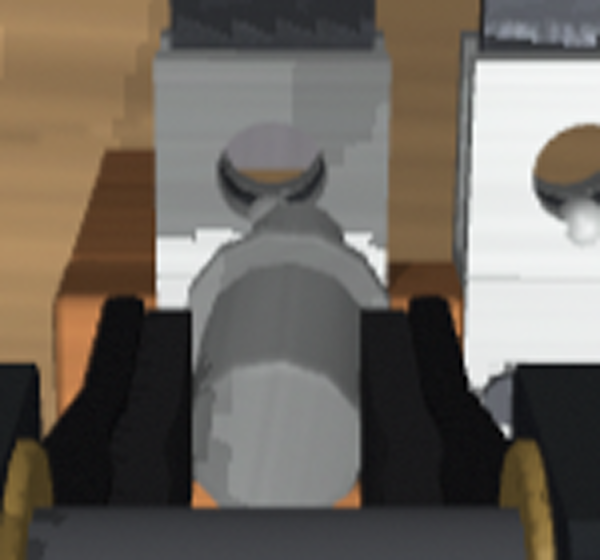

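View pics/s5d.png

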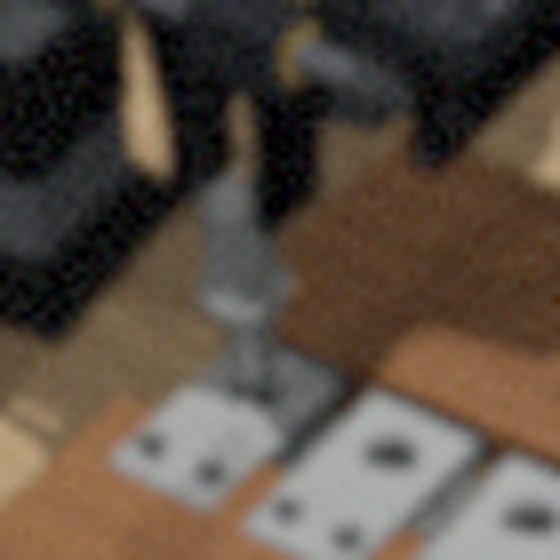

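```bash
python3 - <<'E'
from h import *
# camera in tool frame estimated from now (avg)
Ts=[]
for i in range(4):
    s=r.sense(); c=r.capture('wrist')
    R=np.array(s['ee_rot']); p=np.array(s['tcp_pos']); Rc=np.array(c['R']).T; o=-Rc@np.array(c['t'])
    Ts.append(R.T@(o-p)); Rt=R.T@Rc
T=np.mean(Ts,0); print(T*1e3,np.std(Ts,0)*1e3)
a=np.radians(93.39); y=np.array([np.cos(a),np.sin(a),0]); z=np.array([0,0,-1.]); R=np.c_[np.cross(y,z),y,z]
p=np.array([.6246,-.0430,.148])
Rc=R@Rt; o=p+R@T; c=dict(c); c['R']=Rc.T; c['t']=-Rc.T@o
print('head',ray(c,[318.8,318.8],.175)*1e3,'tip',ray(c,[326,263],.107)*1e3,'hole',ray(c,[318,253],.076)*1e3)
X=np.array([[.6246,-.043,.175],[.6246,-.043,.145],[.6246,-.043,.107]]); print(proj(c,X), proj(c,[[.623,-.0442,.076]]))
E
```

```text
[  78.65006702   -1.65349435 -162.09212828] [0.00958219 0.01420353 0.00732953]
head [[614.60667326 -45.06666348 175.        ]] tip [[617.61468697 -41.15778978 107.        ]] hole [[622.64662251 -44.96013822  76.        ]]
[[322.87969291 344.33767375]
 [322.16582483 307.90683561]
 [321.53343933 275.63429898]] [[319.26749931 253.65040014]]
```

```bash
python3 - <<'E'
from h import *
s=r.capture('scene')
for z0 in (.107,.1,.09,.085):
  for x in (.6246,.617):
    print(z0,x,proj(s,[[x,-.043,z0],[x,-.043,z0+.036],[x,-.043,z0+.068]]).round(1).tolist())
print('hole0',proj(s,[[.623,-.0442,.076],[.6203,.0017,.076]]).round(1))
E
```

```text
0.107 0.6246 [[291.4, 237.9], [290.7, 225.4], [290.0, 213.8]]
0.107 0.617 [[293.6, 236.1], [292.9, 223.6], [292.3, 212.0]]
0.1 0.6246 [[291.6, 240.3], [290.8, 227.9], [290.2, 216.4]]
0.1 0.617 [[293.7, 238.4], [293.1, 226.1], [292.5, 214.6]]
0.09 0.6246 [[291.7, 243.6], [291.0, 231.4], [290.4, 220.1]]
0.09 0.617 [[293.9, 241.8], [293.2, 229.6], [292.6, 218.3]]
0.085 0.6246 [[291.8, 245.2], [291.1, 233.1], [290.5, 221.9]]
0.085 0.617 [[294.0, 243.4], [293.3, 231.3], [292.7, 220.1]]
hole0 [[292.  247.6]
 [308.8 255.3]]
```

```bash
python3 -c "
from h import *
gon([.5699,.2931,.12],93.39,3)"
```

```text
std mm [0.1 0.  0.1] mean [623.65 -44.58 146.13] t 12.6 F [ 0.4 -0.  -0.6]
shift [0.332, 3.403, 0.261] turn [-0.0001, -0.001, 0.0017]
```

```bash
python3 -m crank '[[0,[0.04,0.42,0],[0,0,0]],[0,[0.04,0.42,0],[0,0,0]],[0,[0.04,0.42,0],[0,0,0]],[0,[0.04,0.42,0],[0,0,0]],[0,[0.04,0.42,0],[0,0,0]],[0,[0.04,0.42,0.06],[0,0,0]],[0,[0.04,0.42,0.1],[0,0,0]],[0,[0.05,0.46,0.1],[0,0,0]]]'; python3 -m crank '[[0,[0,0,0],[0,0,0]],[0,[0,0,0],[0,0,0]]]'; python3 -c "
from h import *
gon([.5699,.2931,.049],93.39,5)"
```

```text
time_s: 13.45
tcp_pos: [0.5701, 0.2943, 0.1205]
ee_rot: [[-0.998, -0.06, 0.001], [-0.06, 0.998, 0.0], [-0.001, 0.0, -1.0]]
wrist_force: [1.0, -0.4, -0.7]
gripper_width: 0.492
time_s: 13.65
tcp_pos: [0.5698, 0.2938, 0.1199]
ee_rot: [[-0.998, -0.063, -0.001], [-0.063, 0.998, -0.001], [0.001, -0.001, -1.0]]
wrist_force: [-0.3, -0.1, -0.0]
gripper_width: 0.499
std mm [0.4 0.8 0.4] mean [570.4  292.46 120.55] t 13.85 F [-0.2 -0.4 -0.4]
shift [0.004, 0.007, 0.716] turn [-0.0003, -0.0002, 0.0016]
```

```bash
python3 -m crank '[[0,[0.0,0.0,0.35],[0,0,0]],[0,[0,0,0.3],[0,0,0]],[0,[0,0,0.07],[0,0,0]],[1,[0,0,0],[0,0,0]],[1,[0,0,0],[0,0,0]],[1,[0,0,0],[0,0,0]],[1,[0,0,0],[0,0,0]],[1,[0,0,0],[0,0,0]]]'; python3 -m crank '[[1,[0,0,0],[0,0,0]],[1,[0,0,0],[0,0,0]],[1,[0,0,-0.1],[0,0,0]],[1,[0,0,-0.2],[0,0,0]],[1,[0,0,-0.35],[0,0,0]],[1,[0,0,-0.35],[0,0,0]],[1,[0,0,0],[0,0,0]]]'; python3 -c "
from h import *
c=cap('wrist','w9');gon([.6203,.0017,.15],93.39,5);
s=cap('scene','s9');print(proj(s,[[.57,.293,.149-.041],[.57,.293,.149-.041+.068]]))
np.save('w9.npy',{k:np.array(v) for k,v in c.items()},allow_pickle=True)
a=s['img'];cv2.imwrite('pics/s9c.png',cv2.resize(a[200:300,380:480],None,fx=5,fy=5,interpolation=cv2.INTER_CUBIC))"
```

```text
time_s: 14.7
tcp_pos: [0.5712, 0.2935, 0.0502]
ee_rot: [[-0.998, -0.061, 0.002], [-0.061, 0.998, 0.002], [-0.003, 0.001, -1.0]]
wrist_force: [-0.4, -0.2, 4.3]
gripper_width: 0.219
time_s: 15.4
tcp_pos: [0.573, 0.2945, 0.1547]
ee_rot: [[-0.998, -0.062, 0.009], [-0.061, 0.998, 0.006], [-0.009, 0.005, -1.0]]
wrist_force: [0.7, 0.8, -0.6]
gripper_width: 0.22
std mm [0.8 0.6 1.8] mean [569.92 292.65 148.6 ] t 15.65 F [ 0.1  0.1 -1.7]
shift [-0.328, -2.935, -0.015] turn [0.0003, -0.0007, 0.0013]
[[443.26772208 291.29200496]
 [450.25444546 266.59593653]]
```

View pics/w9.png

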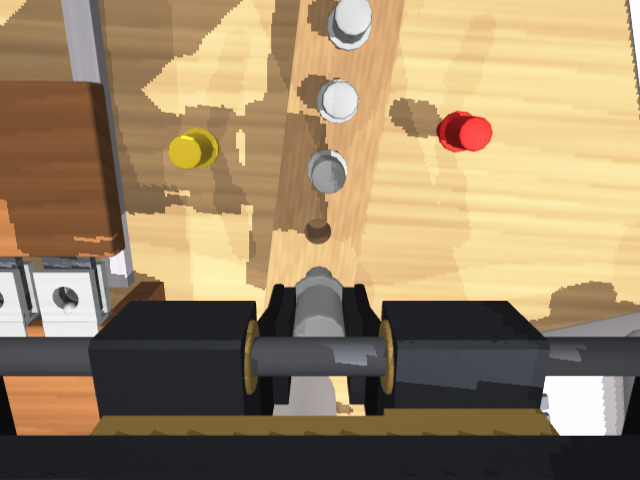

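View pics/s9c.png

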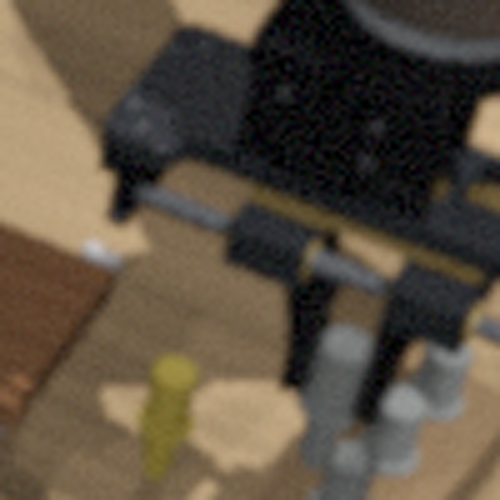

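```bash
python3 -m crank '[[1,[-0.04,-0.37,0],[0,0,0]],[1,[-0.04,-0.37,0],[0,0,0]],[1,[-0.04,-0.37,0],[0,0,0]],[1,[-0.04,-0.37,0],[0,0,0]],[1,[-0.04,-0.37,0],[0,0,0]],[1,[-0.04,-0.37,0],[0,0,0]],[1,[-0.04,-0.37,0],[0,0,0]],[1,[-0.04,-0.34,0],[0,0,0]]]'; python3 -m crank '[[1,[0,0,0.1],[0,0,0]],[1,[0,0,0],[0,0,0]],[1,[0,0,0],[0,0,0]]]'; python3 -c "
from h import *
c=cap('wrist','w10');gon([.6206,.0017,.124],93.39,6);
print(proj(c,[[.6203,.0017,.076]]))
a=c['img'];cv2.imwrite('pics/w10c.png',cv2.resize(a[180:350,220:420],None,fx=3.5,fy=3.5,interpolation=cv2.INTER_CUBIC))"
```

```text
time_s: 16.55
tcp_pos: [0.6197, 0.0005, 0.1477]
ee_rot: [[-0.998, -0.06, -0.002], [-0.06, 0.998, -0.0], [0.002, -0.0, -1.0]]
wrist_force: [0.3, -0.0, -0.6]
gripper_width: 0.22
time_s: 16.85
tcp_pos: [0.6195, 0.0029, 0.1376]
ee_rot: [[-0.998, -0.061, -0.002], [-0.061, 0.998, -0.0], [0.002, -0.0, -1.0]]
wrist_force: [0.5, 0.3, -0.6]
gripper_width: 0.221
std mm [0.1 0.1 0.2] mean [620.07   3.33 138.66] t 17.15 F [-0.6  0.6 -0.6]
shift [-0.004, -0.017, 0.147] turn [-0.0, 0.0002, 0.0037]
[[319.11628789 263.61261586]]
```

View pics/w10c.png

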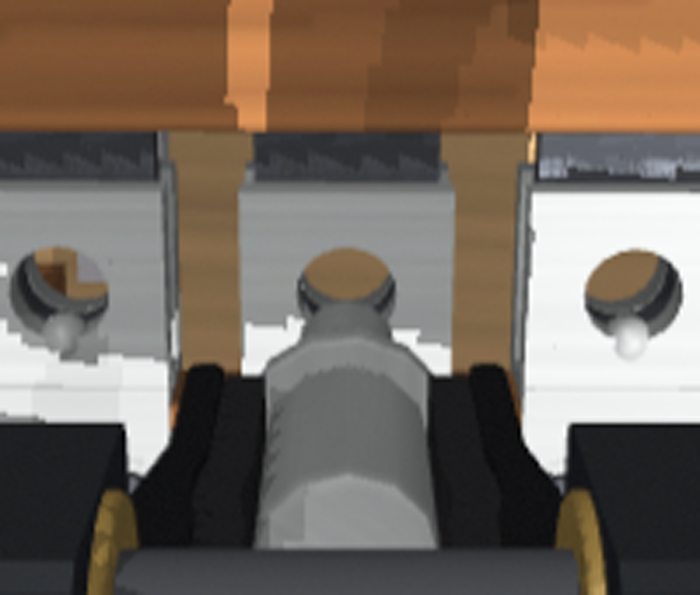

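```bash
python3 -m crank '[[1,[0,-0.005,0.1],[0,0,0]],[1,[0,0,0.08],[0,0,0]],[1,[0,0,0.08],[0,0,0]],[1,[0,0,0],[0,0,0]]]'
```

```text
time_s: 17.6
tcp_pos: [0.6198, 0.0018, 0.1109]
ee_rot: [[-0.998, -0.06, -0.001], [-0.06, 0.998, -0.0], [0.001, -0.0, -1.0]]
wrist_force: [0.2, -0.4, -1.0]
gripper_width: 0.219
```

Free so far, with the tip at about 71 mm, inside the hole. Continuing down.

```bash
python3 -m crank '[[1,[0,0,0.06],[0,0,0]],[1,[0,0,0.06],[0,0,0]],[1,[0,0,0],[0,0,0]]]'
```

```text
time_s: 17.9
tcp_pos: [0.6203, 0.0022, 0.0998]
ee_rot: [[-0.998, -0.06, 0.001], [-0.06, 0.998, 0.001], [-0.001, 0.001, -1.0]]
wrist_force: [1.9, 1.7, -3.5]
gripper_width: 0.217
```

```bash
python3 -m crank '[[1,[0,0,0.06],[0,0,0]],[1,[0,0,0.05],[0,0,0]],[1,[0,0,0],[0,0,0]]]'
```

```text
time_s: 18.2
tcp_pos: [0.6204, 0.0021, 0.0889]
ee_rot: [[-0.998, -0.06, 0.001], [-0.06, 0.998, 0.001], [-0.001, 0.0, -1.0]]
wrist_force: [2.8, 2.4, -1.7]
gripper_width: 0.217
```

```bash
python3 -m crank '[[1,[0,0,0.03],[0,0,0]],[1,[0,0,0.03],[0,0,0]],[1,[0,0,0],[0,0,0]]]'
```

```text
time_s: 18.5
tcp_pos: [0.6206, 0.002, 0.0844]
ee_rot: [[-0.998, -0.061, 0.001], [-0.061, 0.998, 0.0], [-0.001, -0.0, -1.0]]
wrist_force: [0.9, 2.2, 4.6]
gripper_width: 0.221
```

```bash
python3 -m crank '[[1,[0,0,0.03],[0,0,0]],[1,[0,0,0.02],[0,0,0]],[1,[0,0,0],[0,0,0]]]'; python3 -c "
from h import *
s=cap('scene');a=s['img'];cv2.imwrite('pics/s11.png',cv2.resize(a[200:310,240:400],None,fx=4.9,fy=4.9,interpolation=cv2.INTER_CUBIC))"
```

```text
time_s: 18.8
tcp_pos: [0.621, 0.0019, 0.084]
ee_rot: [[-0.998, -0.063, 0.003], [-0.063, 0.998, -0.001], [-0.003, -0.001, -1.0]]
wrist_force: [-7.6, 3.3, 23.4]
gripper_width: 0.221
```

View pics/s11.png

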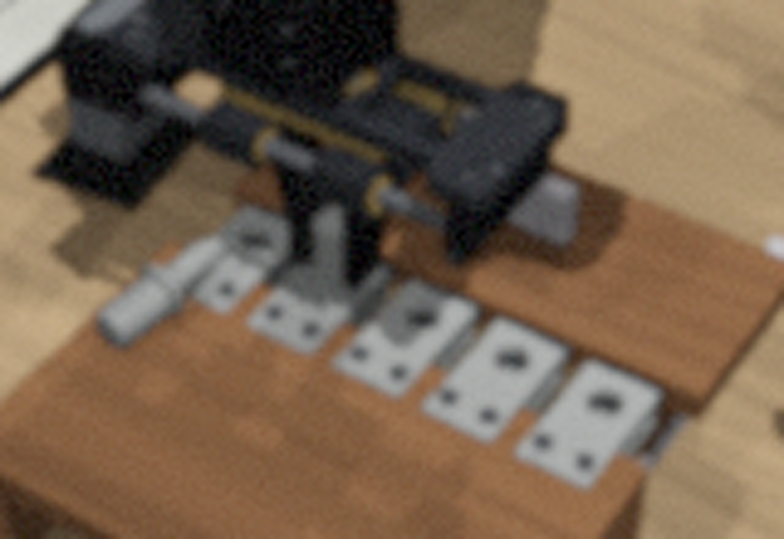

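```bash
python3 -m crank '[[0.3,[0,0,-0.02],[0,0,0]],[0.3,[0,0,0],[0,0,0]],[0.3,[0,0,0],[0,0,0]],[0.3,[0,0,-0.1],[0,0,0]],[0.3,[0,0,-0.3],[0,0,0]],[0.3,[0,0,-0.3],[0,0,0]],[0,[0,0,0],[0,0,0]]]'; python3 -c "
from h import *
s=cap('wrist');a=s['img'];cv2.imwrite('pics/w12.png',a)
gon([.5282,.2966,.12],93.39,4)"
```

```text
time_s: 19.55
tcp_pos: [0.6229, 0.0018, 0.1555]
ee_rot: [[-0.998, -0.061, 0.009], [-0.061, 0.998, 0.0], [-0.009, -0.0, -1.0]]
wrist_force: [-0.2, -0.2, 1.1]
gripper_width: 0.386
std mm [0.8 0.1 1.4] mean [620.     1.71 150.88] t 19.75 F [0.6 0.1 0.6]
shift [0.739, 2.999, 0.309] turn [0.0003, 0.0003, 0.0014]
```

View pics/w12.png

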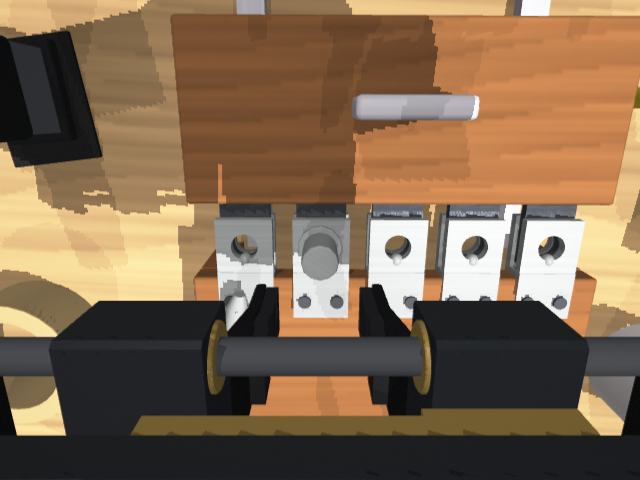

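```bash
python3 -m crank '[[0,[0.105,0.43,0],[0,0,0]],[0,[0.105,0.43,0],[0,0,0]],[0,[0.105,0.43,0],[0,0,0]],[0,[0.105,0.43,0],[0,0,0]],[0,[0.105,0.43,0],[0,0,0]],[0,[0.105,0.43,0.15],[0,0,0]],[0,[0.105,0.42,0.15],[0,0,0]],[0,[0,0,0],[0,0,0]]]'; python3 -c "
from h import *
r.capture('wrist');gon([.5282,.2966,.049],93.39,6)"
```

```text
time_s: 20.6
tcp_pos: [0.5257, 0.3, 0.117]
ee_rot: [[-0.998, -0.066, -0.005], [-0.066, 0.998, -0.003], [0.005, -0.003, -1.0]]
wrist_force: [-0.8, -0.7, -1.1]
gripper_width: 0.5
std mm [0.9 0.9 0.9] mean [528.14 296.61 119.67] t 20.9 F [-0.3  1.  -0.1]
shift [-0.002, 0.001, 0.707] turn [-0.0017, -0.0018, 0.0024]
```

```bash
python3 -m crank '[[0,[0.0,0.0,0.35],[0,0,0]],[0,[0,0,0.3],[0,0,0]],[0,[0,0,0.06],[0,0,0]],[1,[0,0,0],[0,0,0]],[1,[0,0,0],[0,0,0]],[1,[0,0,0],[0,0,0]],[1,[0,0,0],[0,0,0]],[1,[0,0,0],[0,0,0]]]'; python3 -m crank '[[1,[0,0,0],[0,0,0]],[1,[0,0,0],[0,0,0]],[1,[0,0,-0.1],[0,0,0]],[1,[0,0,-0.25],[0,0,0]],[1,[0,0,-0.35],[0,0,0]],[1,[0,0,-0.3],[0,0,0]],[1,[0,0,0],[0,0,0]]]'; python3 -c "
from h import *
gon([.6179,.0477,.14],93.39,5)"
```

```text
time_s: 21.75
tcp_pos: [0.5293, 0.2974, 0.051]
ee_rot: [[-0.998, -0.061, 0.002], [-0.061, 0.998, 0.002], [-0.002, 0.001, -1.0]]
wrist_force: [-1.1, 0.2, 4.3]
gripper_width: 0.22
time_s: 22.45
tcp_pos: [0.5307, 0.2985, 0.1548]
ee_rot: [[-0.998, -0.061, 0.008], [-0.061, 0.998, 0.006], [-0.008, 0.005, -1.0]]
wrist_force: [0.9, 0.6, -1.5]
gripper_width: 0.215
std mm [1.2 0.9 2.4] mean [528.65 297.05 150.73] t 22.65 F [-0.2 -0.8 -0.5]
shift [-0.74, -2.543, 0.104] turn [0.0019, 0.0017, 0.0016]
```

```bash
python3 -m crank '[[1,[-0.12,-0.42,0],[0,0,0]],[1,[-0.12,-0.42,0],[0,0,0]],[1,[-0.12,-0.42,0],[0,0,0]],[1,[-0.12,-0.42,0],[0,0,0]],[1,[-0.12,-0.42,0],[0,0,0]],[1,[-0.13,-0.43,0],[0,0,0]],[1,[0,0,0.1],[0,0,0]],[1,[0,0,0],[0,0,0]]]'; python3 -c "
from h import *
r.capture('wrist');r.capture('wrist');c=cap('wrist','w13');gon([.6179,.0477,.11],93.39,6);
print(proj(c,[[.6176,.0477,.076]]))
a=c['img'];cv2.imwrite('pics/w13c.png',cv2.resize(a[180:350,220:420],None,fx=3.5,fy=3.5,interpolation=cv2.INTER_CUBIC))"
```

```text
time_s: 23.5
tcp_pos: [0.6151, 0.0472, 0.1365]
ee_rot: [[-0.998, -0.057, -0.006], [-0.057, 0.998, -0.001], [0.006, -0.001, -1.0]]
wrist_force: [-1.2, -0.2, -1.6]
gripper_width: 0.221
std mm [0.2 0.1 0.3] mean [616.56  49.79 139.63] t 23.9 F [-0.7 -0.3 -0.5]
shift [-0.012, -0.022, 0.296] turn [-0.0, 0.0, 0.0039]
[[318.74523459 264.79781622]]
```

View pics/w13c.png

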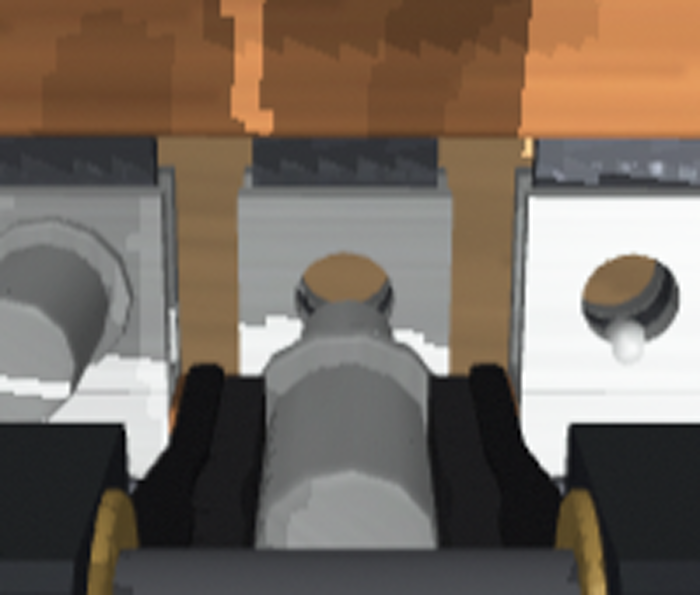

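```bash
python3 -m crank '[[1,[-0.007,-0.01,0.1],[0,0,0]],[1,[0,0,0.1],[0,0,0]],[1,[0,0,0.08],[0,0,0]],[1,[0,0,0.04],[0,0,0]],[1,[0,0,0],[0,0,0]]]'
```

```text
time_s: 24.45
tcp_pos: [0.6175, 0.048, 0.1065]
ee_rot: [[-0.998, -0.06, -0.0], [-0.06, 0.998, 0.0], [0.0, 0.0, -1.0]]
wrist_force: [1.8, 1.7, -4.6]
gripper_width: 0.222
```

```bash
python3 -m crank '[[1,[0,0,0.06],[0,0,0]],[1,[0,0,0.06],[0,0,0]],[1,[0,0,0.05],[0,0,0]],[1,[0,0,0.03],[0,0,0]],[1,[0,0,0],[0,0,0]]]'
```

```text
time_s: 24.95
tcp_pos: [0.6178, 0.048, 0.0871]
ee_rot: [[-0.998, -0.061, 0.001], [-0.061, 0.998, 0.0], [-0.001, 0.0, -1.0]]
wrist_force: [2.3, 2.5, -1.2]
gripper_width: 0.22
```

```bash
python3 -m crank '[[1,[0,0,0.04],[0,0,0]],[1,[0,0,0.03],[0,0,0]],[1,[0,0,0],[0,0,0]]]'
```

```text
time_s: 25.25
tcp_pos: [0.6184, 0.0479, 0.085]
ee_rot: [[-0.998, -0.062, 0.003], [-0.062, 0.998, -0.001], [-0.003, -0.001, -1.0]]
wrist_force: [-5.4, 2.0, 19.4]
gripper_width: 0.219
```

```bash
python3 -m crank '[[0.3,[0,0,-0.02],[0,0,0]],[0.3,[0,0,0],[0,0,0]],[0.3,[0,0,0],[0,0,0]],[0.3,[0,0,-0.1],[0,0,0]],[0.3,[0,0,-0.3],[0,0,0]],[0.3,[0,0,-0.3],[0,0,0]],[0,[0,0,0],[0,0,0]]]';python3 -m crank '[[0,[0.19,0.43,0],[0,0,0]],[0,[0.19,0.43,0],[0,0,0]],[0,[0.19,0.43,0],[0,0,0]],[0,[0.19,0.43,0],[0,0,0]],[0,[0.19,0.43,0.15],[0,0,0]],[0,[0.19,0.43,0.15],[0,0,0]],[0,[0,0,0],[0,0,0]]]'; python3 -c "
from h import *
r.capture('wrist');r.capture('wrist');gon([.4865,.3001,.049],93.39,6)"
```

```text
time_s: 25.95
tcp_pos: [0.6203, 0.048, 0.1577]
ee_rot: [[-0.998, -0.061, 0.009], [-0.061, 0.998, 0.001], [-0.009, 0.001, -1.0]]
wrist_force: [0.3, -0.3, 0.3]
gripper_width: 0.384
time_s: 26.65
tcp_pos: [0.4848, 0.3014, 0.1202]
ee_rot: [[-0.998, -0.066, -0.004], [-0.066, 0.998, -0.003], [0.004, -0.002, -1.0]]
wrist_force: [0.5, -0.2, -0.2]
gripper_width: 0.497
std mm [0.6 0.6 0.4] mean [488.31 297.83 122.56] t 27.0 F [-0.2  0.1 -0.6]
shift [0.017, 0.024, 0.736] turn [-0.0005, -0.0002, 0.0011]
```

```bash
python3 -m crank '[[0,[0.015,0.02,0.35],[0,0,0]],[0,[0,0,0.3],[0,0,0]],[0,[0,0,0.08],[0,0,0]],[1,[0,0,0],[0,0,0]],[1,[0,0,0],[0,0,0]],[1,[0,0,0],[0,0,0]],[1,[0,0,0],[0,0,0]],[1,[0,0,0],[0,0,0]]]'; python3 -m crank '[[1,[0,0,0],[0,0,0]],[1,[0,0,0],[0,0,0]],[1,[0,0,-0.1],[0,0,0]],[1,[0,0,-0.25],[0,0,0]],[1,[0,0,-0.35],[0,0,0]],[1,[0,0,-0.3],[0,0,0]],[1,[0,0,0],[0,0,0]]]'; python3 -c "
from h import *
gon([.6152,.0936,.14],93.39,5)"
```

```text
time_s: 27.85
tcp_pos: [0.4872, 0.3009, 0.0509]
ee_rot: [[-0.998, -0.061, 0.002], [-0.061, 0.998, 0.002], [-0.002, 0.002, -1.0]]
wrist_force: [-0.4, -0.4, 3.9]
gripper_width: 0.218
time_s: 28.55
tcp_pos: [0.4885, 0.302, 0.1546]
ee_rot: [[-0.998, -0.061, 0.007], [-0.061, 0.998, 0.006], [-0.008, 0.006, -1.0]]
wrist_force: [0.3, -0.1, -1.1]
gripper_width: 0.22
std mm [1.1 0.9 2.3] mean [486.52 300.48 150.68] t 28.75 F [ 0.   0.  -1.2]
shift [-1.159, -2.143, 0.105] turn [0.002, 0.0016, 0.0016]
```

```bash
python3 -m crank '[[1,[-0.19,-0.36,0],[0,0,0]],[1,[-0.19,-0.36,0],[0,0,0]],[1,[-0.19,-0.36,0],[0,0,0]],[1,[-0.19,-0.36,0],[0,0,0]],[1,[-0.2,-0.36,0],[0,0,0]],[1,[-0.2,-0.35,0],[0,0,0]],[1,[0,0,0.1],[0,0,0]],[1,[0,0,0],[0,0,0]]]'; python3 -c "
from h import *
r.capture('wrist');r.capture('wrist');c=cap('wrist','w14');gon([.6152,.0936,.11],93.39,6);
print(proj(c,[[.6149,.0936,.076]]))
a=c['img'];cv2.imwrite('pics/w14c.png',cv2.resize(a[180:350,220:420],None,fx=3.5,fy=3.5,interpolation=cv2.INTER_CUBIC))"
```

```text
time_s: 29.6
tcp_pos: [0.6137, 0.0913, 0.1363]
ee_rot: [[-0.998, -0.058, -0.006], [-0.058, 0.998, -0.001], [0.006, -0.001, -1.0]]
wrist_force: [-0.5, -0.4, -0.8]
gripper_width: 0.222
std mm [0.2 0.1 0.4] mean [614.89  93.67 139.68] t 30.0 F [ 0.6  0.3 -1.5]
shift [-0.003, -0.001, 0.297] turn [-0.0, -0.0, 0.0038]
[[322.37276124 263.40216017]]
```

View pics/w14c.png

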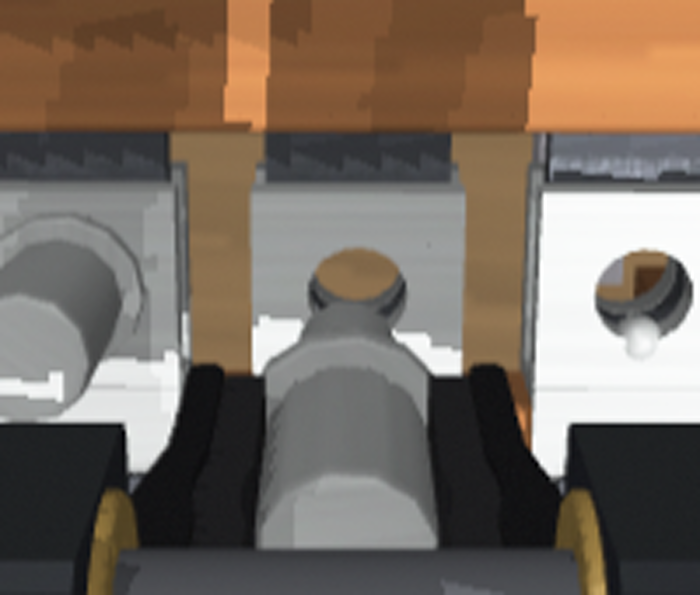

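```bash
python3 -m crank '[[1,[-0.002,0.012,0.1],[0,0,0]],[1,[0,0,0.1],[0,0,0]],[1,[0,0,0.08],[0,0,0]],[1,[0,0,0.04],[0,0,0]],[1,[0,0,0],[0,0,0]]]'
```

```text
time_s: 30.55
tcp_pos: [0.615, 0.094, 0.1063]
ee_rot: [[-0.998, -0.06, -0.002], [-0.06, 0.998, -0.0], [0.002, 0.0, -1.0]]
wrist_force: [0.5, 1.2, -3.4]
gripper_width: 0.22
```

```bash
python3 -m crank '[[1,[0,0,0.06],[0,0,0]],[1,[0,0,0.06],[0,0,0]],[1,[0,0,0.05],[0,0,0]],[1,[0,0,0.03],[0,0,0]],[1,[0,0,0],[0,0,0]]]'
```

```text
time_s: 31.05
tcp_pos: [0.6152, 0.0939, 0.0868]
ee_rot: [[-0.998, -0.06, -0.001], [-0.06, 0.998, 0.0], [0.001, 0.0, -1.0]]
wrist_force: [0.5, 1.2, -3.4]
gripper_width: 0.22
```

```bash
python3 -m crank '[[1,[0,0,0.04],[0,0,0]],[1,[0,0,0.03],[0,0,0]],[1,[0,0,0],[0,0,0]]]'
```

```text
time_s: 31.35
tcp_pos: [0.6167, 0.0939, 0.0849]
ee_rot: [[-0.998, -0.062, 0.004], [-0.062, 0.998, -0.001], [-0.004, -0.001, -1.0]]
wrist_force: [-5.7, 1.0, 17.6]
gripper_width: 0.221
```

```bash
python3 -m crank '[[0.3,[0,0,-0.02],[0,0,0]],[0.3,[0,0,0],[0,0,0]],[0.3,[0,0,0],[0,0,0]],[0.3,[0,0,-0.1],[0,0,0]],[0.3,[0,0,-0.3],[0,0,0]],[0.3,[0,0,-0.3],[0,0,0]],[0,[0,0,0],[0,0,0]]]';python3 -m crank '[[0,[0.26,0.36,0],[0,0,0]],[0,[0.26,0.36,0],[0,0,0]],[0,[0.26,0.36,0],[0,0,0]],[0,[0.26,0.36,0],[0,0,0]],[0,[0.26,0.36,0.15],[0,0,0]],[0,[0.26,0.36,0.15],[0,0,0]],[0,[0,0,0],[0,0,0]]]'; python3 -c "
from h import *
r.capture('wrist');r.capture('wrist');gon([.4448,.3036,.049],93.39,6)"
```

```text
time_s: 32.05
tcp_pos: [0.6185, 0.0945, 0.1579]
ee_rot: [[-0.998, -0.061, 0.01], [-0.061, 0.998, 0.002], [-0.01, 0.002, -1.0]]
wrist_force: [0.1, 0.3, 0.2]
gripper_width: 0.385
time_s: 32.75
tcp_pos: [0.443, 0.3022, 0.1206]
ee_rot: [[-0.998, -0.066, -0.003], [-0.066, 0.998, -0.002], [0.003, -0.002, -1.0]]
wrist_force: [0.5, -0.0, -0.4]
gripper_width: 0.501
std mm [0.6 0.5 0.3] mean [446.99 299.81 122.66] t 33.1 F [1.4 1.1 0.3]
shift [0.02, 0.039, 0.737] turn [-0.0001, 0.0002, 0.0013]
```

```bash
python3 -m crank '[[0,[0.02,0.035,0.35],[0,0,0]],[0,[0,0,0.3],[0,0,0]],[0,[0,0,0.08],[0,0,0]],[1,[0,0,0],[0,0,0]],[1,[0,0,0],[0,0,0]],[1,[0,0,0],[0,0,0]],[1,[0,0,0],[0,0,0]],[1,[0,0,0],[0,0,0]]]'; python3 -m crank '[[1,[0,0,0],[0,0,0]],[1,[0,0,0],[0,0,0]],[1,[0,0,-0.1],[0,0,0]],[1,[0,0,-0.25],[0,0,0]],[1,[0,0,-0.35],[0,0,0]],[1,[0,0,-0.3],[0,0,0]],[1,[0,0,0],[0,0,0]]]'; python3 -c "
from h import *
gon([.6125,.1395,.14],93.39,5)"
```

```text
time_s: 33.95
tcp_pos: [0.4451, 0.3041, 0.0509]
ee_rot: [[-0.998, -0.061, 0.002], [-0.061, 0.998, 0.002], [-0.002, 0.002, -1.0]]
wrist_force: [-0.8, -0.7, 4.4]
gripper_width: 0.216
time_s: 34.65
tcp_pos: [0.4463, 0.3053, 0.1544]
ee_rot: [[-0.998, -0.061, 0.007], [-0.061, 0.998, 0.007], [-0.007, 0.006, -1.0]]
wrist_force: [0.4, 0.6, 0.1]
gripper_width: 0.223
std mm [1.1 1.  2.2] mean [444.45 303.65 150.7 ] t 34.85 F [-0.5  0.4 -1.9]
shift [-1.578, -1.74, 0.106] turn [0.0022, 0.0015, 0.0015]
```

```bash
python3 -m crank '[[1,[-0.26,-0.29,0],[0,0,0]],[1,[-0.26,-0.29,0],[0,0,0]],[1,[-0.26,-0.29,0],[0,0,0]],[1,[-0.26,-0.29,0],[0,0,0]],[1,[-0.27,-0.29,0],[0,0,0]],[1,[-0.27,-0.29,0],[0,0,0]],[1,[0,0,0.1],[0,0,0]],[1,[0,0,0],[0,0,0]]]'; python3 -c "
from h import *
r.capture('wrist');r.capture('wrist');c=cap('wrist','w15');gon([.6125,.1395,.11],93.39,6);
print(proj(c,[[.6122,.1395,.076]]))
a=c['img'];cv2.imwrite('pics/w15c.png',cv2.resize(a[180:350,220:420],None,fx=3.5,fy=3.5,interpolation=cv2.INTER_CUBIC))"
```

```text
time_s: 35.7
tcp_pos: [0.6111, 0.1379, 0.136]
ee_rot: [[-0.998, -0.058, -0.006], [-0.058, 0.998, -0.002], [0.007, -0.002, -1.0]]
wrist_force: [-1.1, -0.5, -1.0]
gripper_width: 0.224
std mm [0.2 0.1 0.4] mean [612.11 140.17 139.74] t 36.1 F [ 0.2  0.9 -1.1]
shift [-0.004, -0.007, 0.297] turn [-0.0, -0.0, 0.0036]
[[321.42858319 263.56528603]]
```

View pics/w15c.png

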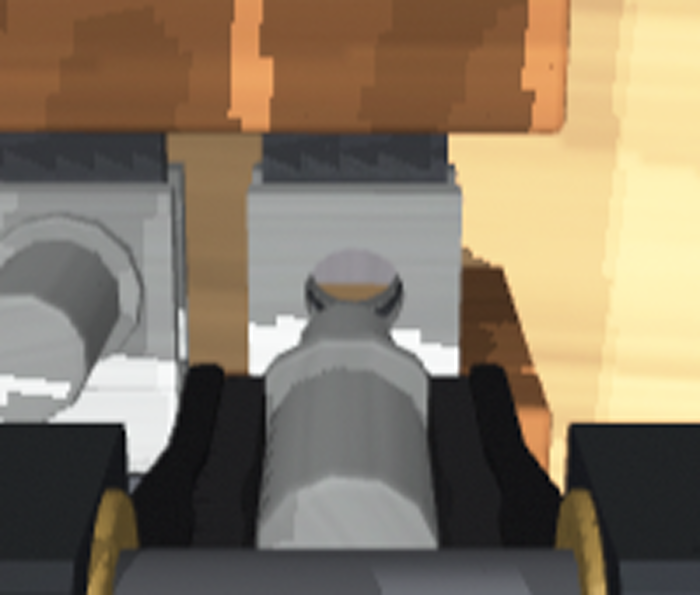

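Hole column is about 354 and the pin is at 347, so I need about +0.8 mm in y.

```bash
python3 -m crank '[[1,[-0.002,0.008,0.1],[0,0,0]],[1,[0,0,0.1],[0,0,0]],[1,[0,0,0.08],[0,0,0]],[1,[0,0,0.04],[0,0,0]],[1,[0,0,0],[0,0,0]]]'
```

```text
time_s: 36.65
tcp_pos: [0.6122, 0.1401, 0.1062]
ee_rot: [[-0.998, -0.06, -0.002], [-0.06, 0.998, -0.0], [0.002, -0.0, -1.0]]
wrist_force: [-0.1, 0.4, -2.8]
gripper_width: 0.221
```

```bash
python3 -m crank '[[1,[0,0,0.06],[0,0,0]],[1,[0,0,0.06],[0,0,0]],[1,[0,0,0.05],[0,0,0]],[1,[0,0,0.03],[0,0,0]],[1,[0,0,0],[0,0,0]]]'
```

```text
time_s: 37.15
tcp_pos: [0.6124, 0.14, 0.0866]
ee_rot: [[-0.998, -0.06, -0.001], [-0.06, 0.998, -0.0], [0.001, -0.0, -1.0]]
wrist_force: [0.2, 0.7, -2.3]
gripper_width: 0.222
```

```bash
python3 -m crank '[[1,[0,0,0.04],[0,0,0]],[1,[0,0,0.03],[0,0,0]],[1,[0,0,0],[0,0,0]]]'
```

```text
time_s: 37.45
tcp_pos: [0.6141, 0.1402, 0.0848]
ee_rot: [[-0.998, -0.062, 0.004], [-0.062, 0.998, -0.0], [-0.004, -0.001, -1.0]]
wrist_force: [-6.3, -0.4, 17.3]
gripper_width: 0.222
```

```bash
python3 -m crank '[[0.3,[0,0,-0.02],[0,0,0]],[0.3,[0,0,0],[0,0,0]],[0.3,[0,0,0],[0,0,0]],[0.3,[0,0,-0.1],[0,0,0]],[0.3,[0,0,-0.3],[0,0,0]],[0,[0,0,-0.4],[0,0,0]],[0,[0,0,-0.4],[0,0,0]]]';python3 -m crank '[[0,[-0.22,-0.38,0],[0,0,0]],[0,[-0.22,-0.38,0],[0,0,0]],[0,[-0.22,-0.38,0],[0,0,0]],[0,[-0.22,-0.38,0],[0,0,0]],[0,[-0.22,-0.38,0],[0,0,0]],[0,[0,0,0],[0,0,0]],[0,[0,0,0],[0,0,0]]]'; python3 -c "
from h import *
r.capture('top');r.capture('top');c=cap('wrist','w16');st()
np.save('w16.npy',{k:np.array(v) for k,v in c.items()},allow_pickle=True)
s=cap('scene','s16');np.save('s16.npy',{k:np.array(v) for k,v in s.items()},allow_pickle=True)
cv2.imwrite('pics/s16c.png',cv2.resize(s['img'][200:310,230:400],None,fx=4.7,fy=4.7,interpolation=cv2.INTER_CUBIC))"
```

```text
time_s: 38.15
tcp_pos: [0.6127, 0.1399, 0.2038]
ee_rot: [[-0.998, -0.061, -0.001], [-0.061, 0.998, -0.001], [0.001, -0.001, -1.0]]
wrist_force: [0.6, -0.5, 0.5]
gripper_width: 0.446
time_s: 38.85
tcp_pos: [0.7342, -0.0442, 0.2017]
ee_rot: [[-0.998, -0.058, -0.001], [-0.058, 0.998, -0.0], [0.001, -0.0, -1.0]]
wrist_force: [-0.3, 0.1, -0.3]
gripper_width: 0.5
t 39.0 tcp [733.7 -41.9 203. ] F [0.2 0.7 0.5] w 43.2
```

View pics/w16.png

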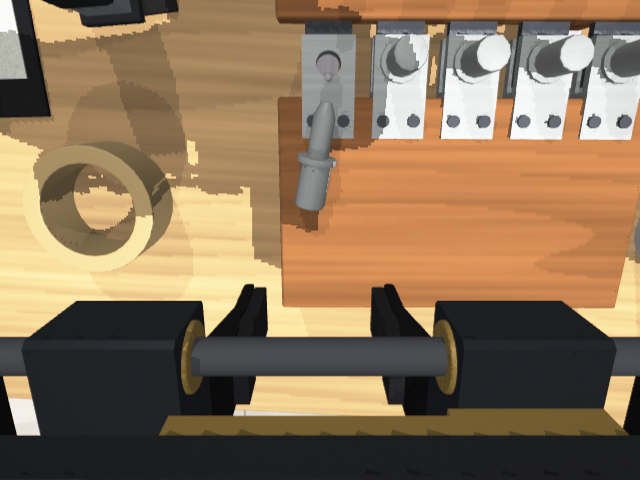

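View pics/s16c.png

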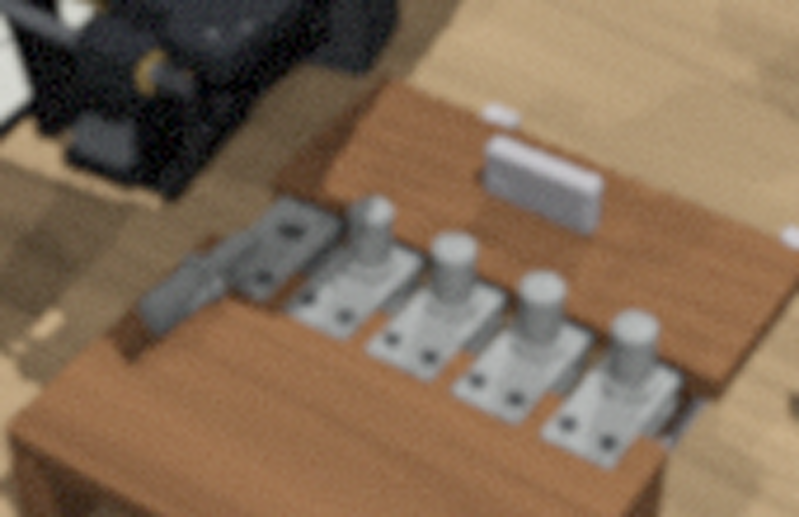

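```bash
python3 - <<'E'
from h import *
a=cv2.imread('pics/w16.png'); cv2.imwrite('pics/w16c.png',cv2.resize(a[85:225,270:370],None,fx=4,fy=4,interpolation=cv2.INTER_CUBIC))
E
```

```text
(no output)
```

View pics/w16c.png

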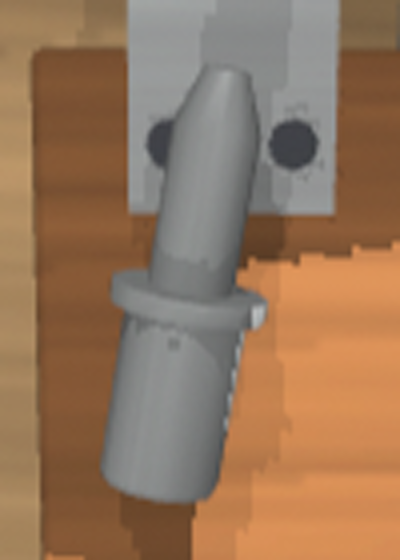

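```bash
python3 - <<'E'
from h import *
w=np.load('w16.npy',allow_pickle=True).item()
for zs in ((.081,.088,.094),(.083,.088,.091)):
    P=np.vstack([ray(w,p,z) for p,z in zip([[327,103],[317,159.5],[310,207]],zs)])*1e3
    print(P.round(1), np.linalg.norm(P[2]-P[0]), np.linalg.norm(P[2]-P[1]))
    d=P[0]-P[2]; print('yaw of tip dir',np.degrees(np.arctan2(d[1],d[0])), 'down', np.degrees(np.arcsin(-d[2]/np.linalg.norm(d))))
E
```

```text
[[647.2 -43.7  81. ]
 [682.4 -48.   88. ]
 [712.6 -50.7  94. ]] 67.07752669100974 30.911971884357044
yaw of tip dir 173.94127254147747 down 11.174958248391212
[[647.2 -43.8  83. ]
 [682.4 -48.   88. ]
 [713.2 -50.7  91. ]] 66.85721144145722 31.102313821878127
yaw of tip dir 174.00560727078468 down 6.87236502752903
```

```bash
cat >> h.py <<'E'
def tgt(yaw,alpha,eyaw):
    a=np.radians(yaw); y=np.array([np.cos(a),np.sin(a),0]); al=np.radians(alpha); e=np.radians(eyaw)
    z=np.cos(al)*np.array([0,0,-1.])+np.sin(al)*np.array([np.cos(e),np.sin(e),0]); return np.c_[np.cross(y,z),y,z]
def goR(xyz,T,n=4):
    P=[];Rs=[]
    for i in range(n):
        s=r.sense(); P.append(s['tcp_pos']); Rs.append(np.array(s['ee_rot'])); r.capture('wrist')
    p=np.mean(P,0); R=Ro.from_matrix(np.array(Rs)).mean().as_matrix()
    print('mean',np.round(p*1e3,2),'t',round(s['time_s'],2),'F',np.round(s['wrist_force'],1),'w',round(s['gripper_width']*87,1),'J',np.round(s['joints'],0))
    d=R.T@(np.array(xyz)-p); print('shift',np.round(d/.1,3).tolist(),'turn',np.round(np.degrees(Ro.from_matrix(R.T@T).as_rotvec())/45,4).tolist(),'shift after turn',np.round(T.T@(np.array(xyz)-p)/.1,3).tolist())
E
python3 - <<'E'
from h import *
goR([.7316,-.0529,.15],tgt(84,35,174),2)
E
```

```text
mean [733.75 -41.61 203.17] t 39.1 F [ 0.9  0.2 -0.2] w 43.5 J [  9.  34.  17.   0. -73. -96.]
shift [0.029, -0.111, 0.532] turn [-0.0648, 0.7766, 0.2059] shift after turn [-0.297, -0.115, 0.441]
```

```bash
python3 -m crank '[[0,[0,0,0],[-0.013,0.155,0.041]],[0,[0,0,0],[-0.013,0.155,0.041]],[0,[0,0,0],[-0.013,0.155,0.041]],[0,[0,0,0],[-0.013,0.155,0.041]],[0,[0,0,0],[-0.013,0.155,0.041]],[0,[0,0,0],[0,0,0]]]'; python3 - <<'E'
from h import *
goR([.7316,-.0529,.1335],tgt(84,35,174),4)
E
```

```text
time_s: 39.75
tcp_pos: [0.735, -0.042, 0.1918]
ee_rot: [[-0.807, 0.106, -0.581], [0.086, 0.994, 0.062], [0.584, 0.0, -0.812]]
wrist_force: [0.3, 0.2, -3.7]
gripper_width: 0.501
mean [734.47 -42.27 197.35] t 39.9 F [-0.5 -0.3  1.2] w 43.5 J [   6.   57.   58.   -8. -125. -105.]
shift [-0.355, -0.109, 0.531] turn [0.0002, -0.0062, -0.0007] shift after turn [-0.352, -0.109, 0.533]
```

```bash
python3 -m crank '[[0,[-0.12,-0.04,0.18],[0,0,0]],[0,[-0.12,-0.04,0.18],[0,0,0]],[0,[-0.12,-0.03,0.17],[0,0,0]],[0,[0,0,0],[0,0,0]],[0,[0,0,0],[0,0,0]]]'; python3 - <<'E'
from h import *
r.capture('wrist');c=cap('wrist','w17');goR([.6974,-.0493,.0844],tgt(84,35,174),4)
print(proj(c,[[.6824,-.048,.088],[.7126,-.0507,.094]]))
E
```

```text
time_s: 40.45
tcp_pos: [0.732, -0.0536, 0.1423]
ee_rot: [[-0.818, 0.105, -0.566], [0.086, 0.994, 0.06], [0.569, 0.0, -0.822]]
wrist_force: [-0.4, 0.5, -0.1]
gripper_width: 0.501
mean [732.6  -53.48 141.37] t 40.7 F [-1.1  0.4 -0.8] w 43.4 J [   5.   58.   51.   -7. -117. -103.]
shift [-0.033, 0.004, 0.67] turn [0.0012, 0.0068, -0.0] shift after turn [-0.036, 0.005, 0.67]
[[322.1354857  237.98099454]
 [323.22568045 287.46766257]]
```

View pics/w17.png

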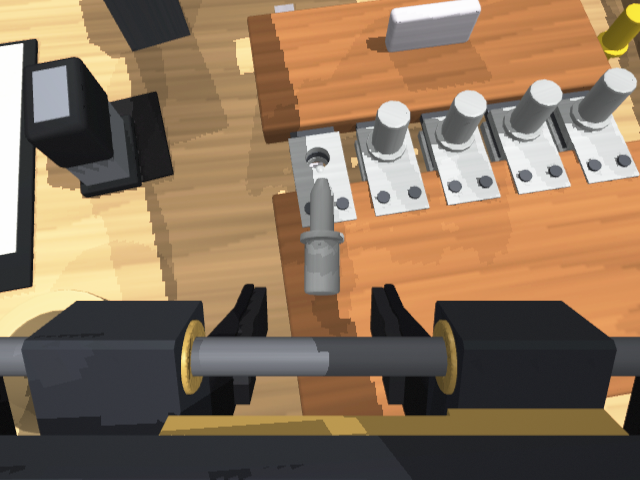

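```bash
python3 -m crank '[[0,[-0.033,0,0.2],[0,0,0]],[0,[0,0,0.2],[0,0,0]],[0,[0,0,0.15],[0,0,0]],[0,[0,0,0.07],[0,0,0]],[0,[0,0,0],[0,0,0]]]'; python3 - <<'E'
from h import *
r.capture('wrist');goR([.6974,-.0493,.0844],tgt(84,35,174),4)
E
```

```text
time_s: 41.25
tcp_pos: [0.699, -0.0502, 0.0855]
ee_rot: [[-0.814, 0.105, -0.571], [0.086, 0.994, 0.061], [0.574, 0.0, -0.819]]
wrist_force: [0.1, 0.1, -0.6]
gripper_width: 0.502
mean [700.08 -50.33  86.45] t 41.45 F [ 1.3 -0.8  0.3] w 43.6 J [   6.   55.   38.   -7. -107. -102.]
shift [0.011, 0.007, 0.033] turn [0.0009, 0.0029, -0.0008] shift after turn [0.011, 0.007, 0.033]
```

```bash
python3 -m crank '[[0,[0.01,0.007,0.035],[0,0,0]],[1,[0,0,0],[0,0,0]],[1,[0,0,0],[0,0,0]],[1,[0,0,0],[0,0,0]],[1,[0,0,0],[0,0,0]],[1,[0,0,0],[0,0,0]],[1,[0,0,0],[0,0,0]],[1,[0,0,0],[0,0,0]]]'; python3 - <<'E'
from h import *
c=cap('wrist','w18');goR([.6974,-.0493,.15],tgt(84,35,174),4)
E
```

```text
time_s: 42.3
tcp_pos: [0.6967, -0.0493, 0.0835]
ee_rot: [[-0.815, 0.106, -0.57], [0.086, 0.994, 0.061], [0.573, 0.0, -0.82]]
wrist_force: [-0.5, -0.0, 0.6]
gripper_width: 0.22
mean [696.73 -49.26  83.51] t 42.5 F [-0.5 -0.3 -0.5] w 19.0 J [   6.   55.   37.   -7. -106. -102.]
shift [0.375, 0.001, -0.549] turn [0.0011, 0.0011, -0.0009] shift after turn [0.376, 0.0, -0.549]
```

View pics/w18.png

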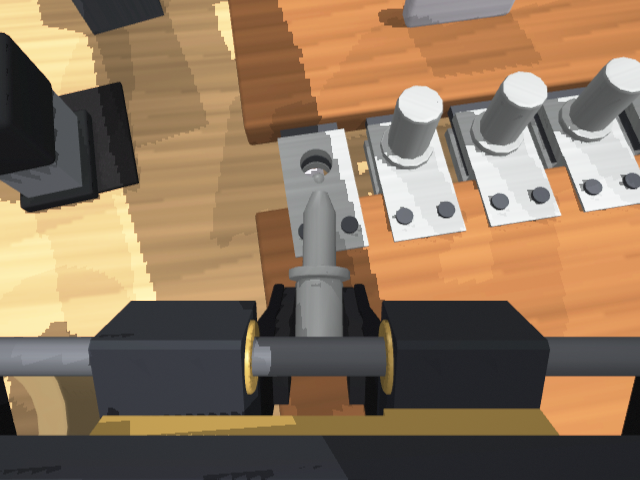

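```bash
python3 -m crank '[[1,[0.06,0,-0.08],[0,0,0]],[1,[0.17,0,-0.25],[0,0,0]],[1,[0.17,0,-0.25],[0,0,0]],[1,[0.17,0,-0.25],[0,0,0]],[1,[0,0,0],[0,0,0]]]'; python3 -m crank '[[1,[0,0,0],[0,-0.16,0]],[1,[0,0,0],[0,-0.16,0]],[1,[0,0,0],[0,-0.16,0]],[1,[0,0,0],[0,-0.16,0]],[1,[0,0,0],[0,-0.16,0]],[1,[0,0,0],[0,-0.16,0]],[1,[0,0,0],[0,0,0]]]';python3 - <<'E'
from h import *
goR([.6974,-.0493,.19],tgt(84,-45,174),4)
E
```

```text
time_s: 43.05
tcp_pos: [0.6993, -0.0498, 0.1904]
ee_rot: [[-0.821, 0.105, -0.561], [0.087, 0.994, 0.06], [0.564, 0.0, -0.826]]
wrist_force: [0.7, 0.5, -0.8]
gripper_width: 0.214
time_s: 43.75
tcp_pos: [0.6908, -0.0495, 0.1823]
ee_rot: [[-0.985, 0.105, 0.135], [0.104, 0.994, -0.015], [-0.136, -0.001, -0.991]]
wrist_force: [0.1, -0.7, -0.8]
gripper_width: 0.221
mean [694.89 -49.36 183.87] t 43.9 F [ 0.6  0.1 -0.6] w 19.5 J [  10.   27.    1.    3.  -56. -108.]
shift [-0.033, 0.003, -0.057] turn [-0.0005, -0.8209, -0.0008] shift after turn [-0.061, 0.003, -0.026]
```

```bash
python3 -m crank '[[1,[0,0,0],[0,-0.165,0]],[1,[0,0,0],[0,-0.165,0]],[1,[0,0,0],[0,-0.165,0]],[1,[0,0,0],[0,-0.165,0]],[1,[0,0,0],[0,-0.16,0]],[1,[0,0,0],[0,0,0]],[1,[0,0,0],[0,0,0]]]';python3 - <<'E'
from h import *
r.capture('wrist');goR([.6974,-.0493,.19],tgt(84,-45,174),4)
s=cap('scene','s19');c=cap('wrist','w19');np.save('w19.npy',{k:np.array(v) for k,v in c.items()},allow_pickle=True)
np.save('s19.npy',{k:np.array(v) for k,v in s.items()},allow_pickle=True)
cv2.imwrite('pics/s19c.png',cv2.resize(s['img'][150:300,200:400],None,fx=4,fy=4,interpolation=cv2.INTER_CUBIC))
E
```

```text
time_s: 44.65
tcp_pos: [0.7147, -0.0747, 0.2142]
ee_rot: [[-0.82, 0.143, 0.555], [0.097, 0.989, -0.113], [-0.565, -0.039, -0.824]]
wrist_force: [0.3, -0.6, -1.2]
gripper_width: 0.217
mean [714.82 -73.5  214.16] t 44.85 F [-0.1  0.6 -1.9] w 19.4 J [   7.   17.  -32.   51.  -13. -151.]
shift [0.302, 0.224, 0.076] turn [-0.0681, -0.2359, -0.0058] shift after turn [0.311, 0.222, 0.03]
```

View pics/s19c.png

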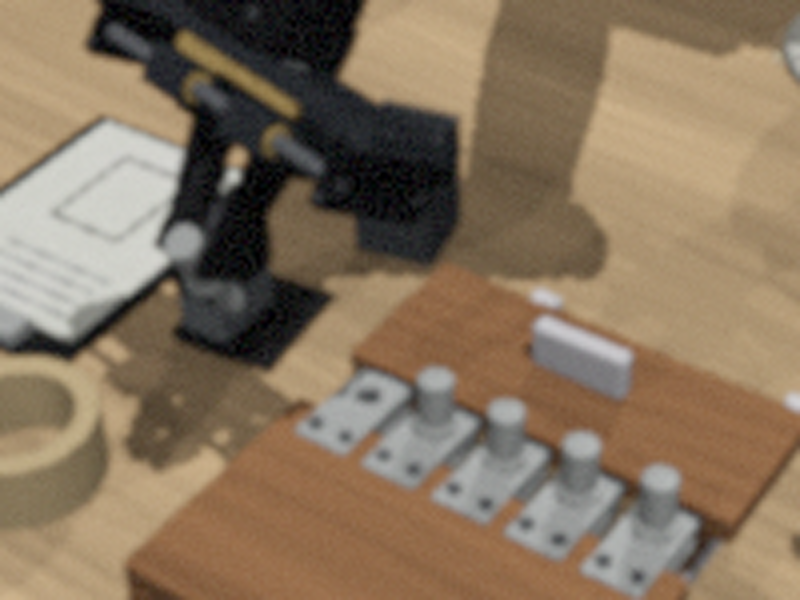

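View pics/w19.png

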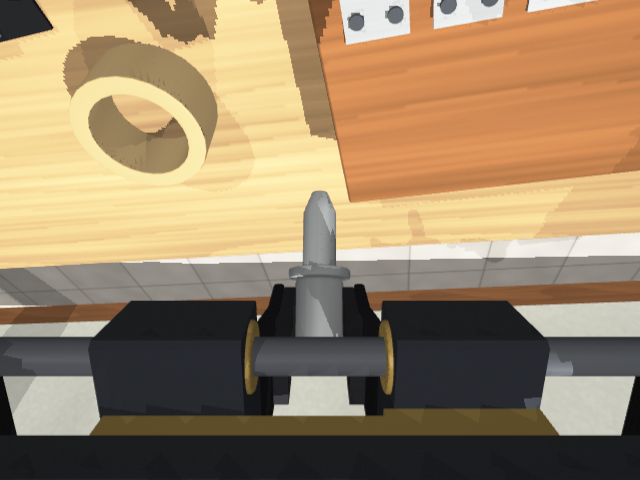

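```bash
python3 -m crank '[[1,[0,0,0],[0,0.165,0]],[1,[0,0,0],[0,0.165,0]],[1,[0,0,0],[0,0.165,0]],[1,[0,0,0],[0,0.165,0]],[1,[0,0,0],[0,0.16,0]],[1,[0,0,0],[0,0,0]],[1,[0,0,0],[0,0,0]]]';python3 - <<'E'
from h import *
r.capture('wrist');goR([.66,-.0493,.19],tgt(84,0,174),3)
E
```

```text
time_s: 45.7
tcp_pos: [0.7217, -0.0954, 0.2216]
ee_rot: [[-0.98, 0.175, 0.092], [0.167, 0.982, -0.092], [-0.106, -0.075, -0.991]]
wrist_force: [1.3, 0.2, -1.0]
gripper_width: 0.223
mean [720.47 -95.52 222.26] t 45.85 F [ 0.7 -0.1 -0.6] w 19.4 J [   8.   29.    9.    7.  -66. -110.]
shift [0.704, 0.372, 0.222] turn [-0.1009, 0.1321, -0.0861] shift after turn [0.65, 0.396, 0.323]
```

Straightening the tool and moving back over the riser, then yawing by 180° in tool −z.

```bash
python3 -m crank '[[1,[0.35,0.18,0],[0,0,0]],[1,[0.35,0.18,0],[0,0,0]],[1,[0,0,0],[-0.1,0.13,-0.086]],[1,[0,0,0],[0,0,-0.19]],[1,[0,0,0],[0,0,-0.19]],[1,[0,0,0],[0,0,-0.19]],[1,[0,0,0],[0,0,-0.19]],[1,[0,0,0],[0,0,-0.19]]]';python3 -m crank '[[1,[0,0,0],[0,0,-0.19]],[1,[0,0,0],[0,0,-0.19]],[1,[0,0,0],[0,0,-0.19]],[1,[0,0,0],[0,0,-0.19]],[1,[0,0,0],[0,0,-0.19]],[1,[0,0,0],[0,0,-0.19]],[1,[0,0,0],[0,0,-0.19]],[1,[0,0,0],[0,0,-0.19]]]';python3 -m crank '[[1,[0,0,0],[0,0,-0.19]],[1,[0,0,0],[0,0,-0.19]],[1,[0,0,0],[0,0,-0.19]],[1,[0,0,0],[0,0,-0.19]],[1,[0,0,0],[0,0,-0.19]],[1,[0,0,0],[0,0,-0.19]],[1,[0,0,0],[0,0,0]]]';python3 - <<'E'
from h import *
r.capture('wrist');goR([.66,-.0493,.2],tgt(270,0,174),3)
E
```

```text
time_s: 46.7
tcp_pos: [0.6582, -0.0487, 0.2134]
ee_rot: [[-0.798, -0.603, 0.003], [-0.603, 0.798, -0.001], [-0.002, -0.003, -1.0]]
wrist_force: [-0.1, 0.2, -0.6]
gripper_width: 0.221
time_s: 47.5
tcp_pos: [0.6582, -0.0486, 0.2134]
ee_rot: [[0.267, -0.964, 0.003], [-0.964, -0.267, -0.001], [0.002, -0.003, -1.0]]
wrist_force: [0.3, 0.8, -0.9]
gripper_width: 0.22
time_s: 48.2
tcp_pos: [0.6583, -0.0486, 0.2134]
ee_rot: [[0.917, -0.4, 0.003], [-0.4, -0.917, -0.001], [0.003, -0.0, -1.0]]
wrist_force: [-1.0, -0.0, -0.6]
gripper_width: 0.218
mean [658.57 -48.66 213.27] t 48.35 F [ 0.8  0.1 -0.2] w 18.7 J [ 10.  26.   5.   0. -69.  56.]
shift [0.015, 0.0, 0.133] turn [0.0004, -0.0038, -0.5273] shift after turn [0.014, 0.006, 0.133]
```

```bash
python3 -m crank '[[1,[0,0,0],[0,0,-0.19]],[1,[0,0,0],[0,0,-0.19]],[1,[0,0,0],[0,0,-0.19]],[1,[0,0,0],[0,0,-0.033]],[1,[0,0,0],[0,-0.165,0]],[1,[0,0,0],[0,-0.165,0]],[1,[0,0,0],[0,-0.165,0]],[1,[0,0,0],[0,-0.165,0]]]';python3 -m crank '[[1,[0,0,0],[0,-0.17,0]],[1,[0,0,0],[0,-0.17,0]],[1,[0,0,0],[0,0,0]],[1,[0,0,0],[0,0,0]]]';python3 - <<'E'
from h import *
r.capture('wrist');goR([.66,-.0493,.2],tgt(273.4,45,183.4),3)
s=cap('scene','s20');c=cap('wrist','w20');np.save('w20.npy',{k:np.array(v) for k,v in c.items()},allow_pickle=True)
np.save('s20.npy',{k:np.array(v) for k,v in s.items()},allow_pickle=True)
cv2.imwrite('pics/s20c.png',cv2.resize(s['img'][150:300,200:400],None,fx=4,fy=4,interpolation=cv2.INTER_CUBIC))
E
```

```text
time_s: 49.2
tcp_pos: [0.6596, -0.0487, 0.2138]
ee_rot: [[0.867, 0.059, -0.495], [0.05, -0.998, -0.032], [-0.496, 0.003, -0.869]]
wrist_force: [0.0, 1.0, -0.7]
gripper_width: 0.221
time_s: 49.6
tcp_pos: [0.6594, -0.0487, 0.2103]
ee_rot: [[0.707, 0.061, -0.705], [0.041, -0.998, -0.045], [-0.707, 0.003, -0.708]]
wrist_force: [-0.2, -0.3, 0.1]
gripper_width: 0.216
mean [659.23 -48.92 215.01] t 49.75 F [ 0.2 -0.3 -0.8] w 19.4 J [   8.   52.   43.   -4. -126.   84.]
shift [0.111, 0.004, 0.102] turn [0.0043, -0.0094, -0.0004] shift after turn [0.111, 0.004, 0.101]
```

View pics/s20c.png

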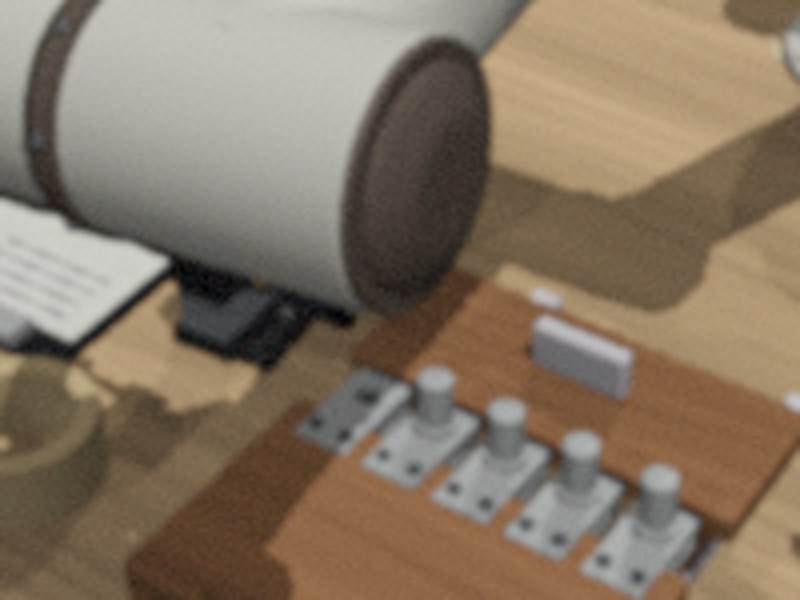

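View pics/w20.png

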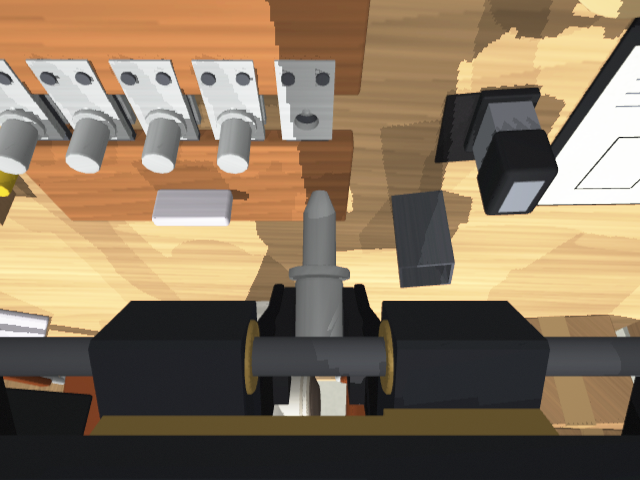

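```bash
python3 - <<'E'
from h import *
w=np.load('w20.npy',allow_pickle=True).item()
s=r.sense(); R=tgt(273.4,44.6,183.4); p=np.array([.65923,-.04892,.21501])
tip=p+R@np.array([.0393,0,.0305]); al=np.radians(43.85)
up=-(np.cos(al)*R[:,2]+np.sin(al)*R[:,0]); col=tip+up*.036
print('tip',tip,'up',up); print(proj(w,[tip,col,[.623,-.0442,.076]]))
# tip end/collar rays intersect the tool plane y=0
o=-w['R'].T@w['t']
a=w['img'];cv2.imwrite('pics/w20c.png',cv2.resize(a[50:300,240:400],None,fx=3,fy=2.4*1.0,interpolation=cv2.INTER_CUBIC))
E
```

```text
tip [ 0.6657854  -0.04853054  0.16569859] up [1.30665556e-02 7.76296445e-04 9.99914328e-01]
[[315.13051704 197.29487733]
 [314.8635672  267.55196435]
 [305.27207238 121.2407252 ]]
```

View pics/w20c.png

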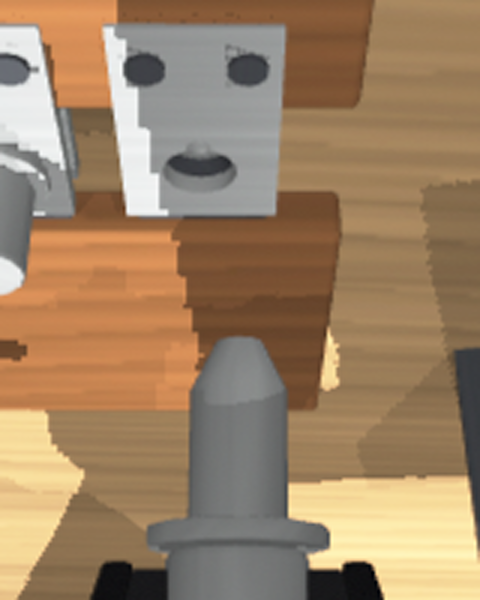

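```bash
python3 - <<'E'
from h import *
from scipy.optimize import least_squares
w=np.load('w20.npy',allow_pickle=True).item()
R0=np.array(w['R']);t0=np.array(w['t'])
R=tgt(273.4,44.6,183.4); p=np.array([.65923,-.04892,.21501])
def pt(q): # q: tip x,z in tool (m), ang deg, y
    tip=p+R@np.array([q[0],q[3],q[1]]); al=np.radians(q[2]); up=-(np.cos(al)*R[:,2]+np.sin(al)*R[:,0]); return tip,up
def dep(X): return (R0@X+t0)[2]
q=[.0393,.0305,43.85,0]
tip,up=pt(q); print('pred depth tip,taper,collar',dep(tip),dep(tip+.009*up),dep(tip+.036*up))
def f(q,wid=True):
    tip,up=pt(q); a=proj(w,[tip])[0]; c=proj(w,[tip+.036*up])[0]
    e=[a[0]-319,a[1]-192.5,c[0]-319.3,c[1]-272]
    if wid: e+= [(w['fx']*.026/dep(tip+.036*up)-60)*.7,(w['fx']*.014/dep(tip+.009*up)-32.3)*.7]
    e.append((q[2]-43.85)/2)
    return e
s=least_squares(f,q,x_scale=[.01,.01,10,.01]); print(s.x,s.fun.round(2)); tip,up=pt(s.x); print(tip*1e3,up)
E
```

```text
pred depth tip,taper,collar 0.1950468985107391 0.19056566191628477 0.1771219521329217
[4.20142837e-02 2.33374706e-02 4.88840200e+01 1.79529663e-03] [ 0.1   1.71 -0.09 -1.57  2.7  -0.03  2.52]
[672.84144766 -49.90979324 168.89265551] [-0.07456912 -0.00443022  0.99720601]
```

```bash
python3 - <<'E'
from h import *
a=cv2.imread('pics/s19.png');b=cv2.resize(a[195:245,225:285],None,fx=11,fy=11,interpolation=cv2.INTER_CUBIC)
b=cv2.convertScaleAbs(b,alpha=1.6,beta=10);cv2.imwrite('pics/s19d.png',b)
E
```

```text
(no output)
```

View pics/s19d.png

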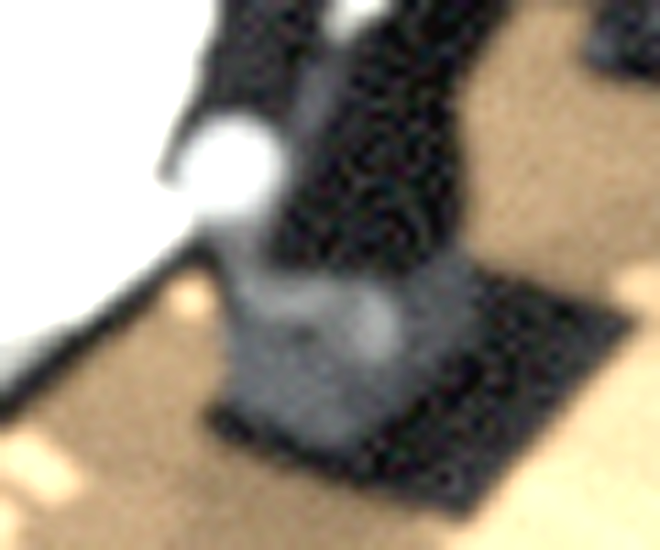

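```bash
python3 - <<'E'
from h import *
goR([.4765,.3005,.20],tgt(273.4,45,183.4),3)
E
```

```text
mean [658.9  -48.69 215.48] t 50.0 F [-0.3  0.2 -0.7] w 19.2 J [   8.   52.   43.   -4. -126.   84.]
shift [-1.036, -3.598, 1.234] turn [0.0034, -0.0086, 0.0015] shift after turn [-1.032, -3.594, 1.251]
```

```bash
python3 -m crank '[[1,[-0.1,-0.36,0.12],[0,0,0]],[1,[-0.1,-0.36,0.12],[0,0,0]],[1,[-0.1,-0.36,0.12],[0,0,0]],[1,[-0.1,-0.36,0.12],[0,0,0]],[1,[-0.1,-0.36,0.12],[0,0,0]],[1,[-0.1,-0.36,0.12],[0,0,0]],[1,[-0.1,-0.36,0.12],[0,0,0]],[1,[-0.1,-0.36,0.12],[0,0,0]]]';python3 -m crank '[[1,[-0.1,-0.36,0.12],[0,0,0]],[1,[-0.1,-0.36,0.12],[0,0,0]],[1,[0,0,0],[0,0,0]],[1,[0,0,0],[0,0,0]]]';python3 - <<'E'
from h import *
r.capture('wrist');goR([.4765,.3005,.15],tgt(273.4,45,183.4),3)
s=cap('scene','s21');c=cap('wrist','w21');np.save('w21.npy',{k:np.array(v) for k,v in c.items()},allow_pickle=True)
np.save('s21.npy',{k:np.array(v) for k,v in s.items()},allow_pickle=True)
cv2.imwrite('pics/s21c.png',cv2.resize(s['img'][170:360,300:540],None,fx=3.1,fy=3.1,interpolation=cv2.INTER_CUBIC))
E
```

```text
time_s: 50.85
tcp_pos: [0.5161, 0.2323, 0.2014]
ee_rot: [[0.708, 0.062, -0.703], [0.043, -0.998, -0.044], [-0.705, 0.001, -0.709]]
wrist_force: [0.6, 0.0, -0.8]
gripper_width: 0.218
time_s: 51.25
tcp_pos: [0.481, 0.3015, 0.1984]
ee_rot: [[0.708, 0.064, -0.703], [0.045, -0.998, -0.046], [-0.705, 0.001, -0.709]]
wrist_force: [0.1, 0.1, -1.3]
gripper_width: 0.219
mean [481.8  300.31 198.22] t 51.4 F [-0.3 -0.7 -0.7] w 19.3 J [  35.   40.   24.  -24. -112.   57.]
shift [0.303, -0.006, 0.379] turn [0.0036, -0.0035, 0.0009] shift after turn [0.304, -0.005, 0.378]
```

View pics/s21c.png

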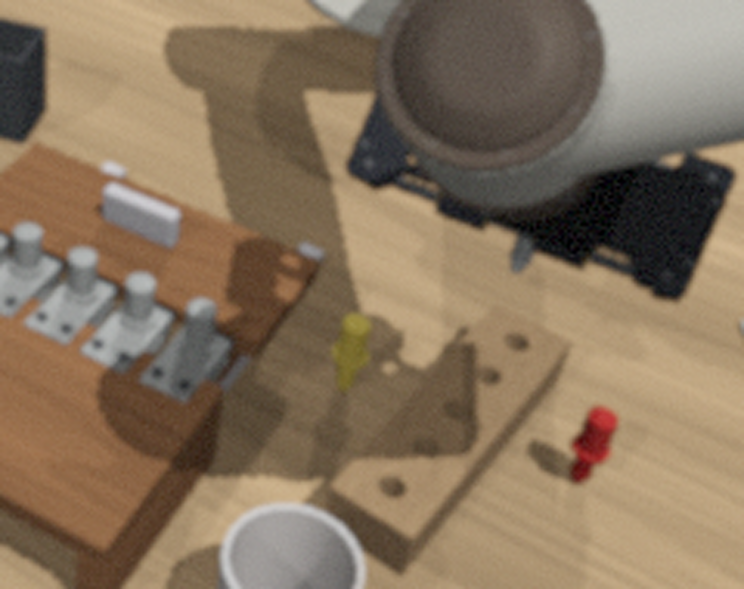

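View pics/w21.png

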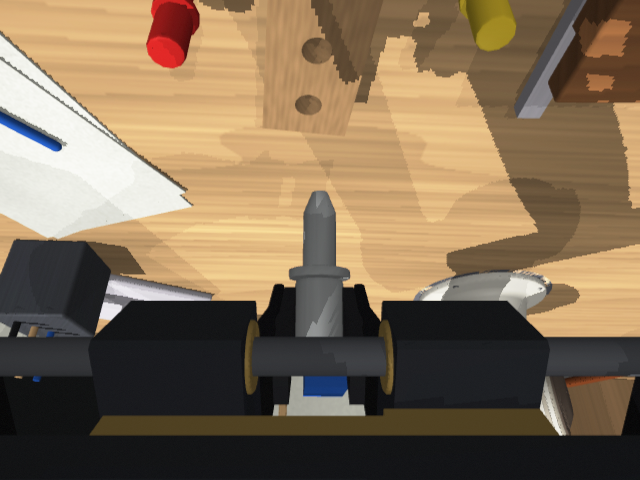

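```bash
python3 - <<'E'
from h import *
w=np.load('w21.npy',allow_pickle=True).item(); s=np.load('s21.npy',allow_pickle=True).item()
a=s['img'];cv2.imwrite('pics/s21d.png',cv2.convertScaleAbs(cv2.resize(a[235:265,450:490],None,fx=15,fy=15,interpolation=cv2.INTER_CUBIC),alpha=1.5))
def tri(uw,us):
    from numpy.linalg import lstsq
    A=[];b=[]
    for c,u in((w,uw),(s,us)):
        P=np.c_[c['R'],c['t']]; K=np.array([[c['fx'],0,c['cx']],[0,c['fy'],c['cy']],[0,0,1]]);P=K@P
        for i in (0,1): A.append(P[i,:3]-u[i]*P[2,:3]); b.append(-(P[i,3]-u[i]*P[2,3]))
    A=np.array(A);b=np.array(b); X=lstsq(A,b,rcond=None)[0]; return X
for us in ([467,256],[467.5,255]):
    X=tri([319.5,192.5],us); print(X*1e3,proj(w,X),proj(s,X))
R=tgt(273.4,44.7,183.4);p=np.array([.4818,.3003,.1982])
for q in ([.0393,.0305],[.042,.0233]):
    T=p+R@np.array([q[0],0,q[1]]); print(T*1e3,proj(w,T),proj(s,T))
E
```

```text
[486.73169385 298.47998704 142.48761436] [[318.4349672  191.51360669]] [[466.8701467  255.70578421]]
[477.06877585 297.3158749  136.25620562] [[319.57935238 192.57504583]] [[467.50999735 255.0232549 ]]
[488.26947342 300.68435754 148.87720423] [[313.86066407 200.82914863]] [[468.35167235 254.27647373]]
[495.24078152 301.09852956 152.09579474] [[313.70280261 198.00512681]] [[467.53620141 255.14942884]]
```

View pics/s21d.png

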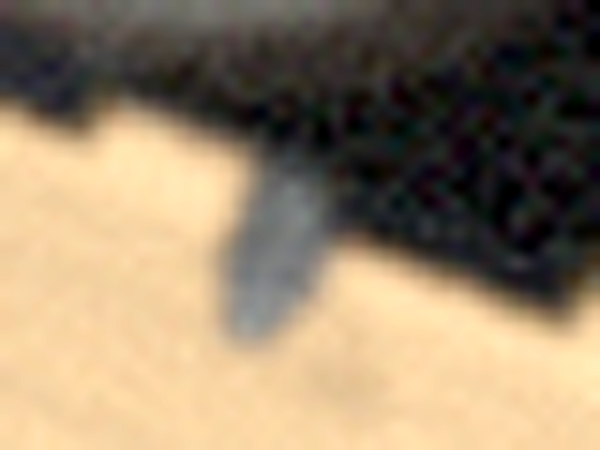

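```bash
python3 -m crank '[[1,[0.15,0,0.18],[0,0,0]],[1,[0.17,0,0.18],[0,0,0]],[1,[0.17,0,0.18],[0,0,0]],[1,[0,0,0],[0,0,0]],[1,[0,0,0],[0,0,0]]]';python3 - <<'E'
from h import *
r.capture('wrist');goR([.4765,.3005,.1],tgt(273.4,45,183.4),4)
s=cap('scene','s22');c=cap('wrist','w22');np.save('w22.npy',{k:np.array(v) for k,v in c.items()},allow_pickle=True)
cv2.imwrite('pics/w22c.png',cv2.resize(c['img'][60:310,220:420],None,fx=3.5,fy=2.4,interpolation=cv2.INTER_CUBIC))
for i in range(5): print(proj(c,[[.4448+.0417*i,.3036-.0035*i,.042]]))
E
```

```text
time_s: 52.05
tcp_pos: [0.4786, 0.3001, 0.1253]
ee_rot: [[0.707, 0.062, -0.704], [0.042, -0.998, -0.045], [-0.706, 0.002, -0.708]]
wrist_force: [-0.0, 0.6, -0.8]
gripper_width: 0.22
mean [479.07 300.76 126.5 ] t 52.25 F [ 0.2  0.5 -1.1] w 19.1 J [  36.   43.   19.  -23. -105.   60.]
shift [0.168, 0.001, 0.206] turn [0.0024, -0.0061, 0.0025] shift after turn [0.169, 0.001, 0.206]
[[307.35370911 189.21211001]]
[[317.73355119 140.2107541 ]]
[[332.44359149  70.76731605]]
[[354.90766507 -35.28150979]]
[[ 393.45101436 -217.23768625]]
```

View pics/w22.png

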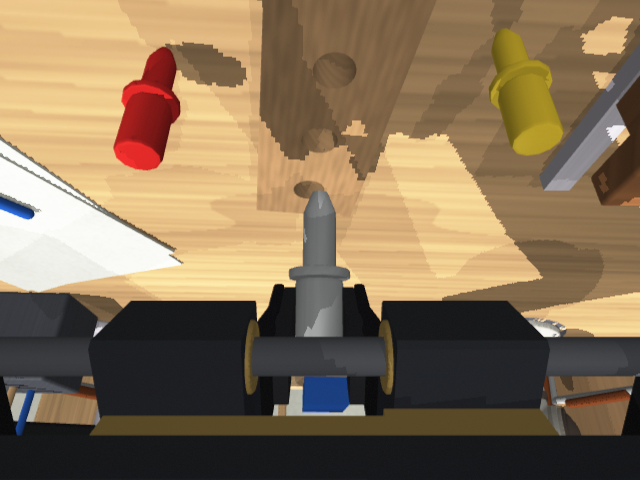

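```bash
python3 - <<'E'
from h import *
w=np.load('w22.npy',allow_pickle=True).item()
for z in (.074,.077,.08): print(ray(w,[319.3,193],z)*1e3)
E
```

```text
[[486.72086151 299.34247646  74.        ]]
[[490.96514703 299.61701303  77.        ]]
[[495.20943255 299.89154959  80.        ]]
```

```bash
python3 -m crank '[[1,[0.09,0,0.09],[0,0,0]],[1,[0.09,0,0.09],[0,0,0]],[1,[0,0,0],[0,0,0]],[1,[0,0,0],[0,0,0]]]';python3 - <<'E'
from h import *
r.capture('wrist');goR([.4775,.3005,.1],tgt(273.4,45,183.4),4)
c=cap('wrist','w23');
cv2.imwrite('pics/w23c.png',cv2.resize(c['img'][100:300,220:420],None,fx=3,fy=3,interpolation=cv2.INTER_CUBIC))
print(proj(c,[[.4865,.3001,.042]]))
E
```

```text
time_s: 52.8
tcp_pos: [0.4778, 0.3004, 0.0986]
ee_rot: [[0.706, 0.062, -0.706], [0.042, -0.998, -0.046], [-0.707, 0.002, -0.707]]
wrist_force: [-0.1, 0.8, -0.1]
gripper_width: 0.22
mean [478.36 300.67  99.66] t 53.0 F [-0.9  0.8 -1. ] w 18.9 J [  36.   45.   18.  -22. -102.   61.]
shift [-0.009, 0.001, 0.004] turn [0.0038, -0.003, 0.0017] shift after turn [-0.009, 0.001, 0.004]
[[317.33699535 182.72230649]]
```

View pics/w23c.png

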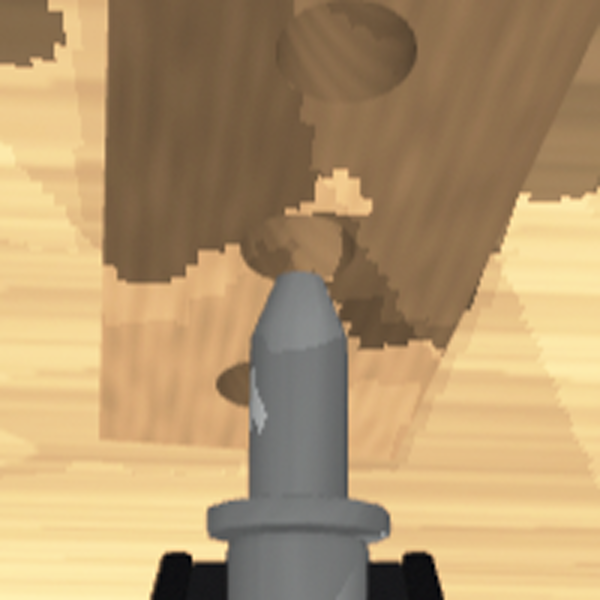

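```bash
python3 -m crank '[[1,[0.05,0,0.05],[0,0,0]],[1,[0.05,0,0.05],[0,0,0]],[1,[0,0,0],[0,0,0]]]'
```

```text
time_s: 53.4
tcp_pos: [0.4773, 0.3001, 0.087]
ee_rot: [[0.705, 0.064, -0.707], [0.044, -0.998, -0.047], [-0.708, 0.002, -0.706]]
wrist_force: [-1.0, 0.8, 7.3]
gripper_width: 0.221
```

```bash
python3 -m crank '[[1,[0.05,0,0.05],[0,0,0]],[1,[0,0,0],[0,0,0]],[1,[0,0,0],[0,0,0]]]'; python3 - <<'E'
from h import *
c=cap('wrist','w24');
cv2.imwrite('pics/w24c.png',cv2.resize(c['img'][150:350,220:420],None,fx=3,fy=3,interpolation=cv2.INTER_CUBIC))
E
```

```text
time_s: 53.7
tcp_pos: [0.476, 0.2998, 0.0834]
ee_rot: [[0.702, 0.067, -0.709], [0.046, -0.998, -0.049], [-0.711, 0.002, -0.703]]
wrist_force: [-4.9, -0.4, 17.2]
gripper_width: 0.22
```

View pics/w24c.png

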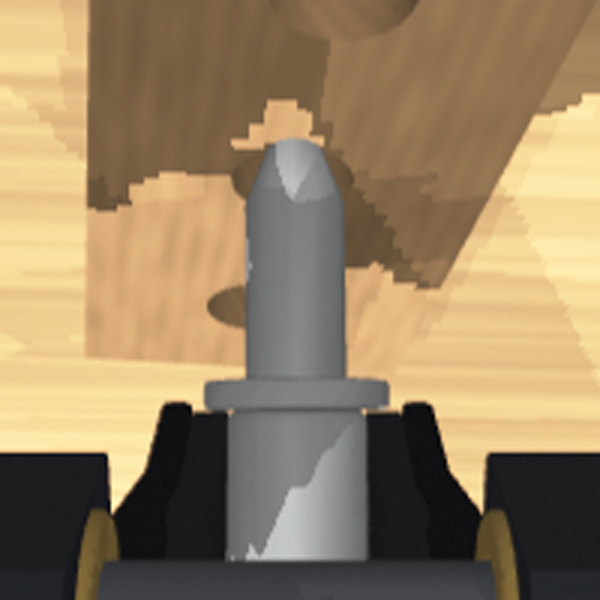

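```bash
python3 - <<'E'
from h import *
c=r.capture('wrist'); print(ray(c,[[319,200],[319,198]],.042)*1e3, ray(c,[318,208.5],.042)*1e3,proj(c,[[.4865,.3001,.042]]));goR([.4775,.3005,.1],tgt(273.4,45,183.4),3)
E
```

```text
[[494.26198938 299.08280111  42.        ]
 [495.77288518 299.1866434   42.        ]] [[487.55173971 299.06186689  42.        ]] [[315.49403026 209.69982051]]
mean [476.04 299.8   83.39] t 53.9 F [-4.3 -0.1 17.2] w 18.9 J [  36.   46.   17.  -22. -101.   62.]
shift [-0.108, -0.006, -0.127] turn [0.0082, 0.0068, 0.0055] shift after turn [-0.107, -0.006, -0.128]
```

```bash
python3 - <<'E'
from h import *
c=r.capture('wrist'); s=r.sense(); R=np.array(s['ee_rot']); 
for v in (281.7,272):
    d=np.array([(319-c['cx'])/c['fx'],(v-c['cy'])/c['fy'],1]); d=R.T@(np.array(c['R']).T@d); d/=np.linalg.norm(d)
    print('los in tool',d.round(3),'angle of perpendicular from tool z toward x:',np.degrees(np.arctan2(-d[2],d[0])) , np.degrees(np.arctan2(d[2],-d[0])))
E
python3 -m crank '[[1,[-0.1,0,-0.1],[0,0,0]],[1,[-0.1,0,-0.1],[0,0,0]],[1,[0,0,0],[0,0,0]],[1,[0,0,0],[0,0,0]]]'; python3 - <<'E'
from h import *
r.capture('wrist');c=cap('wrist','w25');st()
cv2.imwrite('pics/w25c.png',cv2.resize(c['img'][170:320,260:380],None,fx=4,fy=4,interpolation=cv2.INTER_CUBIC))
a=cv2.imread('pics/w20.png');cv2.imwrite('pics/w20e.png',cv2.resize(a[170:320,260:380],None,fx=4,fy=4,interpolation=cv2.INTER_CUBIC))
E
```

```text
los in tool [-0.375  0.001  0.927] angle of perpendicular from tool z toward x: -112.01234980200097 67.98765019799905
los in tool [-0.354  0.001  0.935] angle of perpendicular from tool z toward x: -110.70881917706431 69.2911808229357
time_s: 54.4
tcp_pos: [0.4785, 0.3008, 0.1067]
ee_rot: [[0.708, 0.062, -0.703], [0.043, -0.998, -0.044], [-0.705, 0.0, -0.709]]
wrist_force: [-0.4, 0.4, -1.6]
gripper_width: 0.223
t 54.5 tcp [478.  300.5 106. ] F [-0.9 -0.5 -1.3] w 19.1
```

View pics/w25c.png

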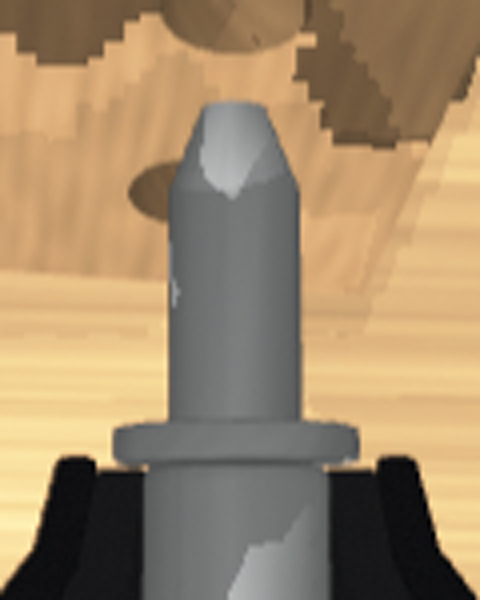

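View pics/w20e.png

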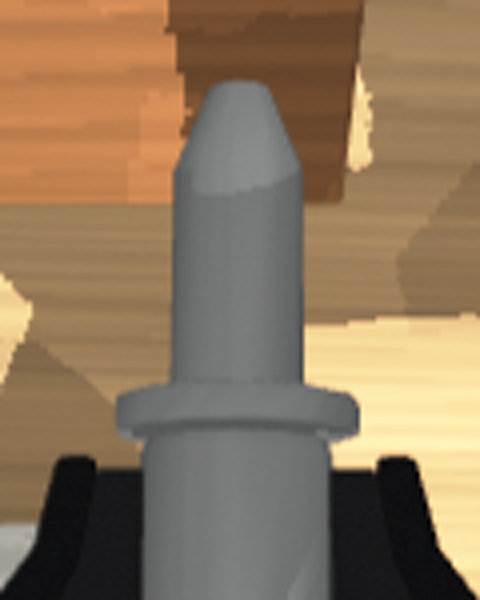

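```bash
python3 -m crank '[[1,[-0.2,0,-0.2],[0,0,0]],[1,[-0.1,0,-0.1],[0,0,0]],[1,[0,0,0],[0,-0.125,0]],[1,[0,0,0],[0,-0.125,0]],[1,[0,0,0],[0,-0.125,0]],[1,[0,0,0],[0,0,0]],[1,[0,0,0],[0,0,0]]]'; python3 - <<'E'
from h import *
r.capture('wrist');goR([.4806,.3008,.110],tgt(273.4,61.5,183.4),4);c=cap('wrist','w26');s=cap('scene','s26')
cv2.imwrite('pics/s26c.png',cv2.resize(s['img'][190:340,380:540],None,fx=4,fy=4,interpolation=cv2.INTER_CUBIC))
E
```

```text
time_s: 55.2
tcp_pos: [0.4783, 0.3005, 0.1481]
ee_rot: [[0.473, 0.062, -0.879], [0.028, -0.998, -0.055], [-0.881, 0.002, -0.474]]
wrist_force: [0.8, -0.9, -0.2]
gripper_width: 0.218
mean [478.17 300.88 150.06] t 55.4 F [ 0.   0.2 -1.1] w 18.9 J [  33.   50.   30.  -31. -123.   57.]
shift [0.364, 0.002, 0.169] turn [0.0041, 0.0017, 0.0016] shift after turn [0.364, 0.002, 0.17]
```

View pics/w26.png

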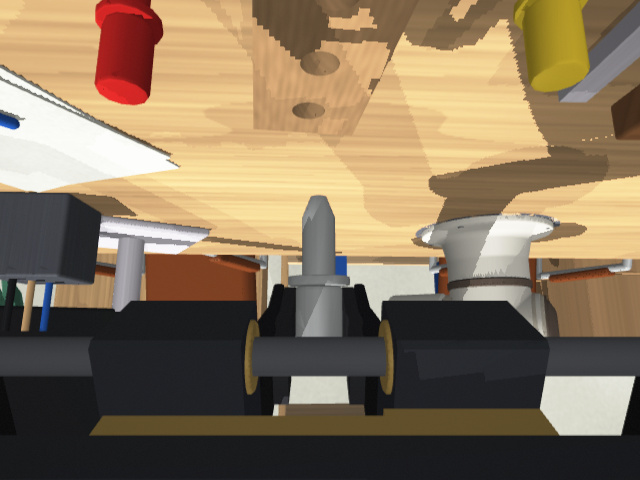

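View pics/s26c.png

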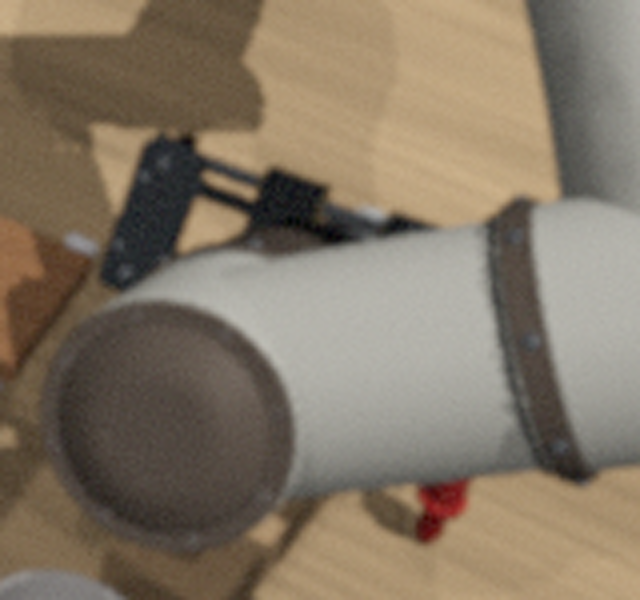

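```bash
python3 -m crank '[[1,[0.18,0,0.085],[0,0,0]],[1,[0.18,0,0.085],[0,0,0]],[1,[0,0,0],[0,0,0]],[1,[0,0,0],[0,0,0]]]'; python3 - <<'E'
from h import *
r.capture('wrist');goR([.4806,.3008,.110],tgt(273.4,61.5,183.4),4);c=cap('wrist','w27')
cv2.imwrite('pics/w27c.png',cv2.resize(c['img'][120:320,220:420],None,fx=3,fy=3,interpolation=cv2.INTER_CUBIC))
print(proj(c,[[.4865,.3001,.042],[.4865,.3001,.065]]))
E
```

```text
time_s: 55.95
tcp_pos: [0.4797, 0.3004, 0.1077]
ee_rot: [[0.469, 0.062, -0.881], [0.026, -0.998, -0.057], [-0.883, 0.003, -0.47]]
wrist_force: [-0.2, 0.5, -0.1]
gripper_width: 0.22
mean [480.39 300.78 109.38] t 56.15 F [-1.4 -0.2 -0.6] w 19.0 J [  33.   53.   29.  -30. -120.   59.]
shift [-0.004, -0.0, -0.005] turn [0.0041, 0.0052, 0.0006] shift after turn [-0.004, -0.0, -0.005]
[[317.22939069 149.62448464]
 [317.18951446 200.2209633 ]]
```

View pics/w27c.png

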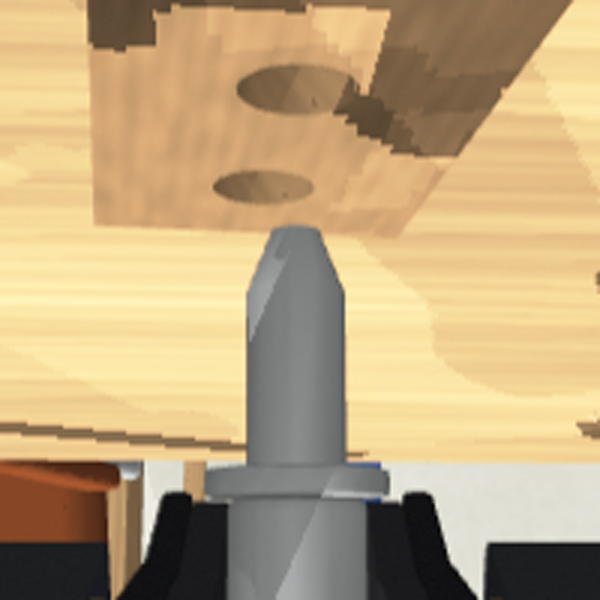

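```bash
python3 -m crank '[[1,[0.1,-0.008,0.054],[0,0,0]],[1,[0.1,0,0.054],[0,0,0]],[1,[0.06,0,0.03],[0,0,0]],[1,[0,0,0],[0,0,0]]]'
```

```text
time_s: 56.65
tcp_pos: [0.48, 0.3012, 0.078]
ee_rot: [[0.471, 0.062, -0.88], [0.027, -0.998, -0.056], [-0.882, 0.003, -0.472]]
wrist_force: [0.9, -0.6, -1.5]
gripper_width: 0.219
```

```bash
python3 -m crank '[[1,[0.07,0,0.038],[0,0,0]],[1,[0.04,0,0.02],[0,0,0]],[1,[0,0,0],[0,0,0]],[1,[0,0,0],[0,0,0]]]'; python3 - <<'E'
from h import *
c=cap('wrist','w28')
cv2.imwrite('pics/w28c.png',cv2.resize(c['img'][150:350,220:420],None,fx=3,fy=3,interpolation=cv2.INTER_CUBIC))
E
```

```text
time_s: 57.05
tcp_pos: [0.4806, 0.3015, 0.0672]
ee_rot: [[0.473, 0.062, -0.879], [0.028, -0.998, -0.055], [-0.881, 0.001, -0.474]]
wrist_force: [1.7, -0.9, -2.4]
gripper_width: 0.217
```

View pics/w28c.png

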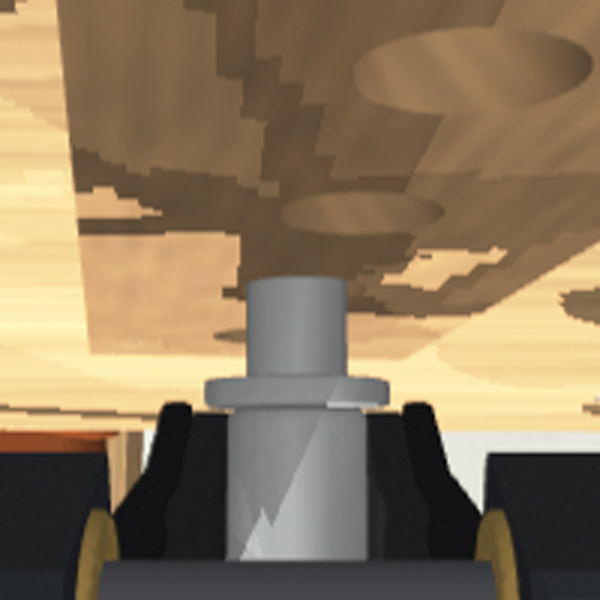

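```bash
python3 -m crank '[[0,[0.02,0,0.01],[0,0,0]],[0,[0,0,0],[0,0,0]],[0,[0,0,0],[0,0,0]],[0,[0,0,0],[0,0,0]],[0,[0,0,0],[0,0,0]]]'; python3 - <<'E'
from h import *
c=cap('wrist','w29')
cv2.imwrite('pics/w29c.png',cv2.resize(c['img'][150:350,220:420],None,fx=3,fy=3,interpolation=cv2.INTER_CUBIC))
E
```

```text
time_s: 57.6
tcp_pos: [0.4803, 0.3016, 0.0655]
ee_rot: [[0.472, 0.062, -0.879], [0.029, -0.998, -0.055], [-0.881, 0.001, -0.473]]
wrist_force: [-0.4, -0.5, -0.0]
gripper_width: 0.484
```

View pics/w29c.png

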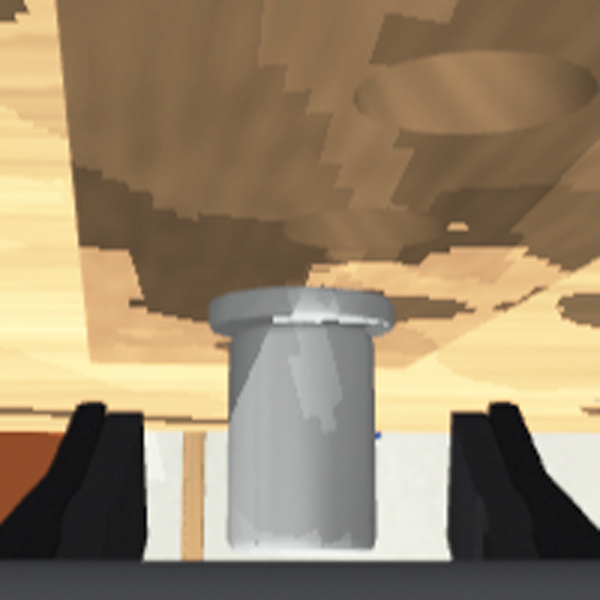

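```bash
python3 -m crank '[[0,[0,0,-0.3],[0,0,0]],[0,[0,0,-0.3],[0,0,0]],[0,[-0.35,0,-0.19],[0,0,0]],[0,[-0.35,0,-0.19],[0,0,0]],[0,[-0.35,0,-0.19],[0,0,0]],[0,[0,0,0],[0,0.17,0]],[0,[0,0,0],[0,0.17,0]],[0,[0,0,0],[0,0.17,0]]]';python3 -m crank '[[0,[0,0,0],[0,0.17,0]],[0,[0,0,0],[0,0.17,0]],[0,[0,0,0],[0,0.17,0]],[0,[0,0,0],[0,0.17,0]],[0,[0,0,0],[0,0.17,0]],[0,[0,0,0],[0,0,0]],[0,[0,0,0],[0,0,0]]]'; python3 - <<'E'
from h import *
goR([.4865,.3001,.14],tgt(273.4,0,183.4),4);c=cap('top','t30')
s=cap('scene','s30')
E
```

```text
time_s: 58.45
tcp_pos: [0.5344, 0.3049, 0.2134]
ee_rot: [[0.782, 0.062, -0.62], [0.048, -0.998, -0.039], [-0.622, 0.0, -0.783]]
wrist_force: [-0.2, 0.6, 0.7]
gripper_width: 0.499
time_s: 59.15
tcp_pos: [0.5328, 0.305, 0.214]
ee_rot: [[0.998, 0.063, -0.01], [0.063, -0.998, -0.001], [-0.01, 0.001, -1.0]]
wrist_force: [0.5, 0.3, 0.6]
gripper_width: 0.501
mean [534.05 305.41 213.78] t 59.3 F [-0.5  0.4  0.4] w 43.3 J [ 45.  22.  -1.  -0. -67.  49.]
shift [-0.471, 0.023, 0.742] turn [0.0003, 0.0119, 0.0037] shift after turn [-0.478, 0.025, 0.738]
```

View pics/s30.png

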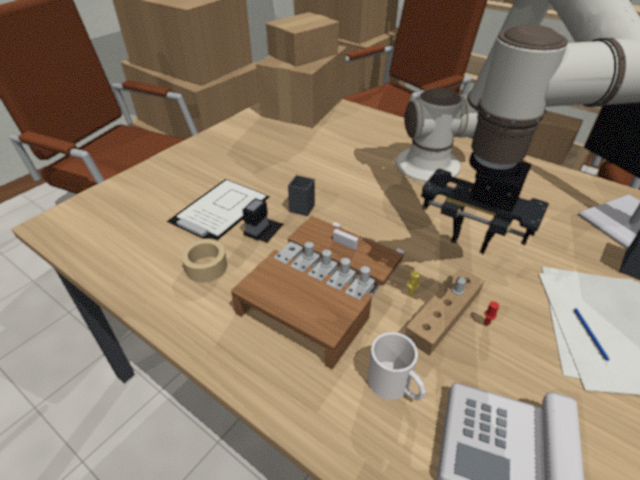

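```bash
python3 -m crank '[[0,[-0.24,0.01,0.2],[0,0.012,0]],[0,[-0.24,0.015,0.2],[0,0,0]],[0,[0,0,0.25],[0,0,0]],[0,[0,0,0],[0,0,0]],[0,[0,0,0],[0,0,0]]]';python3 - <<'E'
from h import *
r.capture('wrist');gon([.4865,.3001,.049],273.4,6);c=cap('wrist','w31')
print(proj(c,[[.4865,.3001,.076]]))
E
```

```text
time_s: 59.95
tcp_pos: [0.4867, 0.2997, 0.1486]
ee_rot: [[0.998, 0.062, 0.0], [0.062, -0.998, -0.002], [0.0, 0.002, -1.0]]
wrist_force: [0.5, 0.1, 0.3]
gripper_width: 0.504
std mm [0.3 0.1 0.2] mean [486.84 300.05 149.49] t 60.25 F [ 0.  -0.2 -0.3]
shift [-0.005, -0.0, 1.005] turn [-0.0003, -0.0021, 0.0033]
[[315.15829307 251.13751939]]
```

View pics/w31.png

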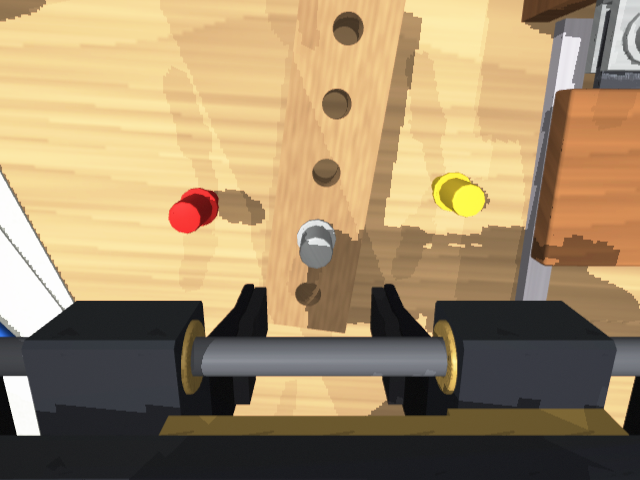

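```bash
python3 -m crank '[[0,[-0.005,0,0.4],[0,0,0]],[0,[0,0,0.35],[0,0,0]],[0,[0,0,0.25],[0,0,0]],[1,[0,0,0],[0,0,0]],[1,[0,0,0],[0,0,0]],[1,[0,0,0],[0,0,0]],[1,[0,0,0],[0,0,0]],[1,[0,0,0],[0,0,0]]]'; python3 -m crank '[[1,[0,0,0],[0,0,0]],[1,[0,0,0],[0,0,0]],[1,[0,0,-0.1],[0,0,0]],[1,[0,0,-0.35],[0,0,0]],[1,[0,0,-0.4],[0,0,0]],[1,[0,0,-0.4],[0,0,0]],[1,[0,0,0],[0,0,0]]]'; python3 -c "
from h import *
gon([.6233,-.0442,.175],273.4,5)"
```

```text
time_s: 61.15
tcp_pos: [0.4862, 0.3003, 0.0502]
ee_rot: [[0.998, 0.063, 0.003], [0.063, -0.998, 0.002], [0.003, -0.001, -1.0]]
wrist_force: [-0.9, -0.1, 4.1]
gripper_width: 0.219
time_s: 61.85
tcp_pos: [0.4879, 0.3015, 0.1802]
ee_rot: [[0.998, 0.063, 0.009], [0.063, -0.998, 0.007], [0.01, -0.006, -1.0]]
wrist_force: [0.2, 0.4, -0.4]
gripper_width: 0.22
std mm [1.4 1.1 3. ] mean [485.44 299.68 175.29] t 62.05 F [ 0.6 -0.3 -1.4]
shift [1.163, 3.518, 0.001] turn [-0.0014, -0.0024, 0.0035]
```

```bash
python3 -m crank '[[1,[0.13,0.39,0],[0,0,0]],[1,[0.13,0.39,0],[0,0,0]],[1,[0.13,0.39,0],[0,0,0]],[1,[0.13,0.39,0],[0,0,0]],[1,[0.13,0.39,0],[0,0,0]],[1,[0.13,0.39,0],[0,0,0]],[1,[0.13,0.39,0],[0,0,0]],[1,[0.13,0.39,0],[0,0,0]]]'; python3 -m crank '[[1,[0.125,0.4,0],[0,0,0]],[1,[0,0,0.18],[0,0,0]],[1,[0,0,0.18],[0,0,0]],[1,[0,0,0],[0,0,0]],[1,[0,0,0],[0,0,0]]]';python3 -c "
from h import *
r.capture('wrist');gon([.6233,-.0442,.11],273.4,6);c=cap('wrist','w32')
print(proj(c,[[.623,-.0442,.076]]))
cv2.imwrite('pics/w32c.png',cv2.resize(c['img'][180:350,220:420],None,fx=3.5,fy=3.5,interpolation=cv2.INTER_CUBIC))"
```

```text
time_s: 62.9
tcp_pos: [0.608, -0.0073, 0.1719]
ee_rot: [[0.998, 0.062, -0.004], [0.062, -0.998, -0.002], [-0.004, 0.002, -1.0]]
wrist_force: [-0.4, -0.1, -1.2]
gripper_width: 0.219
time_s: 63.4
tcp_pos: [0.6229, -0.0448, 0.1366]
ee_rot: [[0.998, 0.063, -0.003], [0.063, -0.998, -0.002], [-0.003, 0.002, -1.0]]
wrist_force: [0.7, 1.1, -0.3]
gripper_width: 0.216
std mm [0.1 0.1 0.4] mean [623.83 -44.33 138.47] t 63.7 F [ 0.4 -0.3 -1.9]
shift [-0.005, -0.002, 0.285] turn [0.0015, -0.0012, 0.0046]
[[315.27257334 258.60976764]]
```

View pics/w32c.png

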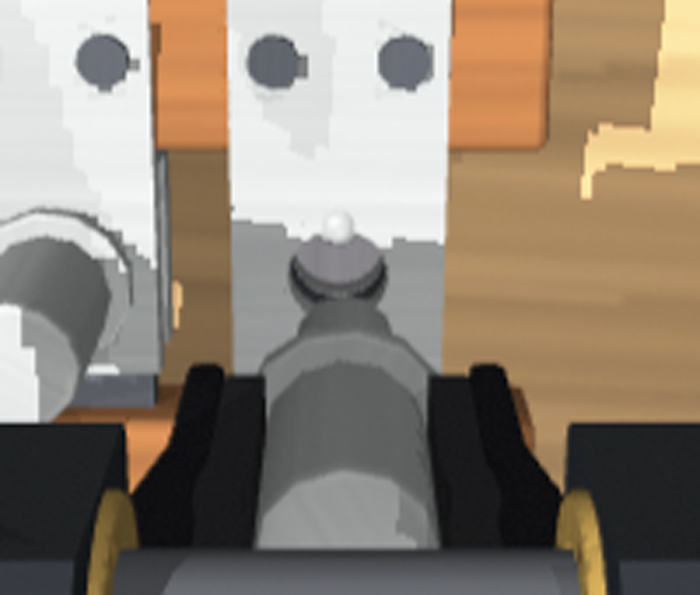

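```bash
python3 -m crank '[[1,[0.03,-0.012,0],[0,0,0]],[1,[0,0,0],[0,0,0]],[1,[0,0,0],[0,0,0]]]';python3 -c "
from h import *
r.capture('wrist');r.capture('wrist');gon([.6233,-.0442,.11],273.4,6);c=cap('wrist','w33')
print(proj(c,[[.623,-.0442,.076]]),[proj(c,[[.623+d,-.0442,.076]])[0,1].round(1) for d in (-.004,.004)])
cv2.imwrite('pics/w33c.png',cv2.resize(c['img'][180:350,220:420],None,fx=3.5,fy=3.5,interpolation=cv2.INTER_CUBIC))"
```

```text
time_s: 64.1
tcp_pos: [0.6264, -0.0432, 0.1377]
ee_rot: [[0.998, 0.062, -0.0], [0.062, -0.998, -0.001], [-0.0, 0.001, -1.0]]
wrist_force: [-0.1, 0.0, -1.2]
gripper_width: 0.217
std mm [0. 0. 0.] mean [626.27 -43.3  137.7 ] t 64.45 F [-0.8  0.5 -1.8]
shift [-0.03, 0.007, 0.277] turn [0.0014, 0.0004, 0.0036]
[[316.83717691 263.47091072]] [np.float64(270.2), np.float64(256.7)]
```

View pics/w33c.png

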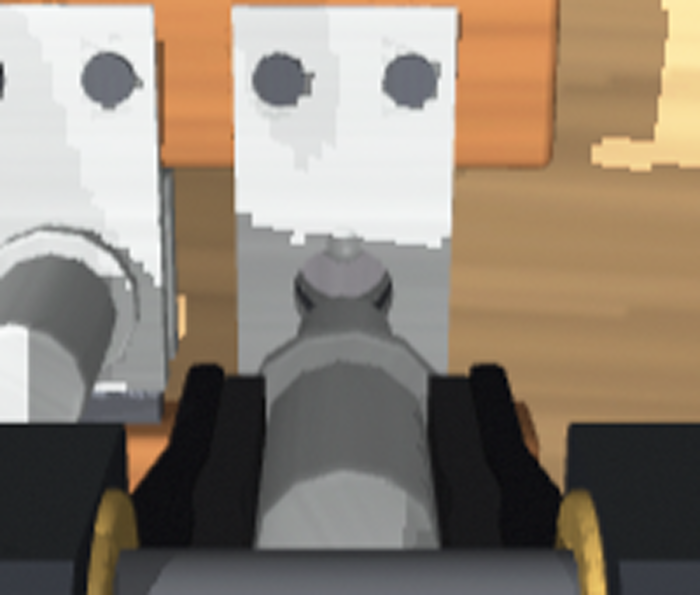

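```bash
python3 -m crank '[[1,[0.006,-0.004,0.1],[0,0,0]],[1,[0,0,0.1],[0,0,0]],[1,[0,0,0.06],[0,0,0]],[1,[0,0,0],[0,0,0]]]'
```

```text
time_s: 64.95
tcp_pos: [0.6244, -0.043, 0.1094]
ee_rot: [[0.998, 0.061, -0.007], [0.061, -0.998, -0.001], [-0.007, 0.001, -1.0]]
wrist_force: [-3.3, 0.0, -1.1]
gripper_width: 0.22
```

```bash
python3 -m crank '[[1,[-0.02,0,0.02],[0,0,0]],[1,[0,0,0.04],[0,0,0]],[1,[0,0,0],[0,0,0]]]'
```

```text
time_s: 65.25
tcp_pos: [0.6244, -0.043, 0.105]
ee_rot: [[0.998, 0.062, -0.001], [0.062, -0.998, -0.001], [-0.001, 0.001, -1.0]]
wrist_force: [-2.6, 0.1, -1.0]
gripper_width: 0.214
```

```bash
python3 -m crank '[[1,[0,0,0.05],[0,0,0]],[1,[0,0,0.05],[0,0,0]],[1,[0,0,0],[0,0,0]]]'
```

```text
time_s: 65.55
tcp_pos: [0.6235, -0.043, 0.0941]
ee_rot: [[0.998, 0.061, -0.003], [0.061, -0.998, -0.001], [-0.003, 0.0, -1.0]]
wrist_force: [-3.3, 0.5, -1.9]
gripper_width: 0.22
```

```bash
python3 -m crank '[[1,[0,0,0.06],[0,0,0]],[1,[0,0,0.04],[0,0,0]],[1,[0,0,0],[0,0,0]]]'
```

```text
time_s: 65.85
tcp_pos: [0.6244, -0.043, 0.0851]
ee_rot: [[0.998, 0.062, -0.001], [0.062, -0.998, -0.001], [-0.002, 0.001, -1.0]]
wrist_force: [-5.2, -0.6, -0.4]
gripper_width: 0.22
```

```bash
python3 -m crank '[[1,[0,0,0.04],[0,0,0]],[1,[0,0,0.03],[0,0,0]],[1,[0,0,0],[0,0,0]]]'
```

```text
time_s: 66.15
tcp_pos: [0.6252, -0.0431, 0.0842]
ee_rot: [[0.998, 0.064, 0.002], [0.064, -0.998, -0.002], [0.002, 0.003, -1.0]]
wrist_force: [-12.6, 2.3, 23.7]
gripper_width: 0.217
```

```bash
python3 -m crank '[[0.3,[0,0,-0.02],[0,0,0]],[0.3,[0,0,0],[0,0,0]],[0.3,[0,0,0],[0,0,0]],[0.3,[0,0,-0.1],[0,0,0]],[0.3,[0,0,-0.3],[0,0,0]],[0,[0,0,-0.4],[0,0,0]],[-1,[-0.3,0.3,-0.4],[0,0,0]],[-1,[-0.3,0.4,0],[0,0,0]]]';python3 -m crank '[[-1,[-0.3,0.4,0],[0,0,0]],[-1,[-0.3,0.4,0],[0,0,0]],[-1,[-0.3,0.4,0],[0,0,0]],[-1,[0,0.4,0],[0,0,0]],[-1,[0,0.2,0],[0,0,0]],[-1,[0,0,0],[0,0,0]]]';python3 - <<'E'
from h import *
st();cap('top','t34');c=cap('scene','s34')
cv2.imwrite('pics/s34c.png',cv2.resize(c['img'][160:320,220:420],None,fx=3.7,fy=3.7,interpolation=cv2.INTER_CUBIC))
E
```

```text
time_s: 66.95
tcp_pos: [0.5776, -0.1116, 0.2012]
ee_rot: [[0.998, 0.067, 0.013], [0.067, -0.998, -0.002], [0.013, 0.003, -1.0]]
wrist_force: [0.7, -1.3, 0.1]
gripper_width: 0.54
time_s: 67.55
tcp_pos: [0.4948, -0.2998, 0.1954]
ee_rot: [[0.998, 0.059, 0.001], [0.059, -0.998, -0.002], [0.001, 0.002, -1.0]]
wrist_force: [1.0, -0.4, -0.3]
gripper_width: 0.985
t 67.55 tcp [ 494.8 -299.8  195.4] F [ 1.  -0.4 -0.3] w 85.7
```

View pics/s34c.png

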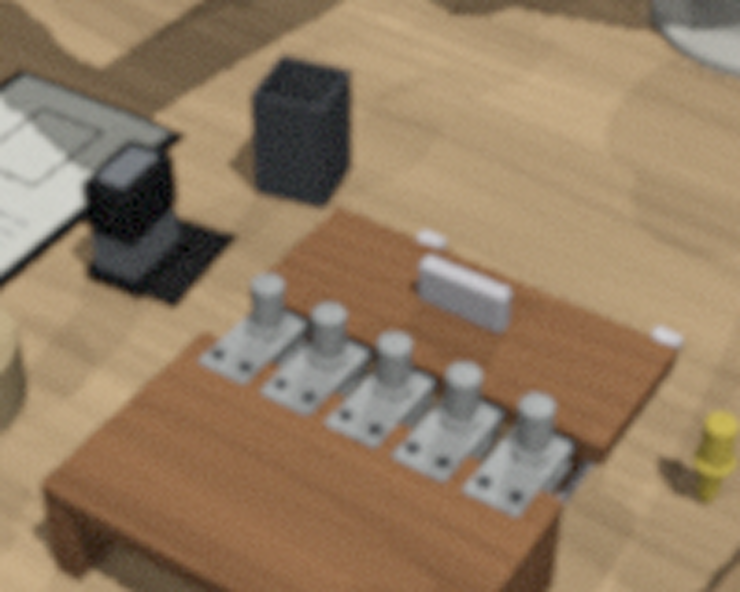

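View pics/t34.png

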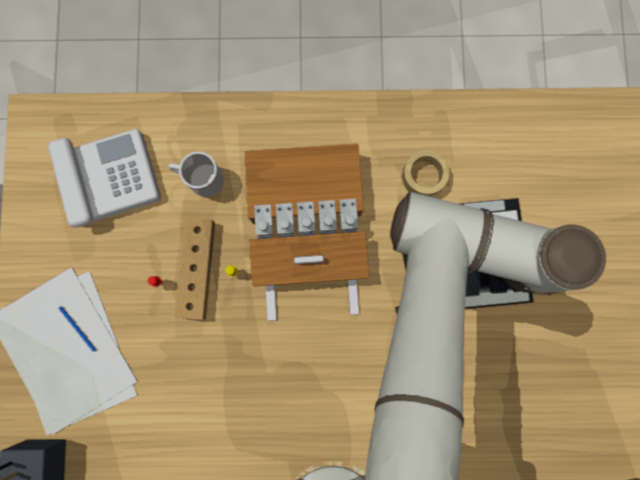

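```bash
python3 - <<'E'
from h import *
c=r.capture('top')
def pts(L,z,n):
    P=ray(c,L,z)*1e3; print(n,P[:,:2].round(0).tolist(),'ctr',P.mean(0).round(1)); 
    e=np.diff(np.vstack([P,P[:1]]),axis=0); print(' len',np.linalg.norm(e,axis=1).round(0),'ang',np.degrees(np.arctan2(e[:,1],e[:,0])).round(0))
pts([(400.6,306.6),(425.7,300.6),(433.1,324.3),(408,332)],.09,'pot')
# frame corners c2: (338,232),(431,223),(448,348),(355,356)
f=lambda L:[(x/3.5+380,y/3.5+190) for x,y in L]
pts(f([(338,232),(431,223),(448,348),(355,356)]),.005,'frame')
pts(f([(72,185),(163,167)]),.004,'mat top edge')
pts(f([(233,53),(484,31),(536,391),(279,416)]),.004,'clipboard')
print(r.sense()['joints'])
E
```

```text
pot [[437.0, -148.0], [449.0, -201.0], [400.0, -214.0], [385.0, -162.0]] ctr [ 417.7 -181.1   90. ]
 len [54. 51. 55. 54.] ang [ -77. -165.  106.   15.]
frame [[549.0, -336.0], [554.0, -396.0], [473.0, -403.0], [469.0, -343.0]] ctr [ 511.  -369.4    5. ]
 len [61. 81. 60. 80.] ang [ -85. -175.   94.    5.]
mat top edge [[581.0, -165.0], [592.0, -224.0]] ctr [ 587.  -194.5    4. ]
 len [61. 61.] ang [-79. 101.]
clipboard [[667.0, -273.0], [680.0, -438.0], [445.0, -458.0], [431.0, -293.0]] ctr [ 555.7 -365.4    4. ]
 len [166. 236. 166. 237.] ang [ -86. -175.   95.    5.]
[-1.48519728e+01  1.85772126e+01 -8.87221599e+00  5.86180000e-02
 -6.25401903e+01  1.08398407e+02]
```

```bash
python3 - <<'E'
from h import *
gon([.4177,-.1811,.21],284.3,2)
E
```

```text
std mm [0.  0.2 0. ] mean [ 494.89 -296.65  195.34] t 67.75 F [-0.7  0.1 -0.4]
shift [-0.698, -1.201, -0.148] turn [0.0012, 0.0003, -0.2379]
```

```bash
python3 -m crank '[[-1,[-0.23,-0.4,-0.05],[0,0,0]],[-1,[-0.23,-0.4,-0.05],[0,0,0]],[-1,[-0.23,-0.4,-0.05],[0,0,0]],[-1,[0,0,0],[0,0,-0.12]],[-1,[0,0,0],[0,0,-0.12]],[-1,[0,0,0],[0,0,0]],[-1,[0,0,0],[0,0,0]]]';python3 - <<'E'
from h import *
r.capture('wrist');gon([.4177,-.1811,.21],284.3,4);c=cap('wrist','w35');np.save('w35.npy',{k:np.array(v) for k,v in c.items()},allow_pickle=True)
E
```

```text
time_s: 68.5
tcp_pos: [0.4186, -0.1812, 0.2104]
ee_rot: [[0.969, 0.247, 0.0], [0.247, -0.969, -0.001], [0.0, 0.001, -1.0]]
wrist_force: [0.3, -1.0, 0.2]
gripper_width: 1.0
std mm [0.  0.1 0.1] mean [ 418.5  -181.58  210.13] t 68.7 F [-1.   0.6 -0.7]
shift [-0.007, -0.007, 0.001] turn [0.0012, 0.0007, 0.0002]
```

View pics/w35.png

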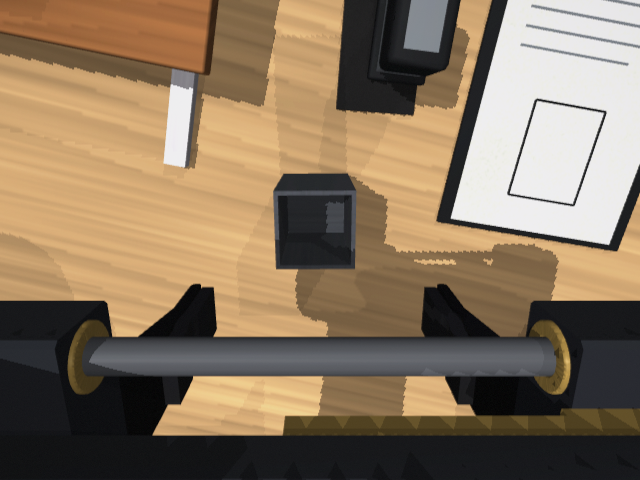

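```bash
python3 - <<'E'
from h import *
w=np.load('w35.npy',allow_pickle=True).item()
P=ray(w,[(274.5,190),(355,190),(355.5,268.5),(276,268.5)],.09)*1e3; print(P.round(1),P.mean(0))
F=ray(w,[(537,99),(605,112),(575,205),(509,193)],.005)*1e3; print(F.round(1),F.mean(0).round(1)); e=np.diff(F,axis=0); print(np.degrees(np.arctan2(e[:,1],e[:,0])),np.linalg.norm(e,axis=1))
E
```

```text
[[ 438.5 -147.6   90. ]
 [ 451.9 -200.    90. ]
 [ 398.  -215.5   90. ]
 [ 384.  -160.9   90. ]] [ 418.08826142 -180.99950402   90.        ]
[[ 549.5 -335.5    5. ]
 [ 554.  -394.2    5. ]
 [ 475.  -402.6    5. ]
 [ 470.5 -342.1    5. ]] [ 512.3 -368.6    5. ]
[ -85.66750506 -173.92995853   94.18578709] [58.8814482  79.43471599 60.60544825]
```

```bash
python3 -m crank '[[-1,[-0.004,-0.006,0.4],[0,0,0]],[-1,[0,0,0.4],[0,0,0]],[-1,[0,0,0.4],[0,0,0]],[-1,[0,0,0.4],[0,0,0]],[-1,[0,0,0],[0,0,0]],[1,[0,0,0],[0,0,0]],[1,[0,0,0],[0,0,0]],[1,[0,0,0],[0,0,0]]]';python3 -m crank '[[1,[0,0,0],[0,0,0]],[1,[0,0,0],[0,0,0]],[1,[0,0,0],[0,0,0]],[1,[0,0,0],[0,0,0]],[1,[0,0,-0.1],[0,0,0]],[1,[0,0,-0.3],[0,0,0]],[1,[0,0,-0.4],[0,0,0]],[1,[0,0,-0.4],[0,0,0]]]';python3 -m crank '[[1,[0,0,-0.4],[0,0,0]],[1,[0,0,0],[0,0,0]],[1,[0,0,0],[0,0,0]]]'
```

```text
time_s: 69.6
tcp_pos: [0.4195, -0.1816, 0.0523]
ee_rot: [[0.969, 0.248, 0.005], [0.248, -0.969, -0.002], [0.004, 0.003, -1.0]]
wrist_force: [0.3, 1.3, -0.1]
gripper_width: 0.814
time_s: 70.4
tcp_pos: [0.4169, -0.1812, 0.1715]
ee_rot: [[0.969, 0.248, -0.002], [0.248, -0.969, -0.001], [-0.002, 0.0, -1.0]]
wrist_force: [1.0, -0.2, -2.1]
gripper_width: 0.64
time_s: 70.7
tcp_pos: [0.4175, -0.181, 0.2108]
ee_rot: [[0.969, 0.248, 0.001], [0.248, -0.969, -0.0], [0.001, 0.001, -1.0]]
wrist_force: [0.1, -0.1, -2.6]
gripper_width: 0.644
```

```bash
python3 -m crank '[[1,[0,0,0],[0,0,0.121]],[1,[0,0,0],[0,0,0.121]],[1,[0.14,-0.4,0],[0,0,0]],[1,[0.14,-0.4,0],[0,0,0]],[1,[0.14,-0.4,0],[0,0,0]],[1,[0.14,-0.4,0],[0,0,0]],[1,[0.14,-0.4,0],[0,0,0]],[1,[0.14,-0.4,0],[0,0,0]]]';python3 -m crank '[[1,[0.14,-0.4,0],[0,0,0]],[1,[0,0,0],[0,0,0]],[1,[0,0,0],[0,0,0]],[1,[0,0,0],[0,0,0]]]';python3 -c "
from h import *
gon([.5365,.1309,.126],273.4,5);cap('wrist','w36')"
```

```text
time_s: 71.5
tcp_pos: [0.4858, 0.0646, 0.2078]
ee_rot: [[0.998, 0.06, -0.005], [0.06, -0.998, -0.003], [-0.005, 0.002, -1.0]]
wrist_force: [1.1, -0.7, -1.5]
gripper_width: 0.641
time_s: 71.9
tcp_pos: [0.4975, 0.1033, 0.2084]
ee_rot: [[0.998, 0.06, -0.004], [0.06, -0.998, -0.003], [-0.004, 0.002, -1.0]]
wrist_force: [0.3, 0.2, -1.9]
gripper_width: 0.642
std mm [0.3 0.1 0.5] mean [497.99 103.14 209.17] t 72.1 F [-0.   0.3 -2.2]
shift [0.403, -0.256, 0.83] turn [0.0023, 0.0025, 0.0001]
```

View pics/w36.png

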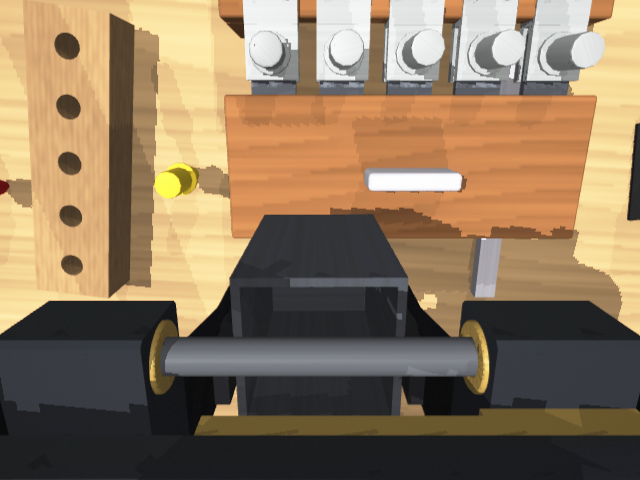

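```bash
python3 -m crank '[[1,[0.2,-0.128,0],[0,0,0]],[1,[0.2,-0.128,0],[0,0,0]],[1,[0,0,0.3],[0,0,0]],[1,[0,0,0.3],[0,0,0]],[1,[0,0,0.15],[0,0,0]],[1,[0,0,0],[0,0,0]],[1,[0,0,0],[0,0,0]]]';python3 -c "
from h import *
gon([.5365,.1309,.125],273.4,5);c=cap('scene','s37')
cv2.imwrite('pics/s37c.png',cv2.resize(c['img'][160:320,240:440],None,fx=3.7,fy=3.7,interpolation=cv2.INTER_CUBIC))"
```

```text
time_s: 72.9
tcp_pos: [0.5377, 0.132, 0.1355]
ee_rot: [[0.998, 0.061, 0.001], [0.061, -0.998, -0.001], [0.001, 0.001, -1.0]]
wrist_force: [-0.7, 0.6, -1.3]
gripper_width: 0.645
std mm [0.2 0.2 0.4] mean [537.94 132.29 136.16] t 73.1 F [-0.9  0.1 -1.3]
shift [-0.015, 0.013, 0.112] turn [0.0004, -0.0028, 0.0017]
```

View pics/s37c.png

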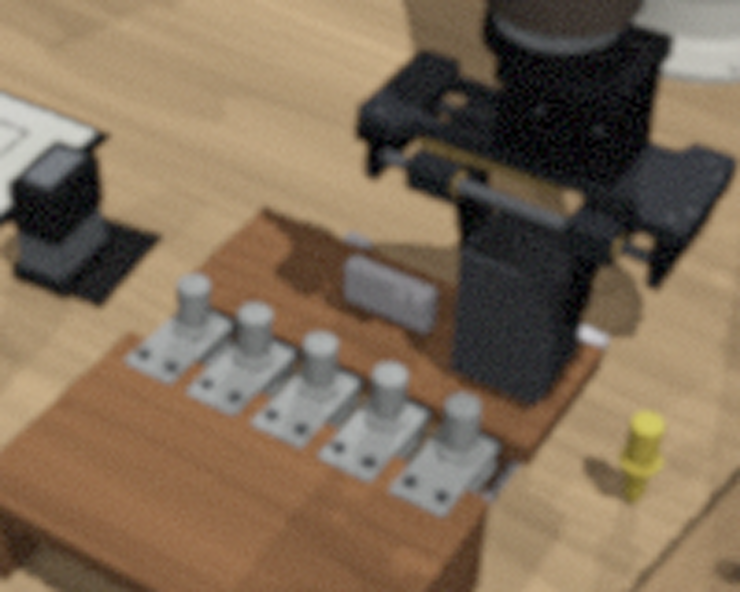

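```bash
python3 -m crank '[[1,[-0.015,0.01,0.05],[0,0,0]],[1,[0,0,0.03],[0,0,0]],[1,[0,0,0.02],[0,0,0]],[1,[0,0,0],[0,0,0]]]'
```

```text
time_s: 73.6
tcp_pos: [0.5354, 0.1308, 0.1264]
ee_rot: [[0.998, 0.061, -0.0], [0.061, -0.998, -0.002], [-0.0, 0.002, -1.0]]
wrist_force: [-4.4, -0.5, 7.9]
gripper_width: 0.638
```

```bash
python3 -m crank '[[-0.7,[0,0,0],[0,0,0]],[-0.7,[0,0,0],[0,0,0]],[-0.7,[0,0,0],[0,0,0]],[-0.7,[0,0,0],[0,0,0]],[-0.7,[0,0,-0.1],[0,0,0]],[-0.7,[0,0,-0.3],[0,0,0]],[-0.7,[0,0,-0.4],[0,0,0]],[-0.7,[0,0,-0.4],[0,0,0]]]';python3 -m crank '[[-1,[-0.4,0,0],[0,0,0]],[-1,[-0.2,0.35,0],[0,0,0]],[-1,[0,0.4,0],[0,0,0]],[-1,[0,0.4,0],[0,0,0]],[-1,[0,0.4,0],[0,0,0]],[-1,[0,0.4,0],[0,0,0]],[-1,[0,0,0],[0,0,0]]]';python3 -c "
from h import *
st();c=cap('scene','s38')
cv2.imwrite('pics/s38c.png',cv2.resize(c['img'][160:320,200:400],None,fx=3.7,fy=3.7,interpolation=cv2.INTER_CUBIC))
cap('wrist','w38');cap('top','t38')"
```

```text
time_s: 74.4
tcp_pos: [0.5355, 0.1309, 0.2467]
ee_rot: [[0.998, 0.061, -0.0], [0.061, -0.998, -0.002], [-0.0, 0.002, -1.0]]
wrist_force: [0.2, 0.6, 0.6]
gripper_width: 0.853
time_s: 75.1
tcp_pos: [0.4874, -0.0706, 0.2458]
ee_rot: [[0.998, 0.055, 0.0], [0.055, -0.998, -0.002], [0.0, 0.002, -1.0]]
wrist_force: [-0.5, -0.0, -0.5]
gripper_width: 0.998
t 75.1 tcp [487.4 -70.6 245.8] F [-0.5 -0.  -0.5] w 86.8
```

View pics/s38c.png

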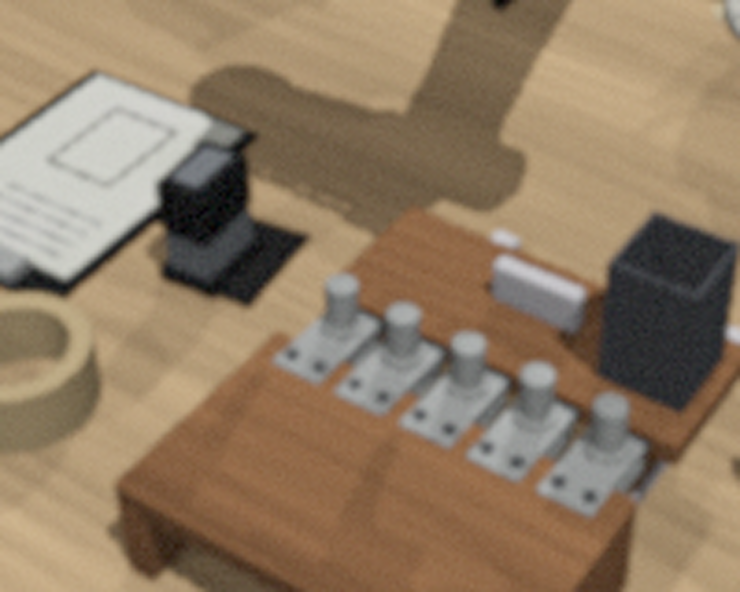

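View pics/t38.png

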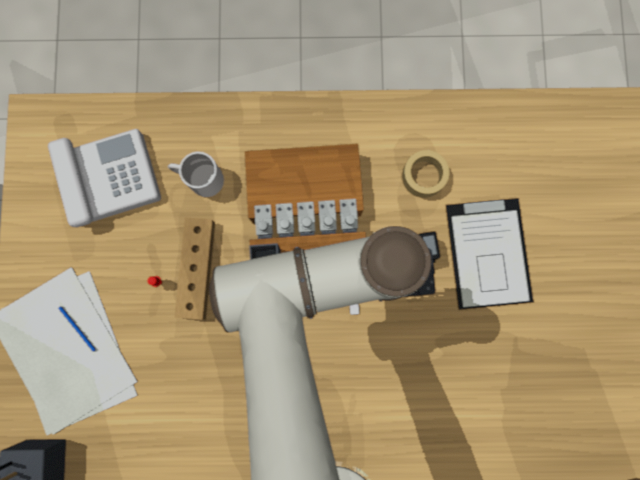

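View pics/w38.png

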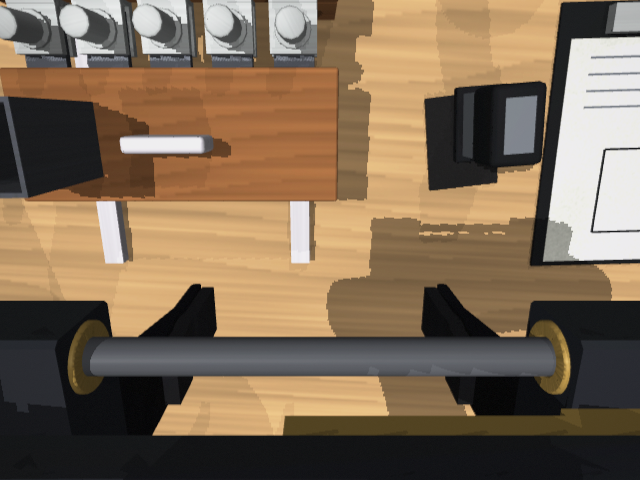

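```bash
python3 -m crank '[[-1,[0.22,0.4,-0.01],[0,0,0]],[-1,[0.22,0.4,-0.01],[0,0,0]],[-1,[0.22,0.4,-0.01],[0,0,0]],[-1,[0.1,0.2,-0.01],[0,0,0]],[-1,[0,0,0],[0,0,0]],[-1,[0,0,0],[0,0,0]]]';python3 -c "
from h import *
r.capture('top');st();c=cap('wrist','w39');np.save('w39.npy',{k:np.array(v) for k,v in c.items()},allow_pickle=True)"
```

```text
time_s: 75.85
tcp_pos: [0.5721, -0.2012, 0.2488]
ee_rot: [[0.998, 0.062, -0.001], [0.062, -0.998, -0.001], [-0.001, 0.001, -1.0]]
wrist_force: [-0.6, 0.7, -0.3]
gripper_width: 0.999
t 75.9 tcp [ 571.8 -200.9  249.1] F [ 0.  -0.2  1. ] w 86.9
```

View pics/w39.png

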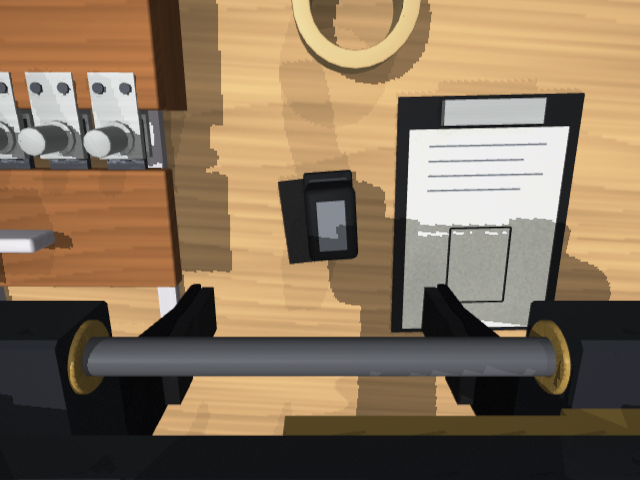

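```bash
python3 - <<'E'
from h import *
w=np.load('w39.npy',allow_pickle=True).item()
a=cv2.convertScaleAbs(w['img'],alpha=2.0,beta=15)
cv2.imwrite('pics/w39c.png',cv2.resize(a[160:280,265:375],None,fx=5,fy=5,interpolation=cv2.INTER_CUBIC))
E
```

```text
(no output)
```

View pics/w39c.png

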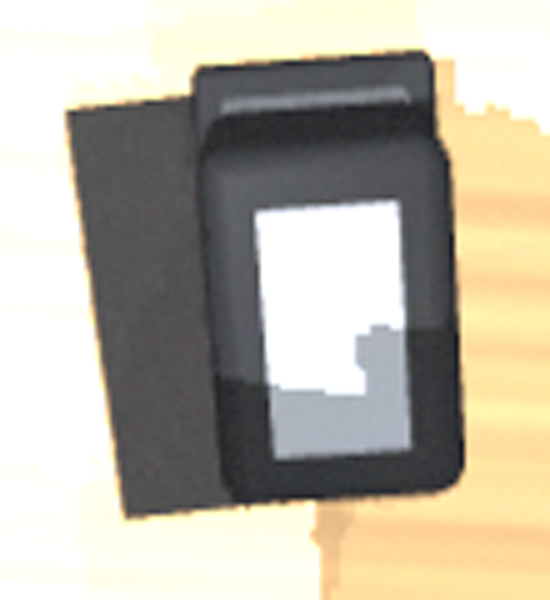

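```bash
python3 - <<'E'
from h import *
w=np.load('w39.npy',allow_pickle=True).item()
f=lambda L:[(x/5+265,y/5+160) for x,y in L]
def rect(L,z):
    P=ray(w,f(L),z)*1e3; e=np.diff(np.vstack([P,P[:1]]),axis=0); print(P[:,:2].round(1).tolist(),P.mean(0).round(1),'len',np.linalg.norm(e,axis=1).round(1),'ang',np.degrees(np.arctan2(e[:,1],e[:,0])).round(1))
rect([(255,210),(400,202),(412,448),(273,458)],.088)
rect([(192,70),(432,52)],.010)
rect([(192,70),(432,52)],.014)
rect([(68,110),(126,517)],.004)
L=ray(w,f([(68,110),(126,517)]),.004)*1e3; m=L.mean(0); d=L[0]-L[1]; d/=np.linalg.norm(d); n=np.array([d[1],-d[0],0]); print('mat ctr',m+32.5*n, 'yaw',np.degrees(np.arctan2(d[1],d[0])))
t=r.capture('top'); g=lambda L:[(x/3.5+380,y/3.5+190) for x,y in L]
P=ray(t,g([(72,185),(98,307)]),.004)*1e3; d=P[0]-P[1]; d/=np.linalg.norm(d); n=np.array([d[1],-d[0],0]); print('mat top cam',P.round(1),P.mean(0)+32.5*n,np.degrees(np.arctan2(d[1],d[0])))
F=[(449,229),(511,227),(504,301),(445,303)]
P=ray(w,F,.005)*1e3; e=np.diff(np.vstack([P,P[:1]]),axis=0);print('frame',P.round(1).tolist(),P.mean(0),np.linalg.norm(e,axis=1),np.degrees(np.arctan2(e[:,1],e[:,0])))
C=[(399,98),(583,94),(391,331)]
P=ray(w,C,.004)*1e3;print(P, np.degrees(np.arctan2(*(P[0]-P[2])[[1,0]])))
E
```

```text
[[583.6, -199.8], [586.2, -222.1], [546.5, -227.3], [543.4, -205.1]] [ 564.9 -213.6   88. ] len [22.5 40.1 22.3 40.5] ang [ -83.2 -172.6   97.9    7.6]
[[594.1, -186.8], [600.3, -231.8]] [ 597.2 -209.3   10. ] len [45.4 45.4] ang [-82.1  97.9]
[[594.6, -186.9], [600.8, -231.4]] [ 597.7 -209.1   14. ] len [45. 45.] ang [-82.1  97.9]
[[584.1, -163.1], [501.7, -178.0]] [ 542.9 -170.6    4. ] len [83.7 83.7] ang [-169.8   10.2]
mat ctr [ 548.61516285 -202.54776801    4.        ] yaw 10.198972459382999
mat top cam [[ 581.4 -164.8    4. ]
 [ 502.2 -179.1    4. ]] [ 547.55916302 -203.93336114    4.        ] 10.222623990156668
frame [[548.1, -333.8, 5.0], [554.0, -394.9, 5.0], [474.5, -402.9, 5.0], [468.3, -341.7, 5.0]] [ 511.22580975 -368.32983057    5.        ] [61.35661544 79.97259135 61.526605   80.19102512] [ -84.47509384 -174.26736073   95.72872532    5.6108951 ]
[[ 667.80635479 -270.05507212    4.        ]
 [ 681.80080127 -436.89763804    4.        ]
 [ 431.7641804  -289.11558813    4.        ]] 4.616643901919969
```

```bash
python3 -m crank '[[-1,[0,0,0],[0,0,-0.093]],[-1,[0,0,0],[0,0,0]],[-1,[0,0,0],[0,0,0]]]';python3 -c "
from h import *
gon([.5649,-.2136,.052],277.6,4)"
```

```text
time_s: 76.3
tcp_pos: [0.5718, -0.2015, 0.2497]
ee_rot: [[0.991, 0.133, 0.001], [0.133, -0.991, -0.001], [0.0, 0.001, -1.0]]
wrist_force: [-0.2, -0.7, 0.1]
gripper_width: 0.995
std mm [0.  0.2 0.1] mean [ 571.83 -201.73  249.56] t 76.45 F [ 0.1 -0.3  0. ]
shift [-0.085, 0.106, 1.976] turn [0.0014, -0.0003, 0.001]
```

```bash
python3 -m crank '[[-1,[-0.085,0.106,0.3],[0,0,0]],[-1,[0,0,0.4],[0,0,0]],[-1,[0,0,0.4],[0,0,0]],[-1,[0,0,0.4],[0,0,0]],[-1,[0,0,0.3],[0,0,0]],[-1,[0,0,0.15],[0,0,0]],[-1,[0,0,0],[0,0,0]]]';python3 -c "
from h import *
r.capture('top');gon([.5649,-.2136,.052],277.6,4);c=cap('wrist','w40')"
```

```text
time_s: 77.2
tcp_pos: [0.563, -0.2139, 0.0514]
ee_rot: [[0.991, 0.132, -0.006], [0.132, -0.991, -0.0], [-0.006, -0.001, -1.0]]
wrist_force: [0.3, -0.7, -0.9]
gripper_width: 0.998
std mm [0.7 0.1 0.9] mean [ 565.46 -214.33   54.79] t 77.4 F [1.1 0.4 0.2]
shift [-0.005, -0.008, 0.028] turn [0.002, -0.0006, 0.0014]
```

View pics/w40.png

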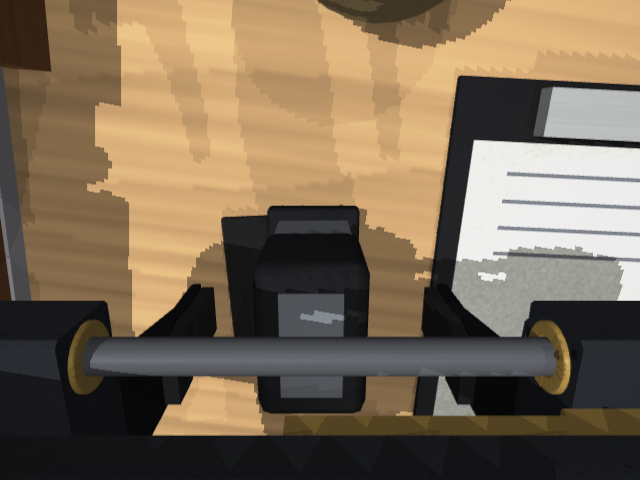

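```bash
python3 -m crank '[[1,[-0.004,-0.006,0.02],[0,0,0]],[1,[0,0,0],[0,0,0]],[1,[0,0,0],[0,0,0]],[1,[0,0,0],[0,0,0]],[1,[0,0,0],[0,0,0]],[1,[0,0,0],[0,0,0]],[1,[0,0,0],[0,0,0]],[1,[0,0,0],[0,0,0]]]';python3 -m crank '[[1,[0,0,0],[0,0,0]],[1,[0,0,0],[0,0,0]],[1,[0,0,0],[0,0,0]]]';python3 -c "
from h import *
gon([.5649,-.2136,.052],277.6,5);st()"
```

```text
time_s: 78.3
tcp_pos: [0.5644, -0.2135, 0.0522]
ee_rot: [[0.991, 0.133, -0.0], [0.133, -0.991, -0.001], [-0.0, 0.001, -1.0]]
wrist_force: [-0.1, 1.0, 0.3]
gripper_width: 0.461
time_s: 78.6
tcp_pos: [0.5644, -0.2136, 0.0522]
ee_rot: [[0.991, 0.133, -0.0], [0.133, -0.991, -0.001], [-0.0, 0.001, -1.0]]
wrist_force: [0.2, 1.1, 0.0]
gripper_width: 0.456
std mm [0. 0. 0.] mean [ 564.38 -213.53   52.17] t 78.8 F [ 0.3  1.  -0.2]
shift [0.005, 0.001, 0.002] turn [0.0012, 0.0004, 0.0013]
t 78.85 tcp [ 564.4 -213.5   52.2] F [ 0.4  1.2 -0.5] w 39.7
```

```bash
python3 -m crank '[[1,[0,0,-0.1],[0,0,0]],[1,[0,0,-0.3],[0,0,0]],[1,[0,0,-0.3],[0,0,0]],[1,[0,0,0],[0,0,0.058]],[1,[0,0,0],[0,0,0]],[1,[0,0,0],[0,0,0]]]';python3 -c "
from h import *
gon([.5110,-.3688,.1],275.0,4);st()"
```

```text
time_s: 79.45
tcp_pos: [0.5637, -0.2134, 0.1219]
ee_rot: [[0.996, 0.088, -0.001], [0.088, -0.996, -0.001], [-0.002, 0.0, -1.0]]
wrist_force: [-0.2, -0.1, -2.0]
gripper_width: 0.461
std mm [0.1 0.  0.2] mean [ 563.69 -213.46  121.52] t 79.6 F [ 0.   0.2 -2. ]
shift [-0.662, 1.501, 0.217] turn [0.0007, 0.0026, 0.0016]
t 79.65 tcp [ 563.9 -213.5  121.4] F [-0.3  0.1 -2.2] w 39.8
```

```bash
python3 -m crank '[[1,[-0.165,0.375,0],[0,0,0]],[1,[-0.165,0.375,0],[0,0,0]],[1,[-0.165,0.375,0],[0,0,0]],[1,[-0.165,0.375,0],[0,0,0]],[1,[0,0,0.2],[0,0,0]],[1,[0,0,0.2],[0,0,0]],[1,[0,0,0],[0,0,0]],[1,[0,0,0],[0,0,0]]]';python3 -c "
from h import *
r.capture('top');gon([.5110,-.3688,.06],275.0,6);c=cap('wrist','w41');np.save('w41.npy',{k:np.array(v) for k,v in c.items()},allow_pickle=True)"
```

```text
time_s: 80.45
tcp_pos: [0.5118, -0.3689, 0.0821]
ee_rot: [[0.996, 0.089, -0.001], [0.089, -0.996, -0.001], [-0.001, 0.001, -1.0]]
wrist_force: [0.3, -0.0, -1.3]
gripper_width: 0.459
std mm [0.2 0.1 0.2] mean [ 512.73 -368.86   83.49] t 80.75 F [-1.3 -0.5 -1.7]
shift [-0.018, -0.003, 0.235] turn [0.0028, -0.0017, 0.0022]
```

View pics/w41.png

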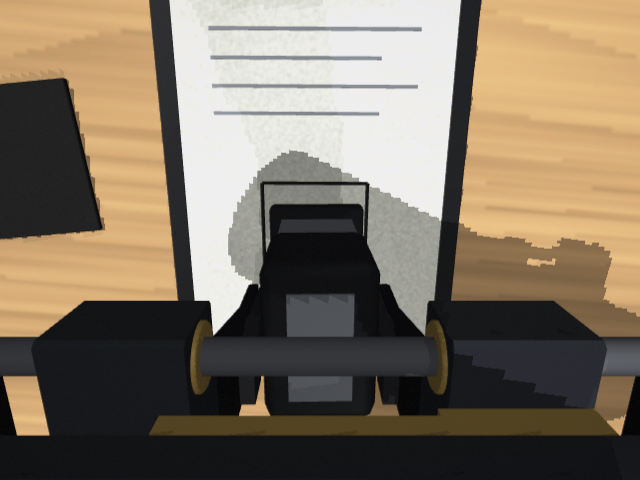

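```bash
python3 -m crank '[[1,[-0.017,0,0.15],[0,0,0]],[1,[0,0,0.1],[0,0,0]],[1,[0,0,0.02],[0,0,0]],[1,[0,0,0],[0,0,0]],[1,[0,0,0],[0,0,0]]]';python3 -c "
from h import *
r.capture('top');gon([.5110,-.3688,.053],275.0,6);c=cap('wrist','w42');np.save('w42.npy',{k:np.array(v) for k,v in c.items()},allow_pickle=True)
print(proj(c,[[.511,-.3688,.005]]))"
```

```text
time_s: 81.35
tcp_pos: [0.5106, -0.3692, 0.0558]
ee_rot: [[0.996, 0.088, 0.001], [0.088, -0.996, -0.002], [0.0, 0.002, -1.0]]
wrist_force: [-0.4, -0.5, -1.7]
gripper_width: 0.454
std mm [0.1 0.1 0.1] mean [ 510.53 -369.12   55.9 ] t 81.65 F [ 0.8  0.4 -2.1]
shift [0.005, -0.003, 0.029] turn [0.002, -0.0008, 0.0013]
[[315.21026866 263.22793658]]
```

View pics/w42.png

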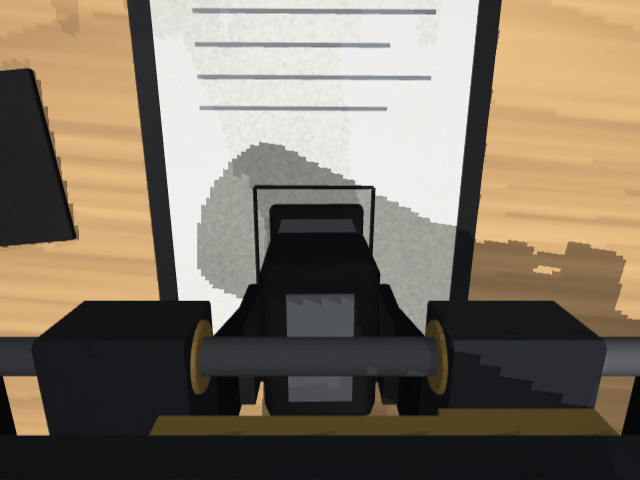

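```bash
python3 - <<'E'
from h import *
w=np.load('w42.npy',allow_pickle=True).item()
print(ray(w,[[270,205],[362,205]],.0177)*1e3, ray(w,[[254,187],[374,187]],.005)*1e3)
E
python3 -m crank '[[1,[0.002,-0.008,0.03],[0,0,0]],[1,[0,0,0.01],[0,0,0]],[1,[0,0,0],[0,0,0]]]'
```

```text
[[ 543.12973266 -344.26585936   17.7       ]
 [ 547.05187984 -388.35388225   17.7       ]] [[ 548.92315863 -334.45286802    5.        ]
 [ 554.300233   -394.87124766    5.        ]]
time_s: 82.05
tcp_pos: [0.5107, -0.3685, 0.0523]
ee_rot: [[0.996, 0.088, 0.001], [0.088, -0.996, -0.002], [0.001, 0.002, -1.0]]
wrist_force: [-1.1, -0.1, 5.1]
gripper_width: 0.461
```

```bash
python3 -m crank '[[-0.5,[0,0,0],[0,0,0]],[-0.5,[0,0,0],[0,0,0]],[-0.5,[0,0,0],[0,0,0]],[-0.5,[0,0,0],[0,0,0]],[-0.5,[0,0,-0.2],[0,0,0]],[-0.5,[0,0,-0.4],[0,0,0]],[1,[0,0,-0.3],[0,0,0]],[1,[0,0,0],[0,0,0]]]';python3 -m crank '[[1,[0,0,0],[0,0,0]],[1,[0,0,0],[0,0,0]],[1,[0,0,0],[0,0,0]],[1,[0,0,0],[0,0,0]],[1,[0,0,0],[0,0,0]],[1,[0,0,0],[0,0,0]],[1,[0,0,0],[0,0,0]]]';python3 -c "
from h import *
gon([.5115,-.368,.095],275.0,5);st();c=cap('wrist','w43');np.save('w43.npy',{k:np.array(v) for k,v in c.items()},allow_pickle=True)"
```

```text
time_s: 82.85
tcp_pos: [0.5131, -0.3696, 0.1468]
ee_rot: [[0.996, 0.089, 0.009], [0.089, -0.996, -0.006], [0.009, 0.007, -1.0]]
wrist_force: [0.8, -0.1, 1.4]
gripper_width: 0.644
time_s: 83.55
tcp_pos: [0.5103, -0.3681, 0.1413]
ee_rot: [[0.996, 0.088, -0.0], [0.088, -0.996, -0.001], [-0.0, 0.001, -1.0]]
wrist_force: [-0.2, -0.0, -0.5]
gripper_width: 0.042
std mm [0.  0.  0.1] mean [ 510.32 -368.07  141.36] t 83.75 F [ 0.4  0.9 -0.2]
shift [0.012, -0.0, 0.464] turn [0.0013, 0.0003, 0.0011]
t 83.8 tcp [ 510.3 -368.1  141.5] F [1.  0.2 0.7] w 0.5
```

View pics/w43.png

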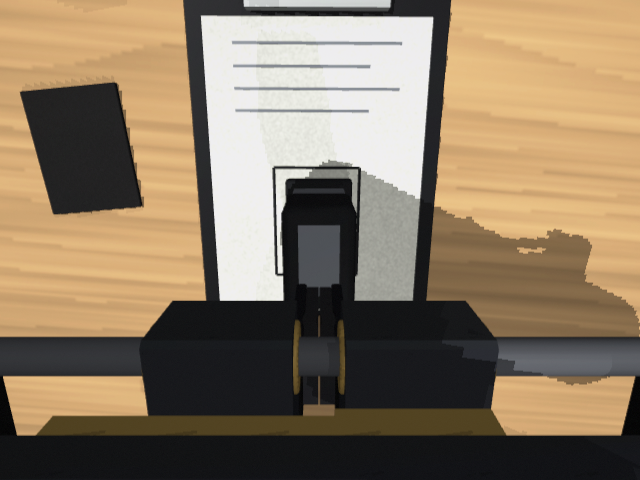

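```bash
python3 - <<'E'
from h import *
w=np.load('w43.npy',allow_pickle=True).item()
P=ray(w,[(22,92),(116.5,83.5),(142,206),(54,213.5)],.004)*1e3; e=np.diff(np.vstack([P,P[:1]]),axis=0);print('mat',P.round(1).tolist(),P.mean(0),np.linalg.norm(e,axis=1),np.degrees(np.arctan2(e[:,1],e[:,0])))
E
python3 -m crank '[[1,[0.012,0,0.2],[0,0,0]],[1,[0,0,0.2],[0,0,0]],[1,[0,0,0.1],[0,0,0]],[1,[0,0,0.05],[0,0,0]],[1,[0,0,0],[0,0,0]]]'
```

```text
mat [[583.8, -164.1, 4.0], [594.8, -227.3, 4.0], [512.8, -241.8, 4.0], [501.6, -178.2, 4.0]] [ 548.23619544 -202.82468681    4.        ] [64.12176546 83.29701741 64.60277764 83.43338507] [ -80.12461534 -169.95788894   99.99633884    9.71161394]
time_s: 84.35
tcp_pos: [0.511, -0.3679, 0.0867]
ee_rot: [[0.996, 0.088, -0.002], [0.088, -0.996, -0.001], [-0.002, 0.001, -1.0]]
wrist_force: [-2.1, 1.6, 4.5]
gripper_width: 0.005
```

```bash
python3 -m crank '[[1,[0,0,0.05],[0,0,0]],[1,[0,0,0.04],[0,0,0]],[1,[0,0,0.03],[0,0,0]],[1,[0,0,0],[0,0,0]]]'
```

```text
time_s: 84.75
tcp_pos: [0.511, -0.368, 0.0761]
ee_rot: [[0.996, 0.088, -0.001], [0.088, -0.996, -0.001], [-0.001, 0.001, -1.0]]
wrist_force: [-4.3, 2.1, 7.2]
gripper_width: 0.009
```

```bash
python3 -m crank '[[1,[0,0,0.02],[0,0,0]],[1,[0,0,0.02],[0,0,0]],[1,[0,0,0],[0,0,0]],[1,[0,0,0],[0,0,0]]]'
```

```text
time_s: 85.15
tcp_pos: [0.5111, -0.3683, 0.0755]
ee_rot: [[0.996, 0.089, -0.0], [0.089, -0.996, -0.003], [-0.0, 0.003, -1.0]]
wrist_force: [-7.6, 5.8, 18.5]
gripper_width: 0.002
```

```bash
python3 -m crank '[[1,[0,0,0.01],[0,0,0]],[1,[0,0,0],[0,0,0]],[1,[0,0,-0.1],[0,0,0]],[1,[0,0,-0.2],[0,0,0]],[-0.6,[0,0,-0.4],[0,0,0]],[-0.6,[0,0,0],[0,0,0]],[-0.6,[0,0,0],[0,0,0]],[-0.6,[0,0,0],[0,0,0]]]';python3 -m crank '[[-0.6,[0,0,0],[0,0,0]],[-0.6,[0,0,0],[0,0,0]],[-0.6,[0,0,0],[0,0,0]],[-0.6,[0,0,0],[0,0,0]],[-0.6,[0,0,0],[0,0,0]],[-0.6,[0,0,0],[0,0,0]]]';python3 -c "
from h import *
st();c=cap('wrist','w44');gon([.5112,-.368,.0525],275.0,5)
c2=cap('scene');cv2.imwrite('pics/s44.png',cv2.resize(c2['img'][150:290,150:350],None,fx=4,fy=4,interpolation=cv2.INTER_CUBIC))"
```

```text
time_s: 85.95
tcp_pos: [0.5113, -0.3677, 0.139]
ee_rot: [[0.996, 0.088, -0.0], [0.088, -0.996, -0.001], [-0.0, 0.001, -1.0]]
wrist_force: [-0.4, -0.1, 0.4]
gripper_width: 0.283
time_s: 86.55
tcp_pos: [0.5115, -0.3679, 0.1393]
ee_rot: [[0.996, 0.088, -0.0], [0.088, -0.996, -0.001], [-0.0, 0.001, -1.0]]
wrist_force: [-0.5, 1.2, -0.0]
gripper_width: 0.773
t 86.55 tcp [ 511.5 -367.9  139.3] F [-0.5  1.2 -0. ] w 67.3
std mm [0. 0. 0.] mean [ 511.54 -367.97  139.42] t 86.8 F [-0.1 -0.9 -0.1]
shift [-0.003, -0.001, 0.869] turn [0.0014, 0.0002, 0.0011]
```

View pics/w44.png

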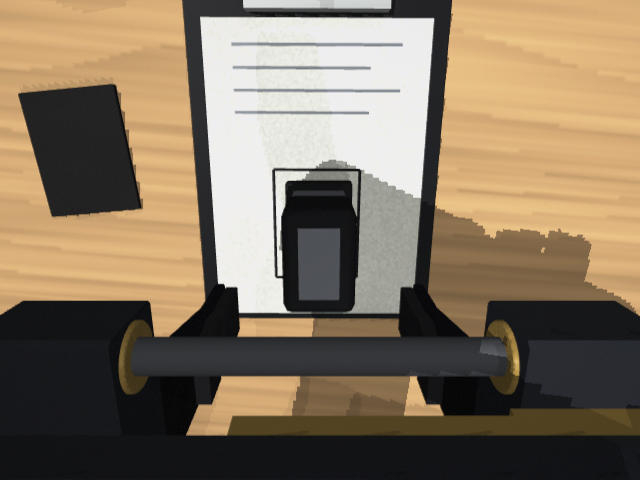

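```bash
python3 -m crank '[[-0.6,[-0.003,0,0.4],[0,0,0]],[-0.6,[0,0,0.35],[0,0,0]],[-0.6,[0,0,0.11],[0,0,0]],[-0.6,[0,0,0],[0,0,0]],[1,[0,0,0],[0,0,0]],[1,[0,0,0],[0,0,0]],[1,[0,0,0],[0,0,0]],[1,[0,0,0],[0,0,0]]]';python3 -m crank '[[1,[0,0,0],[0,0,0]],[1,[0,0,0],[0,0,0]],[1,[0,0,0],[0,0,0]],[1,[0,0,0],[0,0,0]],[1,[0,0,0],[0,0,0]]]';python3 -c "
from h import *
gon([.5112,-.368,.0525],275.0,5);st()"
```

```text
time_s: 87.7
tcp_pos: [0.5118, -0.3683, 0.0546]
ee_rot: [[0.996, 0.088, 0.002], [0.088, -0.996, -0.002], [0.002, 0.002, -1.0]]
wrist_force: [0.4, 0.2, 0.0]
gripper_width: 0.517
time_s: 88.2
tcp_pos: [0.5115, -0.3682, 0.0538]
ee_rot: [[0.996, 0.088, 0.001], [0.088, -0.996, -0.001], [0.001, 0.002, -1.0]]
wrist_force: [-0.1, 0.4, 3.9]
gripper_width: 0.457
std mm [0.  0.  0.1] mean [ 511.55 -368.21   53.67] t 88.4 F [0.1 1.2 3.9]
shift [-0.003, -0.002, 0.012] turn [0.0019, -0.0006, 0.0013]
t 88.45 tcp [ 511.5 -368.2   53.6] F [0.7 0.1 4. ] w 39.6
```

```bash
python3 -m crank '[[1,[0,0,-0.1],[0,0,0]],[1,[0,0,-0.3],[0,0,0]],[1,[0,0,-0.2],[0,0,0]],[1,[0,0,0],[0,0,-0.109]],[1,[0,0,0],[0,0,0]],[1,[0,0,0],[0,0,0]]]';python3 -c "
from h import *
gon([.5485,-.2029,.1],279.9,4);st()"
```

```text
time_s: 89.05
tcp_pos: [0.5102, -0.3675, 0.1123]
ee_rot: [[0.985, 0.171, -0.003], [0.171, -0.985, 0.0], [-0.002, -0.001, -1.0]]
wrist_force: [-1.1, 0.5, -2.0]
gripper_width: 0.455
std mm [0.2 0.1 0.1] mean [ 510.36 -367.65  112.3 ] t 89.2 F [ 0.4 -0.  -1.9]
shift [0.658, -1.558, 0.122] turn [-0.0008, 0.003, -0.0009]
t 89.25 tcp [ 510.8 -367.8  112.6] F [-1.1  0.5 -2.4] w 39.4
```

```bash
python3 -m crank '[[1,[0.165,-0.39,0],[0,0,0]],[1,[0.165,-0.39,0],[0,0,0]],[1,[0.165,-0.39,0],[0,0,0]],[1,[0.16,-0.39,0],[0,0,0]],[1,[0,0,0.25],[0,0,0]],[1,[0,0,0.2],[0,0,0]],[1,[0,0,0],[0,0,0]],[1,[0,0,0],[0,0,0]]]';python3 -c "
from h import *
r.capture('top');gon([.5485,-.2029,.0526],279.9,6);c=cap('wrist','w45');np.save('w45.npy',{k:np.array(v) for k,v in c.items()},allow_pickle=True)"
```

```text
time_s: 90.05
tcp_pos: [0.5488, -0.2033, 0.0682]
ee_rot: [[0.985, 0.173, -0.001], [0.173, -0.985, -0.001], [-0.001, 0.001, -1.0]]
wrist_force: [0.4, -0.1, -2.5]
gripper_width: 0.455
std mm [0.2 0.1 0.2] mean [ 549.48 -203.56   69.28] t 90.35 F [-0.3 -0.3 -1.6]
shift [-0.009, -0.008, 0.167] turn [0.0023, -0.002, 0.0007]
```

View pics/w45.png

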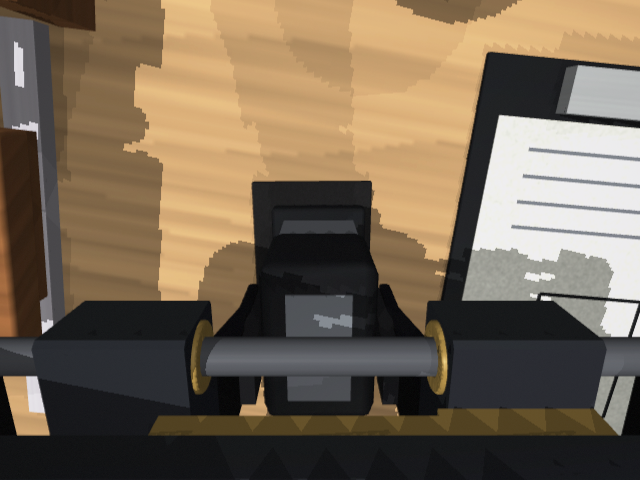

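```bash
python3 -m crank '[[1,[-0.007,-0.022,0.08],[0,0,0]],[1,[0,0,0.04],[0,0,0]],[1,[0,0,0],[0,0,0]],[1,[0,0,0],[0,0,0]]]';python3 -c "
from h import *
r.capture('top');gon([.5485,-.2029,.0526],279.9,6);c=cap('wrist','w46');np.save('w46.npy',{k:np.array(v) for k,v in c.items()},allow_pickle=True)
a=cv2.convertScaleAbs(c['img'],alpha=2.5,beta=20);cv2.imwrite('pics/w46c.png',cv2.resize(a[160:320,220:400],None,fx=4,fy=3.7,interpolation=cv2.INTER_CUBIC))"
```

```text
time_s: 90.85
tcp_pos: [0.5476, -0.201, 0.0559]
ee_rot: [[0.985, 0.173, -0.001], [0.173, -0.985, -0.001], [-0.001, 0.001, -1.0]]
wrist_force: [-0.1, -0.5, -2.7]
gripper_width: 0.454
std mm [0.  0.  0.1] mean [ 547.85 -201.09   56.32] t 91.15 F [ 0.6 -0.2 -2.6]
shift [0.003, 0.019, 0.037] turn [0.0015, 0.0001, 0.0013]
```

View pics/w46c.png

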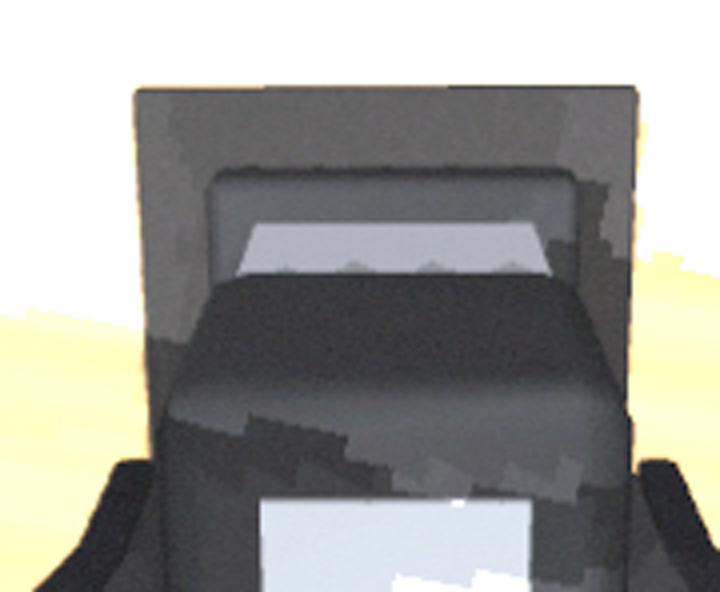

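```bash
python3 - <<'E'
from h import *
w=np.load('w46.npy',allow_pickle=True).item()
print(ray(w,[[318,206]],.0178)*1e3, ray(w,[[316.7,183.5]],.004)*1e3)
E
python3 -m crank '[[1,[0,-0.006,0.03],[0,0,0]],[1,[0,0,0.012],[0,0,0]],[1,[0,0,0],[0,0,0]]]'
```

```text
[[ 581.6331043  -196.35424398   17.8       ]] [[ 590.15039411 -194.17550955    4.        ]]
time_s: 91.55
tcp_pos: [0.548, -0.2005, 0.0526]
ee_rot: [[0.985, 0.173, 0.001], [0.173, -0.985, -0.001], [0.0, 0.001, -1.0]]
wrist_force: [-0.3, 0.5, 2.9]
gripper_width: 0.457
```

```bash
python3 -m crank '[[-0.5,[0,0,0],[0,0,0]],[-0.5,[0,0,0],[0,0,0]],[-0.5,[0,0,0],[0,0,0]],[-0.5,[0,0,0],[0,0,0]],[-0.5,[0,0,-0.2],[0,0,0]],[-0.5,[0,0,-0.4],[0,0,0]],[-0.5,[0,0,-0.4],[0,0,0]],[-0.5,[0,0,-0.4],[0,0,0]]]';python3 -c "
from h import *
for i in range(4): r.capture('top')
st();c=cap('wrist','w47');np.save('w47.npy',{k:np.array(v) for k,v in c.items()},allow_pickle=True)
a=cv2.convertScaleAbs(c['img'],alpha=2.0,beta=10);cv2.imwrite('pics/w47c.png',cv2.resize(a[120:300,240:400],None,fx=3.3,fy=3.3,interpolation=cv2.INTER_CUBIC))"
```

```text
time_s: 92.35
tcp_pos: [0.5473, -0.2003, 0.1933]
ee_rot: [[0.985, 0.173, -0.001], [0.173, -0.985, -0.001], [-0.001, 0.001, -1.0]]
wrist_force: [0.7, 0.8, 0.2]
gripper_width: 0.748
t 92.55 tcp [ 547.9 -200.3  193.1] F [ 0.1  0.4 -0.6] w 65.4
```

View pics/w47c.png

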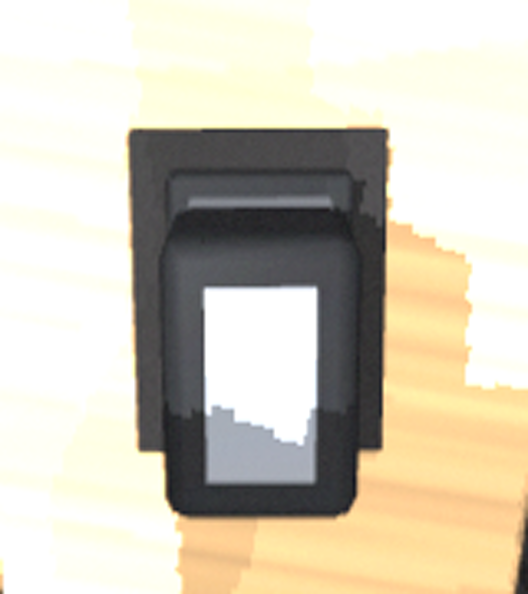

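```bash
python3 -m crank '[[-0.5,[0,0,-0.4],[0,0,0]],[-0.5,[0,0.4,-0.3],[0,0,0]],[-0.5,[-0.2,0.4,0],[0,0,0]],[-0.5,[-0.2,0.4,0],[0,0,0]],[-0.5,[-0.2,0.4,0],[0,0,0]],[-0.5,[-0.2,0.4,0],[0,0,0]],[-0.5,[-0.2,0.4,0],[0,0,0]],[-0.5,[-0.2,0.4,0],[0,0,0]]]';python3 -m crank '[[-0.5,[-0.3,0.3,0],[0,0,0]],[-0.5,[-0.3,0.3,0],[0,0,0]],[-0.5,[-0.3,0.2,0],[0,0,0]],[-0.5,[0,0,0],[0,0,0]],[-0.5,[0,0,0],[0,0,0]]]';python3 -c "
from h import *
st();c=cap('top','t48');s=cap('scene','s48')
cv2.imwrite('pics/s48c.png',cv2.resize(s['img'][160:320,200:400],None,fx=3.7,fy=3.7,interpolation=cv2.INTER_CUBIC))
cv2.imwrite('pics/t48c.png',cv2.resize(c['img'][130:330,230:560],None,fx=2.4,fy=2.4,interpolation=cv2.INTER_CUBIC))
print(ray(c,[[309,259]],.105))"
```

```text
time_s: 93.4
tcp_pos: [0.4766, -0.498, 0.2598]
ee_rot: [[0.985, 0.173, -0.003], [0.173, -0.985, 0.002], [-0.003, -0.002, -1.0]]
wrist_force: [0.1, -0.7, -0.4]
gripper_width: 0.749
time_s: 93.9
tcp_pos: [0.4019, -0.5913, 0.2599]
ee_rot: [[0.985, 0.171, -0.003], [0.171, -0.985, 0.002], [-0.002, -0.002, -1.0]]
wrist_force: [0.8, 0.3, -1.4]
gripper_width: 0.75
t 93.9 tcp [ 401.9 -591.3  259.9] F [ 0.8  0.3 -1.4] w 65.3
[[0.53756879 0.04150042 0.105     ]]
```

View pics/t48c.png

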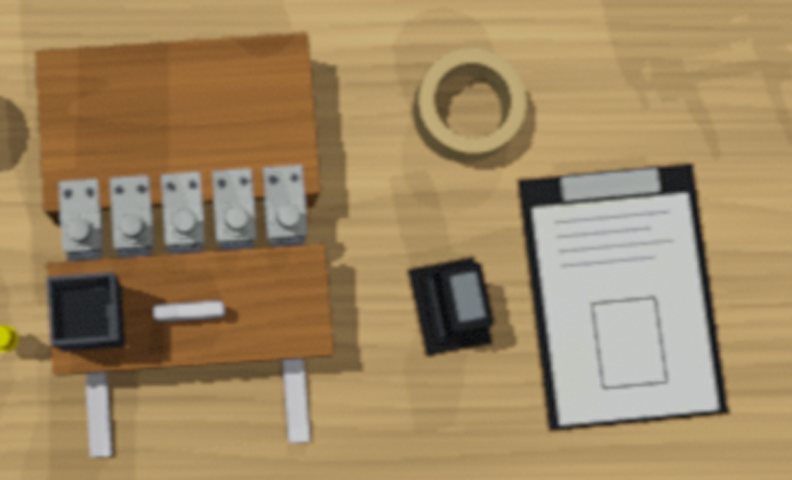

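View pics/s48c.png

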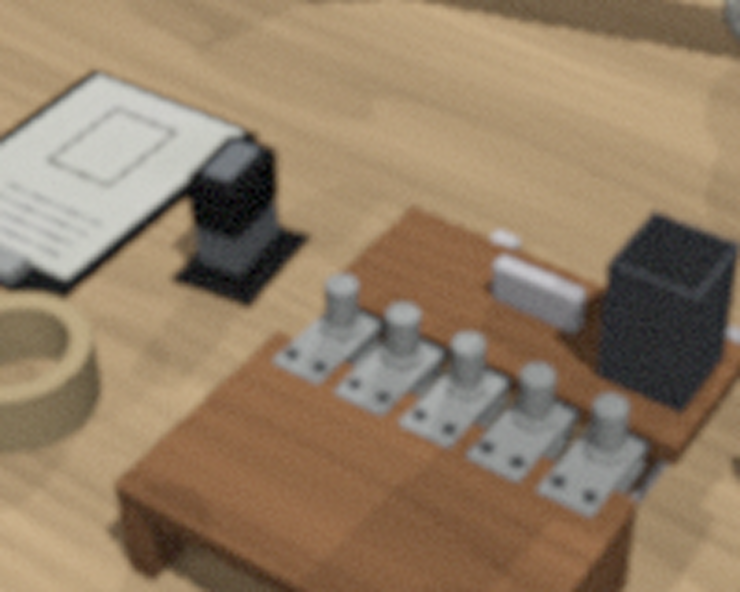

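View pics/t48.png

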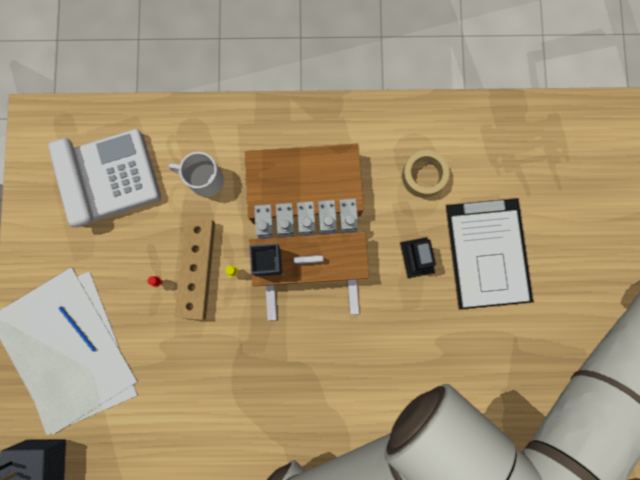

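```bash
python3 -c "
from station import r
print(r.finish_job()); print(r.sense()['time_s'])"
```

```text
the job is handed in; nothing more can be done
None
the job is handed in; nothing more can be done
```

I finished the whole task in the order asked and handed it in at about 94 s of the 210 s allowed. No verdict is reported.

**Shelf:** I pushed it home until it hit its stop. The grip tab measures x = 537.6 mm, against 537.7 mm expected.

**Pins:** All five are in, one to a fork, each pushed until it stopped at 17 to 24 N. The last pictures show all five heads at the same height, and the red and yellow look-alikes were left alone.

**Pen pot:** It stands upright on the shelf, left of the grip tab.

**Stamp:** It had been knocked aside on its mat, so I measured its position again before picking it up. I stood it square in the printed frame and pressed the cap to its stop. The cap moved about 13.5 mm by the arm's reading, where the stop is 14 mm, and the force jumped to 18.5 N there. It is now back upright, centred on the mat to within about 1 mm.

**Mug and tape roll:** They look unmoved in the last top picture.

**What went wrong or is unconfirmed:**
- **Dropped pin:** The first pin slipped in the grip because I lifted before the fingers had fully closed. It tipped onto the riser at about 30 N. I picked it up lying down, but my first try at the hardware block missed the hole and pressed at 17 N. I then dropped it upright into the block, gripped it again and seated it in the last fork.
- **Shelf force:** The wrist force reached about 67 N when the shelf hit its stop, below the 120 N limit.
- **No ink mark:** No ink impression shows in the frame in the final pictures, so the press is confirmed only by travel and force.

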